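Put the wireless set on charge and pair it

ROBOT

A 7-joint arm with a two-finger parallel gripper is mounted at the origin on the work surface. World frame = base frame: x ahead of the robot, y to its left, z up, the work surface at z = 0. Lengths are in m, angles in rad, forces in N, time in s.
With the tool pointing down it reaches from about 0.4 to 0.9 m from the base axis. Payload 5.5 kg.
Tool frame: the origin (TCP) lies midway between the tips of the shut fingers; the grasp point (between the pads) lies 19 mm behind it; x points along the fingers, z is the direction in which the jaws open and shut, and the axes are right-handed (so a half turn about x gives the same grasp; the last joint's range is limited). The gripper opens to 92 mm and grips with 3 to 60 N. Pads are 19 mm wide; open, the fingers measure 130 mm over their backs; the gripper's body (75 mm by 190 mm) begins 47 mm behind the grasp point.
Start: joints at [-1.077, 0.501, -0.427, 1.55, 0.221, 1.138, -0.21], TCP at [0.149, 0.633, 0.227] pointing down, gripper open.
Joint ranges: [-2.88, 2.88], [-0.31, 2.03], [-1.54, 1.56], [0.2, 2.42], [-1.41, 4.55], [0.19, 2.02], [-2.57, 2.57]. Speed limits (rad/s): [2.57, 2.57, 3.14, 3.14, 3.14, 3.14, 3.14].

INTERFACE

Orientations are given as a rotation vector (axis times angle).
In Python, from rig import ctrl gives the robot as it stands.
- The arm moves only by the tool servo_tool, never from a script. Its argument "plan" is a list of rows, each an object with "linear": the shift along the tool's x, y, z in m, a list of three; "twist": the turn, a rotation vector about the tool's x, y, z in degrees, a list of three; "fingers": the closure, from -1 (fully open) to 1 (shut), so that 0 is half open. In form: [{"linear": [tx, ty, tz], "twist": [rx, ry, rz], "fingers": fingers}, ...]. A call has 1 to 12 rows; each row shifts and turns the commanded pose from where the row before left it, along the tool's axes as they then stand; what a row does not reach is not made up. A row lasts 1/12 s, in which the tool goes at most 41.7 mm and 7.16 degrees, less where a joint would pass 70% of its speed; a pose out of reach is approached as far as the arm can. A call is refused whole if a number of a shift passes 0.0417 or a number of a turn 7.16, either way. A call with a gripper value outside its range is refused whole. The fingers move at their own pace and stop on an object; "squeeze" is the grip in N (left out, the last holds). Time passes only in rows, so rows that do not move let the fingers close. It gives the time, the measured TCP pose, the force and the opening at its end, in the units of the state.
- ctrl.observe(): the state, without advancing time (a new reading comes with each control period).
- ctrl.snapshot(name): name is "scene" or "top" or "wrist"; returns (picture, depth): 480x640x3 uint8, red, green, blue; 480x640 float32, m along the optical axis (not along the pixel's ray), 0 where there is no reading.
- ctrl.calibration(name): a dict with "fx", "fy", "cx", "cy" (pixels), "dist" ([k1, k2, p1, p2, k3] as OpenCV has them; the pictures are not rectified), "R" (3x3) and "t" (3): a world point X has camera coordinates R X + t; the wrist camera has in their place "hand_eye" (4x4, takes a point from camera to tool coordinates, whose origin is the TCP and whose axes are the tool frame's). Camera axes: x right, y down, z forward; pixel columns grow to the right and rows downward; lengths in m; the calibration is good to about 2 mm. A picture is of the moment at which its call begins: read the wrist's pose just before it. calibration takes no time and is no camera call.
- ctrl.finish_job(): hands the job in, once; it reports no verdict.
Trained networks look in the newest picture that a camera, given by its name, has taken for a name from the list of things; names that differ only in an ending like _2 or _b are one class to them, and where a whole thing is asked for, a point or a joint stands for the part that bears it (a point fixed in the world has none). Each returns a list of dicts, best first, with "confidence" (0 to 1); they miss things now and then, are a little off and sometimes report something else, mostly with a low value. They report only what shows in the picture. A call takes as long as a camera call. They do not tell look-alikes from the thing itself.
- ctrl.boxes_of(query, camera): "rect" ([left, top, right, bottom] in pixels, round what is visible of it).
- ctrl.landmark_of(query, camera): "xy" ([column, row] in pixels: a listed point, or the origin of a listed thing).
The state is a dict: "time_s": time; "qpos": joint angles; "dq": joint speeds; "joint_torque": joint torques, N m; "position": TCP position; "eef_rot": TCP orientation; "ft_force": force on the tool from outside, world axes, zero at the start; "torque": the same for the moment, N m; "gripper_width": finger opening in m.
Only numpy, scipy, OpenCV 4.12 (cv2) and the standard library are available. Lean on these libraries where they do the work, as an engineer would, in place of code of your own. Each camera call takes 0.05 s, during which the arm holds its last target.

TASK

Put the wireless set on charge: pull the charging tray out of the rack unit to its stop, stand every blue stick microphone in a charging well of its own with its black grille up, and only when all are in swing the red charge lever fully over to on, away from you. At any point, turn the silver transmitter so that its red window faces the eye of the sync block, standing upright centred on the yellow ring. Leave the tray out and the DI box, standoffs and blue clip where they are.

Things in the scene. Friction and masses are not known exactly. Their poses are not given: they have to be found in the camera images.
- tray (a joint): charging tray's slide, m: 0 = fully in, 0.15 = out at its stop; stiff (about 4 N)
- rack: fixed low dark steel rack unit, 260 deep (x) x 312 wide (y) x 86 mm tall; origin: centre of its underside; the tray slides out of its front along the unit's own -x (towards the robot)
- tray_handle (a point): centre of the tray's orange pull tab, a block 46 long (x of rack) x 16 wide (y of rack) x 26 mm tall that sticks out from the middle of the tray's grey front panel (panel top 74 mm above the shelf); pinch it across its 16 mm width; moves with the tray
- well0 (a point): centre of the floor of a charging well in the tray, a square pocket 34 mm wide and 46 mm deep in a white block 64 mm wide (x of rack); floor 14 mm and block top 60 mm above the shelf; wells are 68 mm apart in a row along the rack's y; reachable only when the tray is out
- well1 (a point): centre of the floor of a charging well in the tray, a square pocket 34 mm wide and 46 mm deep in a white block 64 mm wide (x of rack); floor 14 mm and block top 60 mm above the shelf; wells are 68 mm apart in a row along the rack's y; reachable only when the tray is out
- well2 (a point): centre of the floor of a charging well in the tray, a square pocket 34 mm wide and 46 mm deep in a white block 64 mm wide (x of rack); floor 14 mm and block top 60 mm above the shelf; wells are 68 mm apart in a row along the rack's y; reachable only when the tray is out
- well3 (a point): centre of the floor of a charging well in the tray, a square pocket 34 mm wide and 46 mm deep in a white block 64 mm wide (x of rack); floor 14 mm and block top 60 mm above the shelf; wells are 68 mm apart in a row along the rack's y; reachable only when the tray is out
- mic0: blue stick microphone, square 24 x 24 mm body, 150 mm long with its black round grille (last 35 mm, dia 24) at the +x end; own x runs along it to the grille, origin mid-length on the axis (75 mm from either end); 0.12 kg; lies on the shelf at start; may be absent
- mic1: blue stick microphone, square 24 x 24 mm body, 150 mm long with its black round grille (last 35 mm, dia 24) at the +x end; own x runs along it to the grille, origin mid-length on the axis (75 mm from either end); 0.12 kg; lies on the shelf at start; may be absent
- mic2: blue stick microphone, square 24 x 24 mm body, 150 mm long with its black round grille (last 35 mm, dia 24) at the +x end; own x runs along it to the grille, origin mid-length on the axis (75 mm from either end); 0.12 kg; lies on the shelf at start; may be absent
- mic3: blue stick microphone, square 24 x 24 mm body, 150 mm long with its black round grille (last 35 mm, dia 24) at the +x end; own x runs along it to the grille, origin mid-length on the axis (75 mm from either end); 0.12 kg; lies on the shelf at start; may be absent
- mic0_foot (a point): centre of the foot (the end farthest from the grille) of this microphone
- mic1_foot (a point): centre of the foot (the end farthest from the grille) of this microphone
- mic2_foot (a point): centre of the foot (the end farthest from the grille) of this microphone
- mic3_foot (a point): centre of the foot (the end farthest from the grille) of this microphone
- tx: silver transmitter can with a black foot, upright cylinder dia 52 x 56 mm tall, 0.3 kg, bottom-heavy; origin: centre of its underside; its red window is on the side at own +x, 23 to 49 mm up, with a red dash on the top on that side
- sync_eye (a point): round black eye, 40 mm above the shelf, in the middle of the front face of the fixed grey sync block (80 mm wide, 60 mm tall, reaching 40 mm back behind the eye); own -x points out of the face towards the ring
- ring (a point): centre of the flat yellow ring (outer dia 84 mm) marked on the shelf in front of the eye, 70 mm from it
- charge (a joint): red charge lever, rad: 0 = off, leaning towards the robot; 1.0 = on, leaning away; stays where it is left
- charge_tip (a point): tip of the red charge lever (80 mm long, with a red ball of dia 26 mm centred here, 92 mm above the shelf at off and on, 109 mm midway); the lever's pivot lies 38 mm ahead of the off position, 22 mm above the shelf, in a fixed grey block 70 x 50 x 25 mm; this point's own y is the hinge axis, and the tip swings 77 mm level, away from the robot, at right angles to it
- di_box: bystander: silver DI box 90 x 110 x 45 mm, origin at centre of underside
- standoff0: bystander: white ceramic standoff, dia 30 x 40 mm tall, origin at centre of underside
- standoff1: bystander: white ceramic standoff, dia 30 x 40 mm tall, origin at centre of underside
- mic_clip: bystander: blue plastic microphone clip, about 75 x 30 x 24 mm, origin at underside
Things that resemble listed ones, but are neither listed nor needed, are in the scene too. Leave any pink or white look-alike of the mic1 alone.

How it is judged:
By the outcome, as a careful person would: the job done as asked, in the order asked, and still so for the second after the job is handed in, with the robot touching nothing.
Of mic0, mic1, mic2, mic3 only 2 to 4 are there at a start; the rules pass over those that are not, and their reading is None.
At some moment in a run one of mic0, mic1, mic2, mic3, tx may be knocked a few centimetres aside while the robot is not near it.
It also fails if it takes over 210 s, if anything falls off the work surface, if the arm or the gripper's body presses on something with over 40 N, if the wrist force passes 120 N, or if a joint passes its speed limit or range.

## Working session

There is one attempt and no reset: what is moved stays moved. The work goes in short steps, Python scripts to look and compute and a tool call to move; the robot and the scene stay as the last step left them, time stands still between calls to the robot, and variables do not carry over. Pictures are saved under pics/ and viewed, and the job is handed in when it is done.

Besides the shell and the picture viewer there is one more tool, called after "Call:" as name(argument=value, ...), one argument or row to a line, values as JSON. servo_tool: Moves the arm, as the interface text tells. Its arguments: {"type":"object","properties":{"plan":{"type":"array","items":{"type":"object","properties":{"linear":{"type":"array","items":{"type":"number"}},"twist":{"type":"array","items":{"type":"number"}},"fingers":{"type":"number"}}}},"squeeze":{"type":"number"}},"required":["plan"]}

```bash
ls; mkdir -p pics; python3 - <<'E'
from rig import ctrl
import cv2,numpy as np
print(ctrl.observe())
for n in ["scene","top"]:
    p,d=ctrl.snapshot(n); cv2.imwrite(f"pics/{n}0.png",p[:,:,::-1]); np.save(f"pics/{n}0.npy",d)
    print(n,ctrl.calibration(n))
    for q in ["tray_handle","mic0","mic0_foot","tx","sync_eye","ring","charge_tip","well0","rack","standoff0","mic_clip","di_box"]:
        print(q,[(np.round(r['xy']).tolist(),round(r['confidence'],2)) for r in ctrl.landmark_of(q,n)][:6])
print(ctrl.calibration("wrist"))
E
```

```text
pics
{'time_s': 0.0, 'qpos': array([-1.07679699,  0.50182832, -0.42677945,  1.55144514,  0.22082178,
        1.13829287, -0.21026792]), 'dq': array([-0.00021643,  0.00056114,  0.00039483,  0.00073935,  0.00136866,
       -0.00051716,  0.00070362]), 'joint_torque': array([-3.98321681e-04, -5.66601813e+01, -5.81553742e+00, -2.79096723e+01,
       -6.83976361e-02,  3.12134530e-02,  2.08292599e-04]), 'position': array([0.14858953, 0.63207555, 0.22569159]), 'eef_rot': array([-1.03877626,  1.31110686,  1.03684021]), 'ft_force': array([-0.33152662, -0.72960182,  0.63483782]), 'torque': array([ 0.00771281,  0.00987275, -0.02011072]), 'gripper_width': 0.09127066404150141}
scene {'fx': 446.7349592278313, 'fy': 446.7349592278313, 'cx': 317.2895638964613, 'cy': 252.0910774919219, 'dist': array([-0.07426616,  0.        ,  0.        ,  0.        ,  0.        ]), 'R': array([[ 0.04733245,  0.99886628,  0.00507858],
       [ 0.85028302, -0.03762249, -0.52497937],
       [-0.52419312,  0.02916679, -0.8510998 ]]), 't': array([-0.05630688, -0.43044493,  1.35381231])}
tray_handle [([280.0, 276.0], 0.78)
[... 1458 characters left out ...]
 190.0], 0.57)]
standoff0 [([236.0, 158.0], 0.72), ([127.0, 222.0], 0.62)]
mic_clip [([133.0, 181.0], 0.54), ([327.0, 174.0], 0.39)]
di_box [([498.0, 193.0], 0.98)]
{'fx': 354.76893987216255, 'fy': 354.76893987216255, 'cx': 316.44220714132945, 'cy': 241.18415809611378, 'dist': array([0.01917984, 0.        , 0.        , 0.        , 0.        ]), 'hand_eye': array([[ 4.26248517e-04, -2.51610934e-01,  9.67828371e-01,
        -1.58018581e-01],
       [ 7.62151828e-05, -9.67828448e-01, -2.51610988e-01,
         6.80517747e-02],
       [ 9.99999906e-01,  1.81012027e-04, -3.93358868e-04,
        -2.65003812e-04],
       [ 0.00000000e+00,  0.00000000e+00,  0.00000000e+00,
         1.00000000e+00]])}
```

View pics/scene0.png

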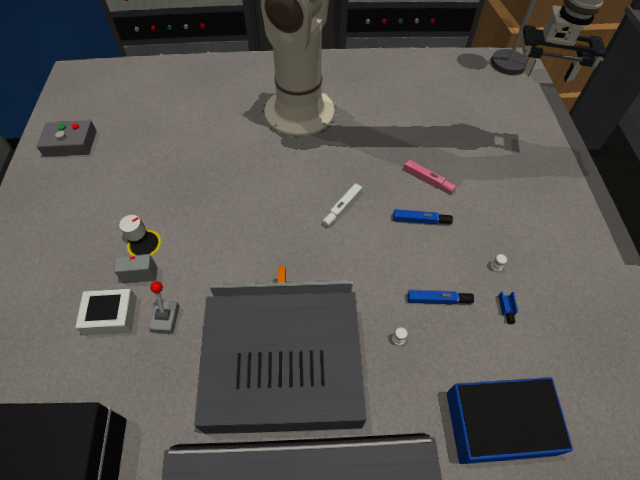

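View pics/top0.png

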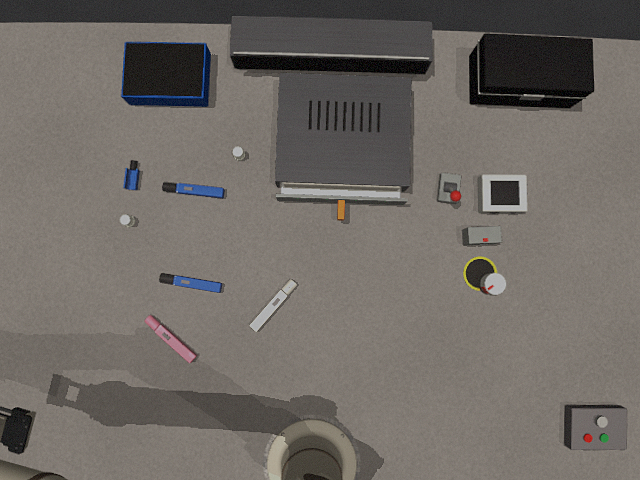

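```bash
cat > h.py <<'E'
import numpy as np,cv2
from scipy.spatial.transform import Rotation as Ro
from rig import ctrl
def snap(n,tag=None):
    o=ctrl.observe(); p,d=ctrl.snapshot(n)
    if tag: cv2.imwrite(f"pics/{tag}.png",p[:,:,::-1])
    return p,d,o
def cam(n,o=None):
    c=ctrl.calibration(n); K=np.array([[c['fx'],0,c['cx']],[0,c['fy'],c['cy']],[0,0,1]])
    if n=='wrist':
        T=np.eye(4);T[:3,:3]=Ro.from_rotvec(o['eef_rot']).as_matrix();T[:3,3]=o['position']
        M=np.linalg.inv(T@c['hand_eye']); R,t=M[:3,:3],M[:3,3]
    else: R,t=c['R'],c['t']
    return K,c['dist'],R,t
def rays(uv,n,o=None):
    K,D,R,t=cam(n,o); u=cv2.undistortPoints(np.array(uv,float).reshape(-1,1,2),K,D).reshape(-1,2)
    return np.c_[u,np.ones(len(u))]@R, -R.T@t
def atz(uv,z,n,o=None):
    r,c=rays(uv,n,o); return c+r*((z-c[2])/r[:,2])[:,None]
def cloud(mask,d,n,o=None):
    v,u=np.nonzero(mask&(d>0)); r,c=rays(np.c_[u,v],n,o); return c+r*d[v,u][:,None]
def proj(X,n,o=None):
    K,D,R,t=cam(n,o); return cv2.projectPoints(np.array(X,float).reshape(-1,3),cv2.Rodrigues(R)[0],t,K,D)[0].reshape(-1,2)
def pose():
    o=ctrl.observe(); return o,Ro.from_rotvec(o['eef_rot']).as_matrix()
def crop(p,x0,y0,x1,y1,tag,s=4):
    cv2.imwrite(f"pics/{tag}.png",cv2.resize(p[y0:y1,x0:x1,::-1],None,fx=s,fy=s,interpolation=cv2.INTER_CUBIC))
E
python3 - <<'E'
from h import *
p,d,o=snap("top"); 
hsv=cv2.cvtColor(p,cv2.COLOR_RGB2HSV)
R=Ro.from_rotvec(o['eef_rot']).as_matrix();print(R.round(3))
def comps(m,mn=40):
    n,l,s,c=cv2.connectedComponentsWithStats(m.astype(np.uint8))
    return [(l==i,c[i],s[i]) for i in range(1,n) if s[i][4]>mn]
for nm,m in dict(blue=(abs(hsv[...,0].astype(int)-112)<12)&(hsv[...,1]>150)&(hsv[...,2]>80),orange=(abs(hsv[...,0].astype(int)-14)<6)&(hsv[...,1]>180)&(hsv[...,2]>120),red=((hsv[...,0]<5)|(hsv[...,0]>175))&(hsv[...,1]>180)&(hsv[...,2]>120),yellow=(abs(hsv[...,0].astype(int)-29)<5)&(hsv[...,1]>150)&(hsv[...,2]>100)).items():
    for mm,c,s in comps(m,8):
        X=cloud(mm,d,"top"); 
        if len(X)==0: print(nm,c.round(),'nodepth');continue
        print(nm,c.round(1),s[4],np.median(X,0).round(4),X.min(0).round(3),X.max(0).round(3))
        if nm=='blue': 
            r=cv2.minAreaRect(X[:,:2].astype(np.float32));print('   rect',np.round(r[0],4),np.round(r[1],4),r[2])
crop(p,430,160,540,310,"c_tx",4); crop(p,110,140,240,310,"c_mics",4); crop(p,260,160,430,230,"c_tray",4)
E
```

```text
[[-0.    -0.973  0.229]
 [ 0.     0.229  0.973]
 [-1.     0.     0.   ]]
blue [167.4  84.1] 396 [0.8658 0.3552 0.0698] [ 0.859  0.278 -0.002] [0.999 0.5   0.077]
   rect [0.9285 0.389 ] [0.2218 0.1394] 89.75564575195312
blue [171.9  42.6] 63 [0.9969 0.3639 0.0702] [0.992 0.291 0.061] [1.001 0.429 0.08 ]
   rect [0.9964 0.36  ] [0.0081 0.1381] 0.2345973402261734
blue [125.  177.4] 27 [0.6748 0.4688 0.0237] [0.65  0.466 0.017] [0.698 0.472 0.031]
   rect [0.674  0.4691] [0.0047 0.048 ] 86.08043670654297
blue [132.4 178.9] 160 [0.6729 0.4562 0.0066] [ 0.648  0.441 -0.006] [0.7   0.469 0.03 ]
   rect [0.6744 0.4539] [0.0268 0.0517] 86.3323974609375
blue [201.  190.1] 355 [0.6463 0.2801 0.0244] [0.633 0.23  0.014] [0.662 0.344 0.032]
   rect [0.6479 0.2874] [0.1151 0.0224] 84.82971954345703
blue [197.6 283.6] 309 [0.4216 0.2806 0.0241] [0.406 0.227 0.015] [0.439 0.338 0.034]
   rect [0.4224 0.2835] [0.1119 0.0223] 82.02301788330078
orange [338.1 207.6] 17 [ 0.6077 -0.0477  0.065 ] [ 0.59  -0.05   0.059] [ 0.626 -0.047  0.068]
orange [342.5 204.7] 29 [ 0.6169 -0.059   0.0664] [ 0.598 -0.062  0.06 ] [ 0.626 -0.052  0.072]
red [455.4 195.5] 78 [ 0.6372 -0.3139  0.1056] [ 0.628 -0.325  0.095] [ 0.649 -0.303  0.115]
red [484.9 239.4] 10 [ 0.5425 -0.3957  0.0603] [ 0.541 -0.4    0.058] [ 0.546 -0.391  0.065]
red [587.7 437.7] 52 [ 0.0807 -0.6506  0.051 ] [ 0.073 -0.66   0.046] [ 0.089 -0.642  0.057]
yellow [476.4 269.5] 155 [ 4.808e-01 -3.855e-01  4.000e-04] [ 0.426 -0.441 -0.008] [ 0.505 -0.36   0.008]
```

View pics/c_tx.png

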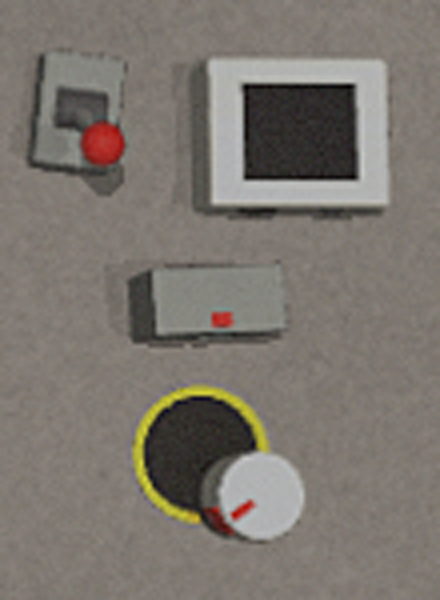

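View pics/c_mics.png

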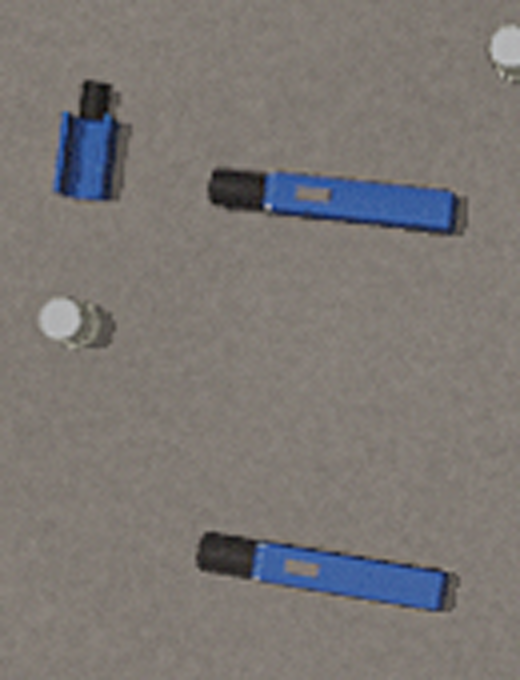

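View pics/c_tray.png

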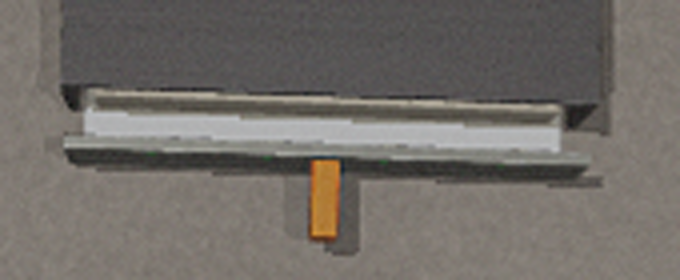

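```bash
python3 - <<'E'
from h import *
P=lambda pts,z:atz(pts,z,"top").round(4).tolist()
print('panel',P([[276.2,195],[407,199.8]],.074), P([[276.2+0,195],[390,199]],.074))
print('rack front top', P([[277,182],[412,186.5]],.086))
print('handle', P([[260+312/4,160+160/4],[260+340/4,160+160/4],[260+310/4,160+240/4],[260+336/4,160+240/4]],.066))
print('sync top', P([[430+152/4,160+268/4],[430+283/4,160+264/4],[430+155/4,160+335/4],[430+284/4,160+326/4]],.06))
print('ring', P([[430+200/4,160+454/4]],0))
print('tx top', P([[430+261/4,160+496/4]],.056), 'dash', P([[430+232/4,160+518/4],[430+254/4,160+503/4]],.056))
print('lever block', P([[430+42/4,160+52/4],[430+125/4,160+58/4],[430+30/4,160+163/4],[430+110/4,160+172/4]],.025))
print('ball', P([[455.5,195.8]],.092))
g=lambda x,y:[110+x/4,140+y/4]
print('A',P([g(210,187),g(458,212)],.024),'B',P([g(198,552),g(445,591)],.024))
o,R=pose()
p,d,o=snap("wrist","w0")
E
```

```text
panel [[0.6323, 0.0969, 0.074], [0.6293, -0.2077, 0.074]] [[0.6323, 0.0969, 0.074], [0.6301, -0.1679, 0.074]]
rack front top [[0.6608, 0.0952, 0.086], [0.659, -0.2171, 0.086]]
handle [[0.6256, -0.0473, 0.066], [0.626, -0.0636, 0.066], [0.5786, -0.0472, 0.066], [0.579, -0.0623, 0.066]]
sync top [[0.571, -0.3551, 0.06], [0.5755, -0.4334, 0.06], [0.5316, -0.3571, 0.06], [0.5388, -0.434, 0.06]]
ring [[0.464, -0.401, 0.0]]
tx top [[0.4387, -0.4219, 0.056]] dash [[0.4255, -0.4047, 0.056], [0.4345, -0.4177, 0.056]]
lever block [[0.7045, -0.2963, 0.025], [0.7023, -0.3471, 0.025], [0.6363, -0.2894, 0.025], [0.6322, -0.3382, 0.025]]
ball [[0.6393, -0.3173, 0.092]]
A [[0.653, 0.376, 0.024], [0.6414, 0.2248, 0.024]] B [[0.4328, 0.373, 0.024], [0.4138, 0.224, 0.024]]
```

Call:
servo_tool(
  plan=[
    {"linear":[0,0,0],"twist":[-6.6,0,0],"fingers":0},
    {"linear":[0,0,0],"twist":[-6.6,0,0],"fingers":0},
    {"linear":[0,-0.022,-0.034],"twist":[0,0,0],"fingers":0},
    {"linear":[0,-0.022,-0.034],"twist":[0,0,0],"fingers":0},
    {"linear":[0,-0.022,-0.034],"twist":[0,0,0],"fingers":0},
    {"linear":[0,-0.022,-0.034],"twist":[0,0,0],"fingers":0},
    {"linear":[0,-0.022,-0.034],"twist":[0,0,0],"fingers":0},
    {"linear":[0,-0.022,-0.034],"twist":[0,0,0],"fingers":0},
    {"linear":[0,-0.022,-0.034],"twist":[0,0,0],"fingers":0},
    {"linear":[0,-0.022,-0.034],"twist":[0,0,0],"fingers":0},
    {"linear":[0,-0.022,-0.034],"twist":[0,0,0],"fingers":0},
    {"linear":[0,-0.022,-0.034],"twist":[0,0,0],"fingers":0},
  ],
  squeeze=30,
)

```text
time_s: 2.4
position: [0.3693, 0.291, 0.2271]
eef_rot: [-1.209, 1.208, 1.209]
ft_force: [1.2, 0.2, -0.3]
gripper_width: 0.046
```

Call:
servo_tool(
  plan=[
    {"linear":[0,-0.022,-0.034],"twist":[0,0,0],"fingers":0},
    {"linear":[0,-0.022,-0.034],"twist":[0,0,0],"fingers":0},
    {"linear":[0,-0.022,-0.034],"twist":[0,0,0],"fingers":0},
    {"linear":[0,-0.022,-0.034],"twist":[0,0,0],"fingers":0},
    {"linear":[0,-0.022,-0.034],"twist":[0,0,0],"fingers":0},
    {"linear":[0,-0.022,-0.034],"twist":[0,0,0],"fingers":0},
    {"linear":[0,-0.022,-0.034],"twist":[0,0,0],"fingers":0},
    {"linear":[0,-0.022,-0.034],"twist":[0,0,0],"fingers":0},
    {"linear":[0,-0.022,-0.034],"twist":[0,0,0],"fingers":0},
  ],
)

```text
time_s: 3.15
position: [0.5673, -0.0152, 0.227]
eef_rot: [-1.209, 1.209, 1.209]
ft_force: [1.0, 1.7, 1.3]
gripper_width: 0.0456
```

Call:
servo_tool(
  plan=[
    {"linear":[0.02,-0.017,-0.02],"twist":[0,0,0],"fingers":0},
    {"linear":[0.02,-0.017,-0.02],"twist":[0,0,0],"fingers":0},
    {"linear":[0.03,0,0],"twist":[0,0,0],"fingers":0},
    {"linear":[0,0,0],"twist":[0,0,0],"fingers":0},
  ],
)

```text
time_s: 3.48
position: [0.597, -0.0553, 0.1511]
eef_rot: [-1.202, 1.218, 1.213]
ft_force: [-2.4, 0.6, -1.8]
gripper_width: 0.0461
```

```bash
python3 - <<'E'
from h import *
p,d,o=snap("wrist","w1"); print(o['position'],Ro.from_rotvec(o['eef_rot']).as_matrix().round(3))
h=cv2.cvtColor(p,cv2.COLOR_RGB2HSV).astype(int)
m=(abs(h[...,0]-14)<6)&(h[...,1]>180)&(h[...,2]>120)
X=cloud(m,d,"wrist",o);print(len(X),np.percentile(X,[2,50,98],axis=0).round(4))
E
```

```text
[ 0.59704077 -0.05532529  0.15105553] [[-0.009 -1.     0.004]
 [ 0.     0.004  1.   ]
 [-1.     0.009  0.   ]]
1014 [[ 0.581  -0.0602  0.0645]
 [ 0.6058 -0.0544  0.066 ]
 [ 0.6239 -0.0465  0.0674]]
```

View pics/w1.png

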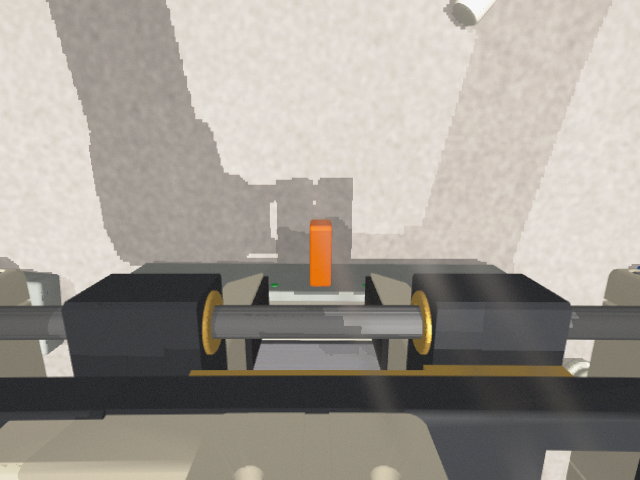

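Call:
servo_tool(
  plan=[
    {"linear":[0.035,0,0.001],"twist":[0,0,0],"fingers":0},
    {"linear":[0.035,0,0.001],"twist":[0,0,0],"fingers":0},
    {"linear":[0.03,0,0],"twist":[0,0,0],"fingers":0},
    {"linear":[0.015,0,0],"twist":[0,0,0],"fingers":0},
    {"linear":[0,0,0],"twist":[0,0,0],"fingers":0},
    {"linear":[0,0,0],"twist":[0,0,0],"fingers":1},
    {"linear":[0,0,0],"twist":[0,0,0],"fingers":1},
    {"linear":[0,0,0],"twist":[0,0,0],"fingers":1},
    {"linear":[0,0,0],"twist":[0,0,0],"fingers":1},
  ],
  squeeze=40,
)

```text
time_s: 4.28
position: [0.602, -0.0513, 0.0439]
eef_rot: [-1.211, 1.207, 1.206]
ft_force: [0.2, -0.7, -0.0]
gripper_width: 0.0236
```

Call:
servo_tool(
  plan=[
    {"linear":[0,0,0],"twist":[0,0,0],"fingers":1},
    {"linear":[0,0,0],"twist":[0,0,0],"fingers":1},
    {"linear":[0,0,0],"twist":[0,0,0],"fingers":1},
  ],
)

```text
time_s: 4.53
position: [0.6015, -0.0526, 0.0433]
eef_rot: [-1.21, 1.209, 1.206]
ft_force: [-1.0, -1.3, 7.1]
gripper_width: 0.0159
```

Call:
servo_tool(
  plan=[
    {"linear":[0,0.01,0],"twist":[0,0,0],"fingers":1},
    {"linear":[0,0.02,0],"twist":[0,0,0],"fingers":1},
    {"linear":[0,0.02,0],"twist":[0,0,0],"fingers":1},
    {"linear":[0,0.02,0],"twist":[0,0,0],"fingers":1},
    {"linear":[0,0.02,0],"twist":[0,0,0],"fingers":1},
    {"linear":[0,0.02,0],"twist":[0,0,0],"fingers":1},
    {"linear":[0,0.02,0],"twist":[0,0,0],"fingers":1},
    {"linear":[0,0.015,0],"twist":[0,0,0],"fingers":1},
    {"linear":[0,0.005,0],"twist":[0,0,0],"fingers":1},
    {"linear":[0,0.003,0],"twist":[0,0,0],"fingers":1},
    {"linear":[0,0.002,0],"twist":[0,0,0],"fingers":1},
    {"linear":[0,0,0],"twist":[0,0,0],"fingers":1},
  ],
)

```text
time_s: 5.53
position: [0.4659, -0.0515, 0.0462]
eef_rot: [-1.227, 1.181, 1.181]
ft_force: [36.9, -1.2, -26.6]
gripper_width: 0.0154
```

Call:
servo_tool(
  plan=[
    {"linear":[0,0,0],"twist":[0,0,0],"fingers":1},
    {"linear":[0,0,0],"twist":[0,0,0],"fingers":0},
    {"linear":[0,0,0],"twist":[0,0,0],"fingers":0},
    {"linear":[0,0,0],"twist":[0,0,0],"fingers":0},
    {"linear":[0,0,0],"twist":[0,0,0],"fingers":0},
  ],
)

```text
time_s: 5.95
position: [0.4442, -0.0513, 0.0415]
eef_rot: [-1.208, 1.211, 1.21]
ft_force: [-1.1, 0.2, 0.1]
gripper_width: 0.0375
```

Call:
servo_tool(
  plan=[
    {"linear":[-0.03,0,0],"twist":[0,0,0],"fingers":0},
    {"linear":[-0.04,0,0],"twist":[0,0,0],"fingers":0},
    {"linear":[-0.04,0,0],"twist":[0,0,0],"fingers":0},
    {"linear":[-0.04,0,0],"twist":[0,0,0],"fingers":0},
    {"linear":[-0.04,0,0],"twist":[0,0,0],"fingers":0},
  ],
)

```text
time_s: 6.37
position: [0.4438, -0.0512, 0.2332]
eef_rot: [-1.208, 1.21, 1.21]
ft_force: [0.7, 0.7, -0.2]
gripper_width: 0.0455
```

```bash
python3 - <<'E'
from h import *
p,d,o=snap("scene","s2"); p,d,o=snap("wrist","w2"); print(o['position'],Ro.from_rotvec(o['eef_rot']).as_matrix().round(3))
h=cv2.cvtColor(p,cv2.COLOR_RGB2HSV).astype(int)
m=(abs(h[...,0]-14)<6)&(h[...,1]>180)&(h[...,2]>120)
X=cloud(m,d,"wrist",o);print(len(X),np.percentile(X,[2,50,98],axis=0).round(4))
E
```

```text
[ 0.44870895 -0.05161546  0.24092098] [[ 0.01  -1.     0.001]
 [-0.001  0.001  1.   ]
 [-1.    -0.01  -0.001]]
333 [[ 0.4568 -0.0594  0.0635]
 [ 0.4725 -0.0534  0.0658]
 [ 0.5008 -0.0446  0.0675]]
```

View pics/w2.png

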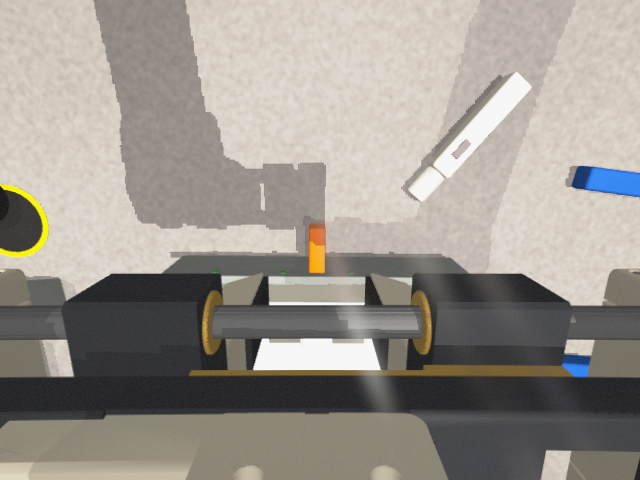

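View pics/s2.png

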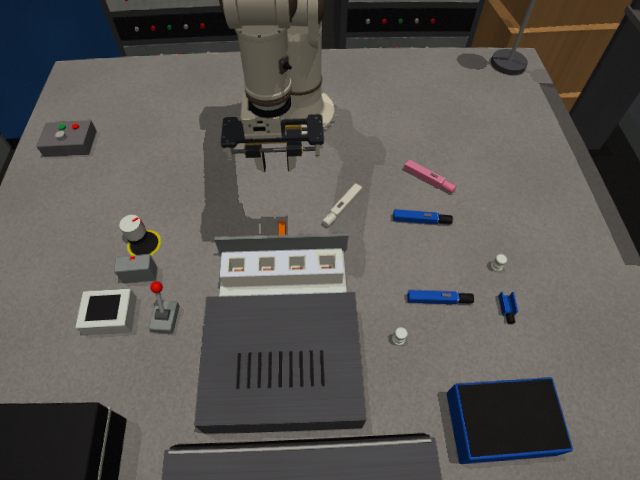

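Call:
servo_tool(
  plan=[
    {"linear":[-0.02,0,0],"twist":[0,0,-6.4],"fingers":0},
    {"linear":[-0.02,0,0],"twist":[0,0,-6.4],"fingers":0},
    {"linear":[0,0,0],"twist":[0,0,-6.4],"fingers":0},
    {"linear":[0,0,0],"twist":[0,0,-6.4],"fingers":0},
    {"linear":[0,0,0],"twist":[0,0,-6.4],"fingers":0},
    {"linear":[0,0,0],"twist":[0,0,-6.4],"fingers":0},
    {"linear":[0,0,0],"twist":[0,0,-6.4],"fingers":0},
  ],
)

```text
time_s: 7.05
position: [0.451, -0.0468, 0.281]
eef_rot: [-1.432, 0.737, 0.768]
ft_force: [-0.9, 0.6, -0.8]
gripper_width: 0.0458
```

```bash
python3 - <<'E'
from h import *
p,d,o=snap("top","t3"); print(o['position'],o['qpos'].round(3),Ro.from_rotvec(o['eef_rot']).as_matrix().round(3))
p,d,o=snap("wrist","w3")
E
```

```text
[ 0.45102318 -0.0467704   0.28095879] [ 0.443 -0.3   -0.27   2.423 -0.45   0.446  2.095] [[ 0.569 -0.822 -0.015]
 [ 0.019 -0.005  1.   ]
 [-0.822 -0.569  0.013]]
```

View pics/t3.png

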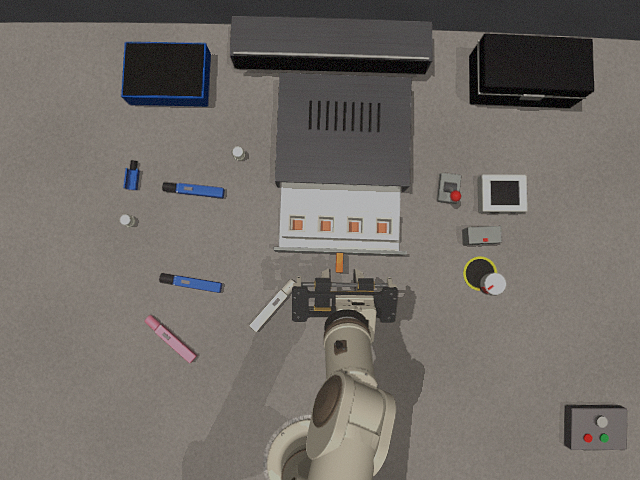

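View pics/w3.png

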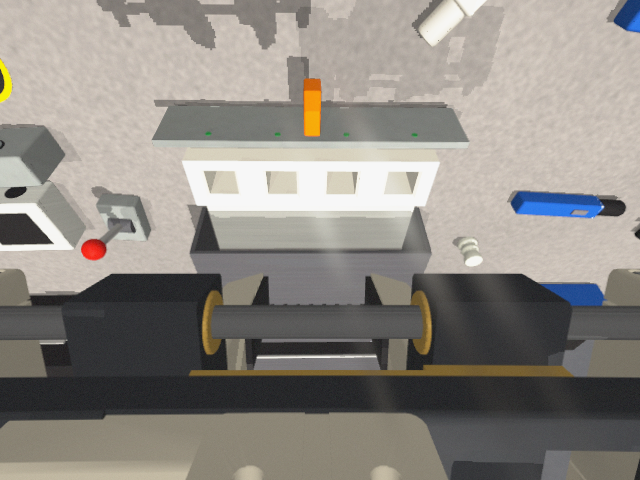

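```bash
python3 - <<'E'
from h import *
print(atz([[296.5,224.5],[325.8,225.5],[354.5,226.5],[383.2,227.3]],.06,"top").round(4).tolist())
r=[(x['xy'],x['confidence']) for x in ctrl.landmark_of("well0","wrist")]
o=ctrl.observe()
for xy,c in r: print(c, atz([xy],.014,"wrist",o).round(4))
# hole centres in wrist picture at z=.06
print(atz([[221,182],[282,182],[342,182],[402,181]],.06,"wrist",o).round(4).tolist())
print('panel top edge',atz([[275,250.5],[399,253.5]],.074,"top").round(4).tolist())
p,d=ctrl.snapshot("top"); crop(p,265,180,415,280,"c_t3",5)
E
```

```text
[[0.5661, 0.0481, 0.06], [0.5656, -0.0203, 0.06], [0.565, -0.0875, 0.06], [0.5649, -0.1548, 0.06]]
0.98 [[0.5703 0.0517 0.014 ]]
0.85 [[ 0.5563 -0.0895  0.014 ]]
0.84 [[ 0.5572 -0.0214  0.014 ]]
0.68 [[ 0.7272 -0.3886  0.014 ]]
0.6 [[ 0.5659 -0.1592  0.014 ]]
[[0.5586, -0.1548, 0.06], [0.5591, -0.0871, 0.06], [0.5596, -0.02, 0.06], [0.5588, 0.0471, 0.06]]
panel top edge [[0.5032, 0.0956, 0.074], [0.5037, -0.1908, 0.074]]
```

View pics/c_t3.png

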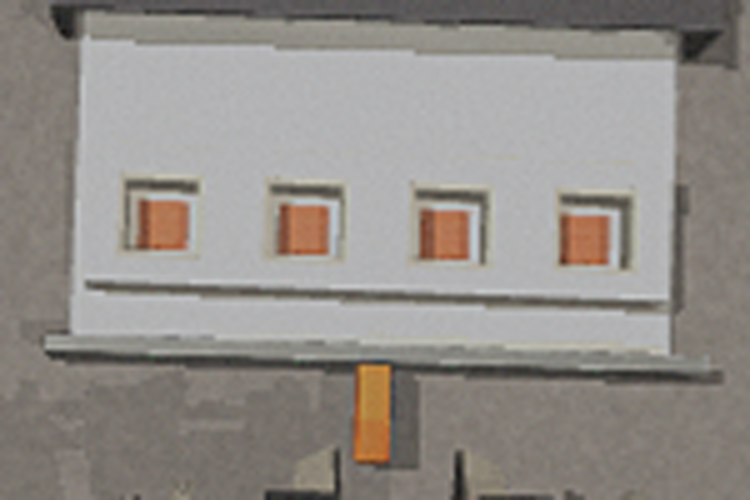

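```bash
cat >> h.py <<'E'
def Rlie(g,th):
    up=np.array([0,0,1.]); g=np.array([g[0],g[1],0.]);g/=np.linalg.norm(g); c,s=np.cos(np.radians(th)),np.sin(np.radians(th))
    x=-up*c-g*s; y=g*c-up*s; return np.c_[x,y,np.cross(x,y)]
def Rstand(th,yaw=0):
    a=np.radians(yaw); h=np.array([np.cos(a),np.sin(a),0.]);up=np.array([0,0,1.]);c,s=np.cos(np.radians(th)),np.sin(np.radians(th))
    x=h*c-up*s; y=h*s+up*c; return np.c_[x,y,np.cross(x,y)]
def Rdown(yaw): # z jaw azimuth deg
    a=np.radians(yaw); z=np.array([np.cos(a),np.sin(a),0]);x=np.array([0,0,-1.]); return np.c_[x,np.cross(z,x),z]
def go(p,Rt=None,pr=True):
    o,R=pose(); 
    if Rt is None: Rt=R
    rv=np.degrees(Ro.from_matrix(R.T@Rt).as_rotvec()); dp=np.array(p)-o['position']
    print('t',round(o['time_s'],2),'at',o['position'].round(4),'q',o['qpos'].round(2))
    print('twist total',rv.round(2),'n>=',int(np.ceil(np.linalg.norm(rv)/7.1)),'| linear: now-frame',(R.T@dp).round(4),'target-frame',(Rt.T@dp).round(4),'len',np.linalg.norm(dp).round(4))
E
python3 - <<'E'
from h import *
g=np.array([.126,.992,0]); tcp=np.array([.424,.3045,.010]); R=Rlie(g,40)
go(tcp-R[:,0]*.10,R)
E
```

```text
t 7.25 at [ 0.4493 -0.0509  0.2783] q [ 0.45 -0.3  -0.27  2.42 -0.44  0.45  2.08]
twist total [77.41 59.35 -4.92] n>= 14 | linear: now-frame [0.1545 0.1237 0.4166] target-frame [-0.119   0.4401 -0.0698] len 0.4612
```

Call:
servo_tool(
  plan=[
    {"linear":[0,0,0.01],"twist":[5.53,4.24,-0.35],"fingers":-0.3},
    {"linear":[0,0,0.01],"twist":[5.53,4.24,-0.35],"fingers":-0.3},
    {"linear":[0,0,0.01],"twist":[5.53,4.24,-0.35],"fingers":-0.3},
    {"linear":[0,0,0],"twist":[5.53,4.24,-0.35],"fingers":-0.3},
    {"linear":[0,0,0],"twist":[5.53,4.24,-0.35],"fingers":-0.3},
    {"linear":[0,0,0],"twist":[5.53,4.24,-0.35],"fingers":-0.3},
    {"linear":[0,0,0],"twist":[5.53,4.24,-0.35],"fingers":-0.3},
    {"linear":[0,0,0],"twist":[5.53,4.24,-0.35],"fingers":-0.3},
    {"linear":[0,0,0],"twist":[5.53,4.24,-0.35],"fingers":-0.3},
    {"linear":[0,0,0],"twist":[5.53,4.24,-0.35],"fingers":-0.3},
    {"linear":[0,0,0],"twist":[5.53,4.24,-0.35],"fingers":-0.3},
    {"linear":[0,0,0],"twist":[5.53,4.24,-0.35],"fingers":-0.3},
  ],
)

```text
time_s: 8.25
position: [0.4458, -0.0366, 0.2759]
eef_rot: [-0.944, 1.303, 0.0]
ft_force: [0.3, -0.5, 2.0]
gripper_width: 0.0594
```

```bash
python3 - <<'E'
from h import *
g=np.array([.126,.992,0]); tcp=np.array([.424,.3045,.010]); R=Rlie(g,40)
go(tcp-R[:,0]*.10,R)
E
```

```text
t 8.25 at [ 0.4458 -0.0366  0.2759] q [ 1.23 -0.28 -1.5   2.22  0.45  0.81  0.05]
twist total [35.34 24.91 -3.05] n>= 7 | linear: now-frame [-0.0509  0.3778  0.2338] target-frame [-0.1121  0.4281 -0.0646] len 0.4472
```

Call:
servo_tool(
  plan=[
    {"linear":[-0.004,0.031,0.019],"twist":[0,0,0],"fingers":-0.3},
    {"linear":[-0.004,0.031,0.019],"twist":[0,0,0],"fingers":-0.3},
    {"linear":[-0.004,0.031,0.019],"twist":[0,0,0],"fingers":-0.3},
    {"linear":[-0.004,0.031,0.019],"twist":[0,0,0],"fingers":-0.3},
    {"linear":[-0.004,0.031,0.019],"twist":[0,0,0],"fingers":-0.3},
    {"linear":[-0.004,0.031,0.019],"twist":[0,0,0],"fingers":-0.3},
    {"linear":[-0.004,0.031,0.019],"twist":[0,0,0],"fingers":-0.3},
    {"linear":[-0.004,0.031,0.019],"twist":[0,0,0],"fingers":-0.3},
  ],
)

```text
time_s: 8.92
position: [0.3457, 0.1543, 0.2584]
eef_rot: [-0.897, 1.227, 0.101]
ft_force: [1.0, -0.1, 0.7]
gripper_width: 0.0596
```

Call:
servo_tool(
  plan=[
    {"linear":[0,0,0],"twist":[5,3.5,-0.4],"fingers":-0.3},
    {"linear":[0,0,0],"twist":[5,3.5,-0.4],"fingers":-0.3},
    {"linear":[0,0,0],"twist":[5,3.5,-0.4],"fingers":-0.3},
    {"linear":[0,0,0],"twist":[5,3.5,-0.4],"fingers":-0.3},
    {"linear":[0,0,0],"twist":[5,3.5,-0.4],"fingers":-0.3},
    {"linear":[0,0,0],"twist":[5,3.5,-0.4],"fingers":-0.3},
    {"linear":[0,0,0],"twist":[5,3.5,-0.4],"fingers":-0.3},
  ],
)

```text
time_s: 9.5
position: [0.2997, 0.0985, 0.3083]
eef_rot: [-0.375, 1.487, -0.44]
ft_force: [-0.2, -0.5, -0.1]
gripper_width: 0.0597
```

```bash
python3 - <<'E'
from h import *
g=np.array([.126,.992,0]); tcp=np.array([.424,.3045,.010]); R=Rlie(g,40)
go(tcp-R[:,0]*.10,R)
snap("wrist","w4")
E
```

```text
t 9.5 at [0.2997 0.0985 0.3083] q [ 0.94 -0.3  -1.53  2.07  0.16  1.34 -0.65]
twist total [  2.85   5.75 -10.19] n>= 2 | linear: now-frame [0.0612 0.3507 0.1127] target-frame [-0.0129  0.3603  0.0973] len 0.3734
```

View pics/w4.png

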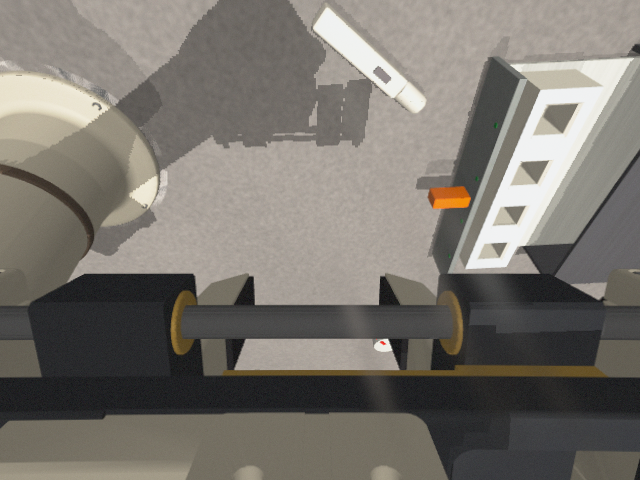

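Call:
servo_tool(
  plan=[
    {"linear":[0,0.034,0.015],"twist":[0,0,0],"fingers":-0.3},
    {"linear":[0,0.034,0.015],"twist":[0,0,0],"fingers":-0.3},
    {"linear":[0,0.034,0.015],"twist":[0,0,0],"fingers":-0.3},
    {"linear":[0,0.034,0.015],"twist":[0,0,0],"fingers":-0.3},
    {"linear":[0,0.034,0.015],"twist":[0,0,0],"fingers":-0.3},
    {"linear":[0,0.034,0.015],"twist":[0,0,0],"fingers":-0.3},
    {"linear":[0,0.034,0.015],"twist":[0,0,0],"fingers":-0.3},
    {"linear":[0,0.034,0.015],"twist":[0,0,0],"fingers":-0.3},
    {"linear":[0,0.034,0.015],"twist":[0,0,0],"fingers":-0.3},
  ],
)

```text
time_s: 10.3
position: [0.3096, 0.218, 0.3116]
eef_rot: [-0.25, 1.393, -0.252]
ft_force: [0.5, -0.8, 0.2]
gripper_width: 0.0598
```

```bash
python3 - <<'E'
from h import *
g=np.array([.126,.992,0]); tcp=np.array([.424,.3045,.010]); R=Rlie(g,40)
go(tcp-R[:,0]*.10,R);go(tcp-R[:,0]*.10,Rlie(g,0))
E
```

```text
t 10.3 at [0.3096 0.218  0.3116] q [ 0.81 -0.31 -1.53  2.    0.05  1.25 -0.73]
twist total [  3.05  12.33 -21.72] n>= 4 | linear: now-frame [0.1816 0.2176 0.0887] target-frame [0.0666 0.2706 0.1026] len 0.297
t 10.3 at [0.3096 0.218  0.3116] q [ 0.81 -0.31 -1.53  2.    0.05  1.25 -0.73]
twist total [ 7.07 10.52 18.12] n>= 4 | linear: now-frame [0.1816 0.2176 0.0887] target-frame [0.225  0.1645 0.1026] len 0.297
```

Call:
servo_tool(
  plan=[
    {"linear":[0.02,0.02,0.01],"twist":[2,2.5,4.5],"fingers":-0.3},
    {"linear":[0.02,0.02,0.01],"twist":[2,2.5,4.5],"fingers":-0.3},
    {"linear":[0.02,0.02,0.01],"twist":[2,2.5,4.5],"fingers":-0.3},
    {"linear":[0.02,0.02,0.01],"twist":[2,2.5,4.5],"fingers":-0.3},
    {"linear":[0.02,0.02,0.02],"twist":[0,0,0],"fingers":-0.3},
    {"linear":[0,0.02,0.02],"twist":[0,0,0],"fingers":-0.3},
    {"linear":[0,0.02,0.02],"twist":[0,0,0],"fingers":-0.3},
    {"linear":[0,0.02,0.02],"twist":[0,0,0],"fingers":-0.3},
  ],
)

```text
time_s: 10.97
position: [0.3648, 0.2741, 0.2825]
eef_rot: [0.164, 1.479, -0.05]
ft_force: [0.3, 0.7, 1.7]
gripper_width: 0.0597
```

```bash
python3 - <<'E'
from h import *
g=np.array([.126,.992,0]); tcp=np.array([.424,.3045,.010]); R=Rlie(g,40)
go(tcp-R[:,0]*.10,R);go(tcp-R[:,0]*.10,Rlie(g,0))
E
```

```text
t 10.97 at [0.3648 0.2741 0.2825] q [ 1.08 -0.31 -1.53  2.02 -0.38  1.05 -0.43]
twist total [ -2.33   4.39 -44.51] n>= 7 | linear: now-frame [0.2072 0.0865 0.037 ] target-frame [0.0846 0.204  0.0549] len 0.2275
t 10.97 at [0.3648 0.2741 0.2825] q [ 1.08 -0.31 -1.53  2.02 -0.38  1.05 -0.43]
twist total [-0.67  4.8  -4.53] n>= 1 | linear: now-frame [0.2072 0.0865 0.037 ] target-frame [0.1959 0.1019 0.0549] len 0.2275
```

```bash
cat > fit.py <<'E'
from h import *
from scipy.optimize import least_squares
import itertools
o=ctrl.observe()
S=[([-1.07679699,0.50182832,-0.42677945,1.55144514,0.22082178,1.13829287,-0.21026792],[0.14858953,0.63207555,0.22569159],[-1.03877626,1.31110686,1.03684021]),
([1.23,-.28,-1.5,2.22,.45,.81,.05],[.4458,-.0366,.2759],[-.944,1.303,0]),
([.94,-.3,-1.53,2.07,.16,1.34,-.65],[.2997,.0985,.3083],[-.375,1.487,-.44]),
([.81,-.31,-1.53,2.0,.05,1.25,-.73],[.3096,.218,.3116],[-.25,1.393,-.252]),
([.443,-.3,-.27,2.423,-.45,.446,2.095],[.451,-.0468,.281],[-1.432,.737,.768]),
(o['qpos'],o['position'],o['eef_rot'])]
Q=np.array([np.array(s[0],float) for s in S]);P=np.array([s[1] for s in S]);RR=[Ro.from_rotvec(s[2]).as_matrix() for s in S]
C=np.array([[0,0,1.],[0,1,0],[-1,0,0]]) ; C=np.array([[0,1,0],[0,0,1],[1,0,0.]]) # tool x -> z7
def Rm(ax,a): return Ro.from_euler(ax,a).as_matrix()
AX='zyzyzyz'
def fk(q,sg,off,L=None):
    R=np.eye(3);p=np.zeros(3)
    for i in range(7):
        R=R@Rm(AX[i],sg[i]*q[i]+off[i])
        if L is not None: p=p+R@L[3*i:3*i+3]
    return R@C,p
if __name__=="__main__":
    best=[]
    rng=np.random.default_rng(0)
    for sg in itertools.product([1,-1],repeat=7):
        if sg[0]==1: pass
        for k in range(3):
            off0=rng.choice([0,np.pi/2,np.pi,-np.pi/2],7)
            f=lambda off: np.concatenate([((fk(q,sg,off)[0].T@R)-np.eye(3)).ravel() for q,R in zip(Q,RR)])
            r=least_squares(f,off0,max_nfev=40); best.append((r.cost,sg,np.degrees(r.x).round(1)))
    best.sort(key=lambda b:b[0])
    for b in best[:12]: print(b)
E
python3 fit.py
```

```text
(np.float64(0.0001025220585200213), (-1, 1, -1, 1, 1, -1, -1), array([ 3.601e+02,  0.000e+00,  1.000e-01,  1.802e+02,  1.800e+02,
       -1.798e+02,  2.701e+02]))
(np.float64(0.00010252205852003423), (-1, -1, -1, -1, -1, -1, -1), array([-1.799e+02, -0.000e+00,  3.601e+02, -2.000e-01,  3.600e+02,
        2.000e-01,  2.701e+02]))
(np.float64(0.0001025220585200358), (-1, -1, -1, 1, 1, -1, -1), array([-179.9,  360. , -179.9, -179.8,  180. ,  180.2,  -89.9]))
(np.float64(0.00010252205852003687), (-1, -1, 1, -1, 1, -1, -1), array([ 1.801e+02,  1.800e+02,  3.599e+02, -2.000e-01,  0.000e+00,
        1.802e+02,  2.701e+02]))
(np.float64(0.00010252205852003773), (-1, -1, -1, 1, -1, 1, -1), array([-179.9,   -0. ,  180.1,    0.2,   -0. ,   -0.2,   90.1]))
(np.float64(0.00010252205852003844), (-1, 1, -1, -1, -1, 1, -1), array([ 1.000e-01,  0.000e+00,  1.801e+02, -2.000e-01,  1.800e+02,
        3.598e+02,  9.010e+01]))
(np.float64(0.00010252205852003896), (-1, -1, -1, 1, -1, -1, -1), array([-1.799e+02, -0.000e+00, -1.799e+02,  2.000e-01, -1.800e+02,
        2.000e-01,  2.701e+02]))
(np.float64(0.000102522058520039), (-1, 1, 1, 1, 1, -1, -1), array([ 3.601e+02, -1.800e+02, -1.000e-01,  2.000e-01, -1.800e+02,
        1.802e+02, -8.990e+01]))
(np.float64(0.00010252205852003931), (-1, 1, 1, -1, -1, -1, -1), array([ 1.000e-01,  1.800e+02,  1.799e+02, -1.802e+02, -0.000e+00,
        2.000e-01, -8.990e+01]))
(np.float64(0.00010252205852004065), (-1, -1, 1, 1, -1, 1, -1), array([-179.9, -180. , -180.1, -179.8,   -0. ,   -0.2,   90.1]))
(np.float64(0.00010252205852004092), (-1, 1, 1, 1, -1, -1, -1), array([ 1.000e-01,  1.800e+02, -3.601e+02, -1.798e+02,  1.800e+02,
        2.000e-01, -8.990e+01]))
(np.float64(0.00010252205852004126), (-1, -1, 1, 1, -1, -1, -1), array([ 180.1,  180. , -180.1, -179.8,  180. ,    0.2,  -89.9]))
```

```bash
cat > fit2.py <<'E'
from fit import *
sg=[-1]*7; off=np.radians([180,0,0,0,0,0,270])
A=[];
for q in Q:
    R=np.eye(3);row=[]
    for i in range(7):
        R=R@Rm(AX[i],sg[i]*q[i]+off[i]); row.append(R)
    A.append(np.hstack(row))
A=np.vstack(A); b=P.ravel()
def sol(idx):
    x,res,rk,s=np.linalg.lstsq(A[:,idx],b,rcond=None); return x,np.abs(A[:,idx]@x-b).max(),s
# z: 0*3+2 (d1), 2*3+2 d3, 4*3+2 d5, 6*3+2 d7 ; x offsets at 0,2,3,4,5..
for idx in [[2,8,14,20],[0,2,8,14,20],[2,6,8,9,14,20],[2,6,8,9,14,15,20],[0,2,6,8,9,14,15,20],[0,2,6,8,9,12,14,15,20]]:
    x,e,s=sol(idx); print(idx,x.round(4),e.round(5),s.min().round(3))
E
python3 fit2.py
```

```text
[2, 8, 14, 20] [0.3618 0.4986 0.4578 0.377 ] 0.02719 0.518
[0, 2, 8, 14, 20] [-0.0201  0.327   0.5075  0.451   0.3513] 0.02054 0.477
[2, 6, 8, 9, 14, 20] [ 0.3738  0.0113  0.5117 -0.0173  0.4786  0.3775] 0.02736 0.403
[2, 6, 8, 9, 14, 15, 20] [ 0.3732  0.0234  0.5139 -0.0159  0.4724  0.017   0.3845] 0.02648 0.401
[0, 2, 6, 8, 9, 14, 15, 20] [-0.0249  0.3075 -0.0012  0.4982  0.0199  0.4357  0.0022  0.3465] 0.01832 0.232
[0, 2, 6, 8, 9, 12, 14, 15, 20] [-2.430e-02  3.095e-01 -2.100e-03  5.007e-01  1.440e-02  5.300e-03
  4.370e-01  2.000e-04  3.502e-01] 0.01734 0.189
```

```bash
cat >> fit2.py <<'E'
print('---')
base=[2,8,14,20]
for k in range(2):
    c=[(sol(base+list(j))[1],j) for j in itertools.combinations([i for i in range(21) if i not in base],k+1)]
    c.sort(); print(c[:6]); print(base+list(c[0][1]),sol(base+list(c[0][1])))
E
python3 fit2.py | sed -n '/---/,$p'
```

```text
---
[(np.float64(0.01034858451973486), (7,)), (np.float64(0.010348584519734895), (10,)), (np.float64(0.010814143348203797), (1,)), (np.float64(0.010814143348203964), (4,)), (np.float64(0.014494779543119507), (13,)), (np.float64(0.014494779543119708), (16,))]
[2, 8, 14, 20, 7] (array([0.32873153, 0.51927413, 0.45739436, 0.36612908, 0.01973015]), np.float64(0.01034858451973486), array([4.35903154, 2.4832842 , 2.04063732, 0.66042519, 0.48143697]))
[(np.float64(0.0028864781084532443), (1, 10)), (np.float64(0.0028864781084534386), (4, 7)), (np.float64(0.002886478108453494), (1, 7)), (np.float64(0.002886478108453605), (4, 10)), (np.float64(0.003426606882007216), (4, 13)), (np.float64(0.003426606882007327), (1, 13))]
[2, 8, 14, 20, 1, 10] (array([0.3455532 , 0.50682222, 0.47094488, 0.36334764, 0.01466449,
       0.01182425]), np.float64(0.0028864781084532443), array([4.38277149, 3.07862341, 2.42561954, 0.92831992, 0.65000056,
       0.38142256]))
```

```bash
cat > sim.py <<'E'
from fit import *
sg=[-1]*7; off=np.radians([180,0,0,0,0,0,270])
idx=[2,8,14,20,1,7,13]
A=np.vstack([np.hstack([ (lambda: None)() or M for M in []]) if 0 else np.hstack(__import__('functools').reduce(lambda acc,i:acc+[ (acc[-1] if acc else np.eye(3))@Rm(AX[i],sg[i]*q[i]+off[i])],range(7),[])) for q in Q])
x=np.linalg.lstsq(A[:,idx],P.ravel(),rcond=None)[0]
L=np.zeros(21);L[idx]=x
lo=np.array([-2.88,-.31,-1.54,.2,-1.41,.19,-2.57]);hi=np.array([2.88,2.03,1.56,2.42,4.55,2.02,2.57]);vm=np.array([2.57,2.57,3.14,3.14,3.14,3.14,3.14])
def FK(q): return fk(q,sg,off,L)
def jac(q):
    R0,p0=FK(q);J=np.zeros((6,7))
    for i in range(7):
        d=np.array(q,float);d[i]+=1e-5;R1,p1=FK(d)
        J[:3,i]=(p1-p0)/1e-5;J[3:,i]=Ro.from_matrix(R1@R0.T).as_rotvec()/1e-5
    return J
def step(q,Rt,pt,k0=0.0,lam=1e-3,it=12,qc=None):
    q=np.array(q,float);act=np.ones(7,bool); q0=q.copy(); lim=vm*.7/12
    for _ in range(it):
        R,p=FK(q);e=np.r_[pt-p,Ro.from_matrix(Rt@R.T).as_rotvec()]
        J=jac(q); Ja=J*act
        dq=Ja.T@np.linalg.solve(Ja@Ja.T+lam*np.eye(6),e)
        if k0: dq+= k0*(np.eye(7)-np.linalg.pinv(Ja,rcond=1e-2)@Ja)@((qc-q)*act)
        n=q+dq; n=np.clip(n,np.maximum(lo,q0-lim),np.minimum(hi,q0+lim)); act=~((n<=lo+1e-9)|(n>=hi-1e-9)); q=n
        if np.linalg.norm(e)<1e-4 and not k0: break
    return q
def run(q,rows,k0=0.,qc=None,carry=False):
    q=np.array(q,float);R,p=FK(q)
    for l,t in rows:
        if not carry: R,p=FK(q)
        pt=p+R@np.array(l); Rt=R@Ro.from_rotvec(np.radians(t)).as_matrix()
        q=step(q,Rt,pt,k0,qc=qc); R,p=Rt,pt
    return q
E
cat > hist.py <<'E'
Z=(0,0,0)
H=[((0,0,0),(-6.6,0,0))]*2+[((0,-.022,-.034),Z)]*19+[((.02,-.017,-.02),Z)]*2+[((.03,0,0),Z)]+[((.035,0,.001),Z)]*2+[((.03,0,0),Z),((.015,0,0),Z)]+[((0,.019,0),Z)]*8+[((-.038,0,0),Z)]*5
H1=[((-.02,0,0),(0,0,-6.4))]*2+[((0,0,0),(0,0,-6.4))]*5
H2=[((0,0,.01),(5.53,4.24,-.35))]*3+[((0,0,0),(5.53,4.24,-.35))]*9
H3=[((-.004,.031,.019),Z)]*8+[((0,0,0),(5,3.5,-.4))]*7
E
python3 - <<'E'
from sim import *; from hist import *
print(L[idx].round(4)); print([np.abs(FK(q)[1]-p).max().round(4) for q,p in zip(Q,P)])
for k0 in [0,.05]:
    q=Q[0]
    for h in (H,H1,H2,H3): q=run(q,h,k0,(lo+hi)/2); print(k0,q.round(2),FK(q)[1].round(3))
E
```

```text
[0.3462 0.5065 0.4711 0.3636 0.0149 0.0102 0.0015]
[np.float64(0.0008), np.float64(0.001), np.float64(0.0012), np.float64(0.003), np.float64(0.0006), np.float64(0.0005)]
0 [ 0.14  0.11 -0.09  2.03  0.01  1.    1.61] [ 0.448 -0.051  0.232]
0 [ 0.44 -0.31 -0.34  2.42 -0.51  0.32  2.15] [ 0.488 -0.027  0.309]
0 [ 1.46 -0.31 -1.54  2.42  1.44  0.31  0.06] [ 0.526 -0.11   0.277]
0 [ 0.83 -0.31 -1.54  2.32  0.79  1.2  -0.34] [ 0.373 -0.026  0.352]
0.05 [ 1.31  0.52 -1.54  2.    0.58  1.18  1.07] [ 0.448 -0.065  0.239]
0.05 [ 1.76  0.4  -1.54  2.42  0.44  0.19  1.23] [ 0.478 -0.08   0.181]
0.05 [ 0.23  0.29 -0.06  2.13  0.77  1.03 -0.52] [ 0.363 -0.31   0.188]
0.05 [ 0.01  0.96 -0.07  1.36  0.38  1.52 -1.17] [ 0.546 -0.128  0.052]
```

```bash
cat > ik.py <<'E'
from sim import *
def IK(Rt,pt,n=30,seed=0):
    rng=np.random.default_rng(seed);best=None;mid=(lo+hi)/2
    def f(q):
        R,p=FK(q);return np.r_[(p-pt)*10,Ro.from_matrix(R.T@Rt).as_rotvec()*3,0.02*(q-mid)/(hi-lo)]
    out=[]
    for k in range(n):
        r=least_squares(f,rng.uniform(lo,hi),bounds=(lo,hi),max_nfev=60)
        R,p=FK(r.x); e=np.linalg.norm(p-pt)+np.linalg.norm(Ro.from_matrix(R.T@Rt).as_rotvec())
        if e<.02: out.append((np.min(np.minimum(r.x-lo,hi-r.x)),r.x.round(2)))
    out.sort(key=lambda t:-t[0]); return out
E
python3 - <<'E'
from ik import *
gB=np.array([.126,.992,0]);gA=np.array([.077,.997,0])
flip=np.diag([1,-1,-1.])
for v,F in (('camB',np.eye(3)),('flip',flip)):
  for th in (15,30,40):
    for nm,g,c in (('A',gA,[.6475,.3065,.06]),('B',gB,[.424,.3045,.06])):
        s=IK(Rlie(g,th)@F,np.array(c),12); print(v,th,'lie',nm,len(s),s[:2])
    for y in (.048,-.0875):
      for yaw in (0,30):
        s=IK(Rstand(th,yaw)@F,np.array([.565,y,.13]),12); print(v,th,'stand',y,yaw,len(s),s[:2])
E
```

```text
camB 15 lie A 8 [(np.float64(0.8942750530459216), array([-0.63,  0.85,  0.07,  1.33,  0.17,  1.13, -0.74])), (np.float64(0.861918957516496), array([-0.49,  0.86, -0.15,  1.33,  0.34,  1.16, -0.85]))]
camB 15 lie B 8 [(np.float64(0.5886903798135197), array([-0.54,  0.61, -0.32,  1.83,  0.41,  0.98, -1.22])), (np.float64(0.5867955324734118), array([-0.59,  0.6 , -0.25,  1.83,  0.36,  0.97, -1.18]))]
camB 15 stand 0.048 0 0 []
camB 15 stand 0.048 30 0 []
camB 15 stand -0.0875 0 0 []
camB 15 stand -0.0875 30 8 [(np.float64(0.12147095013218356), array([ 1.89,  1.84, -1.39,  2.3 ,  1.59,  0.32, -1.26])), (np.float64(0.12147093833983824), array([ 1.89,  1.84, -1.39,  2.3 ,  1.59,  0.32, -1.26]))]
camB 30 lie A 8 [(np.float64(0.6402490965208176), array([-0.71,  0.99,  0.08,  1.15,  0.32,  1.38, -0.85])), (np.float64(0.6222556466920623), array([-0.66,  0.99, -0.01,  1.15,  0.39,  1.4 , -0.89]))]
camB 30 lie B 7 [(np.float64(0.7596602462002611), array([-0.79,  0.74, -0.1 ,  1.66,  0.36,  1.23, -1.22])), (np.float64(0.759403894537263), array([-0.8 ,  0.74, -0.09,  1.66,  0.35,  1.23, -1.21]))]

[... 2765 characters left out ...]
64,  2.13]))]
flip 40 lie B 3 [(np.float64(0.5725215672841422), array([-0.74,  0.86, -0.24,  1.54,  0.49,  1.45,  1.82])), (np.float64(0.5559131630490453), array([-0.71,  0.87, -0.3 ,  1.53,  0.52,  1.46,  1.79]))]
flip 40 stand 0.048 0 0 []
flip 40 stand 0.048 30 4 [(np.float64(0.004439339662272612), array([ 1.34,  1.14, -1.44,  2.42,  2.2 ,  0.5 ,  0.49])), (np.float64(0.004310450498228313), array([ 1.32,  1.04, -1.37,  2.42,  2.32,  0.42,  0.32]))]
flip 40 stand -0.0875 0 0 []
flip 40 stand -0.0875 30 8 [(np.float64(0.060564279103563656), array([-0.03,  0.55,  0.67,  2.33,  4.49,  1.07, -2.12])), (np.float64(0.017805806899527044), array([ 1.65,  1.35, -1.52,  2.29,  1.57,  0.52,  1.39]))]
```

```bash
python3 - <<'E'
from ik import *
flip=np.diag([1,-1,-1.])
for v,F in (('camB',np.eye(3)),('flip',flip)):
  for th in (30,40,50):
    for y in (.048,-.0875,-.155):
      r=[]
      for yaw in (-135,-110,-90,-70,-45,45,70,90,110,135):
        s=IK(Rstand(th,yaw)@F,np.array([.565,y,.11]),8); 
        if s and s[0][0]>.1: r.append((yaw,len(s),round(s[0][0],2),s[0][1].tolist()))
      print(v,th,y,*r,sep='\n   ')
E
```

```text
camB
   30
   0.048
   (-110, 1, np.float64(0.34), [-0.5, 0.99, -0.0, 1.37, 0.61, 1.68, 2.05])
   (-90, 1, np.float64(0.5), [-0.58, 0.88, -0.04, 1.62, 0.82, 1.48, 2.07])
   (-70, 1, np.float64(0.53), [-0.61, 0.77, -0.1, 1.89, 1.08, 1.31, 2.02])
   (-45, 7, np.float64(0.21), [-0.59, 0.67, -0.16, 2.21, 1.51, 1.14, 1.88])
   (70, 5, np.float64(0.38), [1.3, 1.2, -1.16, 1.99, -0.02, 0.58, 0.14])
   (90, 3, np.float64(0.68), [0.76, 0.89, -0.5, 1.74, -0.65, 1.12, 0.8])
   (110, 3, np.float64(0.63), [0.66, 1.01, -0.54, 1.48, -0.39, 1.39, 0.75])
   (135, 2, np.float64(0.29), [0.43, 1.11, -0.46, 1.18, -0.24, 1.73, 0.88])
camB
   30
   -0.0875
   (-135, 1, np.float64(0.23), [-0.21, 1.05, 0.01, 1.23, 0.5, 1.79, 2.02])
   (-110, 1, np.float64(0.48), [-0.34, 0.92, -0.0, 1.53, 0.74, 1.54, 2.09])
   (-90, 1, np.float64(0.52), [-0.38, 0.81, -0.06, 1.79, 0.98, 1.35, 2.05])
   (-70, 8, np.float64(0.36), [-0.38, 0.71, -0.12, 2.06, 1.29, 1.2, 1.96])
   (45, 5, np.float64(0.18), [1.66, 1.34, -1.31, 2.13, 0.52, 0.37, -0.42])
   (70, 4, np.float64(0.6), [0.96, 0.84, -0.4, 1.81, -0.81, 1.08, 0.88])
   (90, 3
[... 10760 characters left out ...]
, 0.17, 1.36, -0.81])
   (-110, 4, np.float64(0.73), [-0.13, 0.7, -0.01, 1.69, 0.66, 1.21, -0.88])
   (-90, 4, np.float64(0.54), [0.31, 0.7, -0.64, 1.88, 1.15, 1.29, -0.97])
   (-70, 4, np.float64(0.34), [0.28, 0.57, -0.56, 2.08, 1.31, 1.03, -0.85])
   (-45, 5, np.float64(0.14), [0.62, 0.54, -0.82, 2.28, 1.72, 0.87, -0.74])
   (45, 6, np.float64(0.21), [0.43, 0.54, 0.24, 2.04, -1.19, 0.9, -2.36])
   (70, 6, np.float64(0.31), [0.42, 0.67, 0.27, 1.79, -0.92, 1.17, -2.26])
   (90, 7, np.float64(0.39), [0.44, 0.76, 0.18, 1.59, -0.7, 1.34, -2.18])
   (110, 6, np.float64(0.48), [0.45, 0.84, 0.07, 1.41, -0.49, 1.48, -2.09])
   (135, 6, np.float64(0.39), [0.66, 0.99, -0.51, 1.22, 0.07, 1.63, -2.16])
```

```bash
cat > plan.py <<'E'
from ik import *
def path(q,Rt,pt,n=None):
    q=np.array(q,float);R0,p0=FK(q);rv=Ro.from_matrix(R0.T@Rt).as_rotvec();d=pt-p0
    n=n or int(np.ceil(max(np.linalg.norm(d)/.03,np.degrees(np.linalg.norm(rv))/6,1)))
    for k in range(1,n+1):
        q=step(q,R0@Ro.from_rotvec(rv*k/n).as_matrix(),p0+d*k/n)
    R,p=FK(q); return q,np.linalg.norm(p-pt),np.degrees(np.linalg.norm(Ro.from_matrix(R.T@Rt).as_rotvec())),n
E
python3 - <<'E'
from plan import *
q0=ctrl.observe()['qpos']; R0,_=FK(q0)
g=np.array([.126,.992,0]); Rl=Rlie(g,40); pl=np.array([.424,.3045,.010])-Rl[:,0]*.1
res=[]
for w in ([.62,.42,.25],[.5,.5,.25],[.7,.2,.25],[.3,.65,.25],[.42,.37,.2]):
  for Rw,nm in [(R0,'same')]+[(Rdown(a),a) for a in (-60,-30,0,30,60)]:
    q,e,a,n=path(q0,Rw,np.array(w)); q2,e2,a2,n2=path(q,Rl,pl)
    res.append((round(e2+np.radians(a2),3),w,nm,n+n2,q.round(2),q2.round(2)))
res.sort(key=lambda r:r[0]+abs(r[-1][2])*.1)
for r in res[:8]: print(r)
E
```

```text
(np.float64(0.525), [0.62, 0.42, 0.25], 'same', 19, array([ 1.17, -0.31, -1.54,  1.88, -0.4 ,  1.1 , -0.38]), array([ 0.76, -0.31, -1.54,  2.13,  0.11,  1.43, -0.86]))
(np.float64(0.525), [0.62, 0.42, 0.25], -60, 22, array([ 1.18, -0.31, -1.54,  1.86, -0.35,  1.22, -1.31]), array([ 0.76, -0.31, -1.54,  2.13,  0.11,  1.43, -0.86]))
(np.float64(0.525), [0.62, 0.42, 0.25], -30, 20, array([ 1.18, -0.31, -1.54,  1.86, -0.35,  1.22, -0.79]), array([ 0.76, -0.31, -1.54,  2.13,  0.11,  1.43, -0.86]))
(np.float64(0.525), [0.62, 0.42, 0.25], 0, 20, array([ 1.18, -0.31, -1.54,  1.86, -0.35,  1.22, -0.27]), array([ 0.76, -0.31, -1.54,  2.13,  0.11,  1.43, -0.86]))
(np.float64(0.525), [0.62, 0.42, 0.25], 30, 20, array([ 1.18, -0.31, -1.54,  1.86, -0.35,  1.22,  0.26]), array([ 0.76, -0.31, -1.54,  2.13,  0.11,  1.43, -0.86]))
(np.float64(0.525), [0.62, 0.42, 0.25], 60, 25, array([ 1.18, -0.31, -1.54,  1.86, -0.35,  1.22,  0.78]), array([ 0.76, -0.31, -1.54,  2.13,  0.11,  1.43, -0.86]))
(np.float64(0.525), [0.5, 0.5, 0.25], 'same', 18, array([ 0.97, -0.31, -1.54,  1.9 , -0.37,  1.09, -0.59]), array([ 0.76, -0.31, -1.54,  2.13,  0.11,  1.43, -0.86]))
(np.float64(0.525), [0.5, 0.5, 0.25], -60, 21, array([ 0.98, -0.31, -1.54,  1.87, -0.35,  1.21, -1.5 ]), array([ 0.76, -0.31, -1.54,  2.13,  0.11,  1.43, -0.86]))
```

```bash
cat >> sim.py <<'E'
def step(q,Rt,pt,k0=0.0,lam=1e-3,it=8,qc=None):
    q=np.array(q,float);q0=q.copy();lim=vm*.7/12
    a=np.maximum(lo,q0-lim);b=np.minimum(hi,q0+lim)
    for _ in range(it):
        R,p=FK(q);e=np.r_[pt-p,Ro.from_matrix(Rt@R.T).as_rotvec()]
        if np.linalg.norm(e)<1e-4: break
        J=jac(q);act=np.ones(7,bool);fix=np.zeros(7)
        for _ in range(7):
            Ja=J*act; dq=Ja.T@np.linalg.solve(Ja@Ja.T+lam*np.eye(6),e-J@fix)+fix
            bad=act&((q+dq<a-1e-9)|(q+dq>b+1e-9))
            if not bad.any(): break
            fix=np.where(bad,np.clip(q+dq,a,b)-q,fix);act&=~bad
        q=np.clip(q+dq,a,b)
    return q
E
cat > s1.py <<'E'
from plan import *
q0=ctrl.observe()['qpos']; R0,_=FK(q0)
g=np.array([.126,.992,0]); Rl=Rlie(g,40); pl=np.array([.424,.3045,.010])-Rl[:,0]*.1
res=[]
for w in ([.62,.42,.25],[.5,.5,.25],[.7,.2,.25],[.3,.65,.25],[.42,.37,.2],[.7,.45,.3]):
  for Rw,nm in [(R0,'same')]+[(Rdown(a),a) for a in (-60,-30,0,30,60)]:
    q,e,a,n=path(q0,Rw,np.array(w)); q2,e2,a2,n2=path(q,Rl,pl)
    res.append((round(e2+np.radians(a2),3),w,nm,n+n2,q.round(2),q2.round(2)))
res.sort(key=lambda r:r[0]+abs(r[-1][2])*.1)
for r in res[:8]: print(r)
E
python3 s1.py; python3 - <<'E'
from sim import *; from hist import *
q=Q[0]
for h in (H,H1,H2,H3): q=run(q,h); print(q.round(2),FK(q)[1].round(3))
E
```

```text
(np.float64(0.966), [0.62, 0.42, 0.25], -60, 28, array([ 2.  , -0.31, -1.54,  1.74, -0.58,  1.26, -1.02]), array([ 1.67, -0.31, -1.54,  2.09,  0.04,  1.09, -0.3 ]))
(np.float64(1.019), [0.7, 0.2, 0.25], 'same', 29, array([ 1.98, -0.31, -1.54,  1.78, -0.69,  1.33,  0.35]), array([ 1.51, -0.31, -1.54,  2.06, -0.08,  1.19, -0.54]))
(np.float64(1.053), [0.5, 0.5, 0.25], 60, 24, array([ 1.53, -0.31, -1.54,  1.9 , -0.61,  1.31,  0.77]), array([ 1.63, -0.31, -1.54,  1.84, -0.02,  1.32, -0.41]))
(np.float64(1.102), [0.7, 0.45, 0.3], 30, 32, array([ 1.83, -0.31, -1.54,  1.44, -0.78,  1.41,  0.48]), array([ 1.52, -0.31, -1.54,  2.13, -0.05,  1.18, -0.66]))
(np.float64(1.116), [0.42, 0.37, 0.2], -30, 17, array([ 1.57, -0.31, -1.54,  1.95, -0.4 ,  1.21, -0.48]), array([ 1.62, -0.31, -1.54,  1.94, -0.21,  1.31, -0.37]))
(np.float64(1.128), [0.3, 0.65, 0.25], 60, 27, array([ 1.04, -0.31, -1.54,  1.82, -0.59,  1.31,  0.51]), array([ 1.47, -0.31, -1.54,  2.14, -0.23,  1.03, -0.57]))
(np.float64(1.173), [0.5, 0.5, 0.25], 0, 21, array([ 1.53, -0.31, -1.54,  1.83, -0.81,  1.31,  0.07]), array([ 1.66, -0.31, -1.54,  2.04, -0.01,  1.11, -0.56]))
(np.float64(1.195), [0.42, 0.37, 0.2], 60, 24, array([ 1.54, -0.31, -1.54,  2.05, -0.36,  1.12,  0.99]), array([ 1.46, -0.31, -1.54,  2.3 , -0.27,  0.83, -0.61]))
[ 0.14  0.11 -0.09  2.03  0.01  1.    1.61] [ 0.448 -0.051  0.232]
[ 0.32 -0.31 -0.16  2.42 -0.5   0.31  2.14] [ 0.492 -0.056  0.321]
[ 1.57 -0.31 -1.54  2.14  0.3   0.73  0.04] [ 0.486 -0.12   0.294]
[ 1.3  -0.31 -1.54  1.91  0.12  1.41 -0.69] [0.365 0.034 0.36 ]
```

```bash
cat > s2.py <<'E'
from plan import *
q0=ctrl.observe()['qpos']
rng=np.random.default_rng(1); res=[]
for k in range(60):
    qt=np.array([rng.uniform(-1,1),rng.uniform(.2,1),rng.uniform(-.5,.5),rng.uniform(1.,2),rng.uniform(-.8,.8),rng.uniform(.6,1.6),rng.uniform(-1.3,1.3)])
    if k==0: qt=np.array([-.79,.74,-.1,1.5,.35,1.23,-1.2])
    zs=[FK(q0+(qt-q0)*s)[1][2] for s in np.linspace(0,1,12)]
    if min(zs)<.12: continue
    n=int(np.ceil(np.abs(qt-q0).max()/.1)); q=q0.copy(); minz=9
    for i in range(1,n+1):
        R,p=FK(q0+(qt-q0)*i/n); q=step(q,R,p); minz=min(minz,FK(q)[1][2])
    R,p=FK(qt); e=np.linalg.norm(FK(q)[1]-p)
    res.append((abs(q[2]),e.round(3),minz.round(2),n,qt.round(2),q.round(2),p.round(2)))
res.sort(key=lambda r:r[0]+r[1])
for r in res[:6]: print(*r)
E
python3 s2.py
```

```text
0.36276269455323806 0.0 0.29 19 [ 0.64  0.75  0.29  1.19  0.48  0.79 -1.09] [ 1.    0.76 -0.36  1.17  1.01  0.98 -1.32] [ 0.5  -0.82  0.29]
0.46333554455929793 0.0 0.12 18 [0.55 0.83 0.26 1.6  0.67 1.29 0.  ] [ 1.04  0.87 -0.46  1.58  1.07  1.61 -0.24] [ 0.22 -0.58  0.13]
0.4859362384895315 0.0 0.33 17 [ 0.89  0.72  0.08  1.07 -0.72  0.81 -0.94] [ 1.18  0.76 -0.49  1.05 -0.16  0.73 -1.22] [ 0.7  -0.73  0.37]
0.5075512571319011 0.0 0.31 18 [ 0.83  0.74  0.19  1.16 -0.76  0.67  1.21] [ 1.21  0.78 -0.51  1.15  0.03  0.58  0.75] [ 0.67 -0.76  0.31]
0.5564402370562638 0.0 0.32 19 [ 0.66  0.25  0.33  1.16 -0.2   0.92  0.5 ] [ 1.29  0.29 -0.56  1.14  0.2   0.93  0.27] [ 0.52 -0.68  0.67]
0.5920767015986904 0.0 0.31 16 [ 0.83  0.23  0.03  1.46 -0.7   1.24  0.92] [ 1.32  0.28 -0.59  1.44 -0.51  1.17  0.79] [ 0.58 -0.38  0.51]
```

```bash
cat > s3.py <<'E'
from plan import *
q0=ctrl.observe()['qpos']
for az in (30,60,90,-60,-90,-120):
  for mid in (None,[.58,-.38,.5],[.5,-.1,.4],[.65,-.2,.4]):
    q=q0;n=0
    if mid is not None: q,e,a,n=path(q,FK(q0)[0],np.array(mid))
    q1,e1,a1,n1=path(q,Rdown(az),np.array([.439,-.422,.16]))
    if e1<.02: print(az,mid,n+n1,q.round(2),q1.round(2),e1.round(3),round(a1,1))
E
python3 s3.py
```

```text
30 None 24 [ 1.08 -0.31 -1.53  2.02 -0.38  1.05 -0.43] [ 1.29  0.59 -0.78  1.71  0.47  1.04  0.87] 0.0 0.0
30 [0.58, -0.38, 0.5] 38 [ 1.04  0.53 -0.82  1.    0.29  1.68  0.21] [ 1.34  0.62 -0.86  1.71  0.53  1.06  0.83] 0.0 0.0
30 [0.5, -0.1, 0.4] 28 [ 1.17  0.11 -1.03  1.7   0.02  1.3   0.  ] [ 1.33  0.61 -0.85  1.71  0.52  1.06  0.83] 0.0 0.0
60 None 24 [ 1.08 -0.31 -1.53  2.02 -0.38  1.05 -0.43] [ 1.3   0.59 -0.79  1.71  0.48  1.04  1.39] 0.0 0.0
60 [0.58, -0.38, 0.5] 38 [ 1.04  0.53 -0.82  1.    0.29  1.68  0.21] [ 1.4   0.67 -0.96  1.71  0.61  1.1   1.29] 0.0 0.0
60 [0.5, -0.1, 0.4] 28 [ 1.17  0.11 -1.03  1.7   0.02  1.3   0.  ] [ 1.39  0.65 -0.94  1.71  0.59  1.09  1.31] 0.0 0.0
90 None 24 [ 1.08 -0.31 -1.53  2.02 -0.38  1.05 -0.43] [ 1.3   0.6  -0.8   1.71  0.49  1.04  1.91] 0.0 0.0
90 [0.58, -0.38, 0.5] 42 [ 1.04  0.53 -0.82  1.    0.29  1.68  0.21] [ 1.46  0.72 -1.07  1.71  0.69  1.14  1.75] 0.0 0.0
90 [0.5, -0.1, 0.4] 31 [ 1.17  0.11 -1.03  1.7   0.02  1.3   0.  ] [ 1.44  0.7  -1.04  1.71  0.67  1.13  1.78] 0.0 0.0
-60 None 24 [ 1.08 -0.31 -1.53  2.02 -0.38  1.05 -0.43] [ 1
[... 184 characters left out ...]
1, 0.4] 28 [ 1.17  0.11 -1.03  1.7   0.02  1.3   0.  ] [ 1.17  0.54 -0.6   1.72  0.35  1.   -0.61] 0.0 0.0
-90 None 24 [ 1.08 -0.31 -1.53  2.02 -0.38  1.05 -0.43] [ 1.3   0.6  -0.8   1.71  0.49  1.04 -1.23] 0.0 0.0
-90 [0.58, -0.38, 0.5] 39 [ 1.04  0.53 -0.82  1.    0.29  1.68  0.21] [ 1.07  0.5  -0.46  1.72  0.26  0.98 -1.06] 0.0 0.0
-90 [0.5, -0.1, 0.4] 28 [ 1.17  0.11 -1.03  1.7   0.02  1.3   0.  ] [ 1.12  0.52 -0.53  1.72  0.3   0.99 -1.09] 0.0 0.0
-120 [0.58, -0.38, 0.5] 44 [ 1.04  0.53 -0.82  1.    0.29  1.68  0.21] [ 1.    0.49 -0.36  1.72  0.21  0.97 -1.54] 0.0 0.0
-120 [0.5, -0.1, 0.4] 33 [ 1.17  0.11 -1.03  1.7   0.02  1.3   0.  ] [ 1.07  0.5  -0.46  1.72  0.26  0.98 -1.58] 0.0 0.0
```

```bash
python3 - <<'E'
from h import *
go([.439,-.422,.20],Rdown(60))
E
```

```text
t 10.97 at [0.3648 0.2741 0.2825] q [ 1.08 -0.31 -1.53  2.02 -0.38  1.05 -0.43]
twist total [-67.83   6.9   -1.19] n>= 10 | linear: now-frame [ 0.042  -0.6842  0.1641] target-frame [ 0.0825 -0.4123 -0.5657] len 0.7049
```

Call:
servo_tool(
  plan=[
    {"linear":[0,-0.038,0.009],"twist":[0,0,0],"fingers":-1},
    {"linear":[0,-0.038,0.009],"twist":[0,0,0],"fingers":-1},
    {"linear":[0,-0.038,0.009],"twist":[0,0,0],"fingers":-1},
    {"linear":[0,-0.038,0.009],"twist":[0,0,0],"fingers":-1},
    {"linear":[0,-0.038,0.009],"twist":[0,0,0],"fingers":-1},
    {"linear":[0,-0.038,0.009],"twist":[0,0,0],"fingers":-1},
    {"linear":[0,-0.038,0.009],"twist":[0,0,0],"fingers":-1},
    {"linear":[0,-0.038,0.009],"twist":[0,0,0],"fingers":-1},
    {"linear":[0,-0.038,0.009],"twist":[0,0,0],"fingers":-1},
    {"linear":[0,-0.038,0.009],"twist":[0,0,0],"fingers":-1},
    {"linear":[0,-0.038,0.009],"twist":[0,0,0],"fingers":-1},
    {"linear":[0,-0.038,0.009],"twist":[0,0,0],"fingers":-1},
  ],
)

```text
time_s: 11.97
position: [0.4102, -0.1943, 0.2549]
eef_rot: [0.163, 1.479, -0.051]
ft_force: [1.1, -0.3, 0.5]
gripper_width: 0.0919
```

Call:
servo_tool(
  plan=[
    {"linear":[0,-0.038,0.009],"twist":[0,0,0],"fingers":-1},
    {"linear":[0,-0.038,0.009],"twist":[0,0,0],"fingers":-1},
    {"linear":[0,-0.038,0.009],"twist":[0,0,0],"fingers":-1},
    {"linear":[0,-0.038,0.009],"twist":[0,0,0],"fingers":-1},
    {"linear":[0,-0.038,0.009],"twist":[0,0,0],"fingers":-1},
    {"linear":[0,-0.038,0.009],"twist":[0,0,0],"fingers":-1},
  ],
)

```text
time_s: 12.47
position: [0.4328, -0.4273, 0.2409]
eef_rot: [0.164, 1.48, -0.051]
ft_force: [0.7, 0.5, 0.2]
gripper_width: 0.0921
```

```bash
python3 - <<'E'
from h import *
go([.439,-.422,.20],Rdown(60))
E
```

```text
t 12.47 at [ 0.4328 -0.4273  0.2409] q [ 1.25  0.43 -0.59  1.66  0.14  1.09  0.5 ]
twist total [-67.86   6.83  -1.17] n>= 10 | linear: now-frame [0.0416 0.0028 0.002 ] target-frame [ 0.0409 -0.0027  0.0077] len 0.0417
```

Unstuck (q3 = −0.59). Turn and look at the transmitter.

Call:
servo_tool(
  plan=[
    {"linear":[0,0,0],"twist":[-6.8,0.7,-0.1],"fingers":-1},
    {"linear":[0,0,0],"twist":[-6.8,0.7,-0.1],"fingers":-1},
    {"linear":[0,0,0],"twist":[-6.8,0.7,-0.1],"fingers":-1},
    {"linear":[0,0,0],"twist":[-6.8,0.7,-0.1],"fingers":-1},
    {"linear":[0,0,0],"twist":[-6.8,0.7,-0.1],"fingers":-1},
    {"linear":[0,0,0],"twist":[-6.8,0.7,-0.1],"fingers":-1},
    {"linear":[0,0,0],"twist":[-6.8,0.7,-0.1],"fingers":-1},
    {"linear":[0,0,0],"twist":[-6.8,0.7,-0.1],"fingers":-1},
    {"linear":[0,0,0],"twist":[-6.8,0.7,-0.1],"fingers":-1},
    {"linear":[0,0,0],"twist":[-6.8,0.7,-0.1],"fingers":-1},
    {"linear":[0,0,0],"twist":[0,0,0],"fingers":-1},
  ],
)

```text
time_s: 13.38
position: [0.4334, -0.4245, 0.2412]
eef_rot: [-0.82, 1.412, 0.824]
ft_force: [-0.6, 1.1, 0.2]
gripper_width: 0.0917
```

```bash
python3 - <<'E'
from h import *
go([.439,-.422,.12],Rdown(60))
p,d,o=snap("wrist","w5")
p,d,o=snap("top"); crop(p,420,150,560,330,"t5",4)
E
```

```text
t 13.38 at [ 0.4334 -0.4245  0.2412] q [ 1.32  0.5  -0.81  1.64  0.38  1.18  1.48]
twist total [ 0.47 -0.02 -0.2 ] n>= 1 | linear: now-frame [ 0.1212 -0.0041  0.005 ] target-frame [ 0.1212 -0.0036  0.005 ] len 0.1214
```

View pics/w5.png

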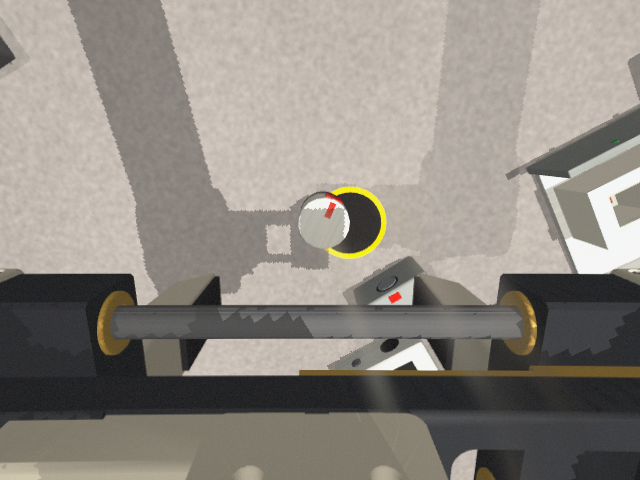

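View pics/t5.png

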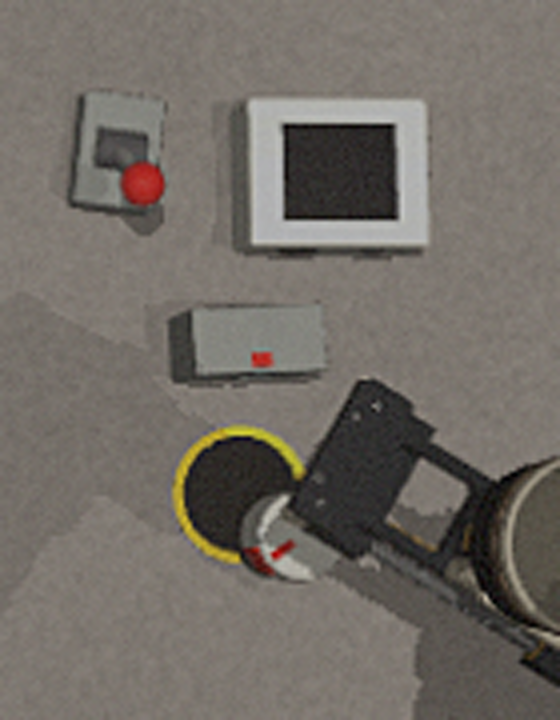

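```bash
python3 - <<'E'
from h import *
p,d,o=snap("wrist")
h=cv2.cvtColor(p,cv2.COLOR_RGB2HSV).astype(int)
n=lambda m:np.column_stack(np.nonzero(m)[::-1])
red=((h[...,0]<6)|(h[...,0]>174))&(h[...,1]>150); red[:,:300]=0;red[:190]=0;red[225:]=0;red[:,350:]=0
X=cloud(red,d,"wrist",o);top=X[X[:,2]>.05];print('red',top.mean(0),len(top))
g=(h[...,1]<40)&(d>0);g[:190]=0;g[260:]=0;g[:,:290]=0;g[:,360:]=0
Y=cloud(g,d,"wrist",o);Y=Y[(Y[:,2]>.051)&(Y[:,2]<.062)]
T=np.vstack([Y,top]);c=cv2.minEnclosingCircle(T[:,:2].astype(np.float32));print('tx',c,T.mean(0))
dd=top.mean(0)[:2]-np.array(c[0]);print('az',np.degrees(np.arctan2(dd[1],dd[0])),np.linalg.norm(dd))
v=top[:,:2]-top[:,:2].mean(0);w=np.linalg.svd(v)[2][0];print('dash axis',np.degrees(np.arctan2(w[1],w[0])))
y=(abs(h[...,0]-29)<5)&(h[...,1]>150);y[290:]=0
Z=cloud(y,d,"wrist",o);Z=Z[abs(Z[:,2])<.01]
r=cv2.fitEllipse(Z[:,:2].astype(np.float32));
from scipy.optimize import least_squares
q=least_squares(lambda q:np.hypot(Z[:,0]-q[0],Z[:,1]-q[1])-q[2],[.464,-.4,.04]).x;print('ring',q)
for c in ("wrist","top"): print(c,[(atz([r['xy']],0.04,c,o).round(4),r['confidence']) for r in ctrl.landmark_of("sync_eye",c)][:2],[(atz([r['xy']],0.0,c,o).round(4),r['confidence']) for r in ctrl.landmark_of("ring",c)][:2],[(atz([r['xy']],0.0,c,o).round(4),r['confidence']) for r in ctrl.landmark_of("tx",c)][:2])
# top camera ring fit
p,d,o=snap("top");h=cv2.cvtColor(p,cv2.COLOR_RGB2HSV).astype(int);y=(abs(h[...,0]-29)<5)&(h[...,1]>150)&(h[...,2]>100)
W=atz(n(y),0,"top");W=W[(abs(W[:,0]-.464)<.06)&(abs(W[:,1]+.4)<.06)];print('ring top',least_squares(lambda q:np.hypot(W[:,0]-q[0],W[:,1]-q[1])-q[2],[.464,-.4,.04]).x)
E
```

```text
red [ 0.42918133 -0.40757062  0.05657571] 84
tx ((0.43829700350761414, -0.419757604598999), 0.02635633386671543) [ 0.43834046 -0.4201914   0.0560144 ]
az 126.79592325172112 0.015219004684776239
dash axis -45.16744453658655
ring [ 0.46335169 -0.39907383  0.03859484]
wrist [(array([[ 0.5355, -0.3938,  0.04  ]]), 0.6)] [(array([[ 0.4635, -0.3983,  0.    ]]), 0.74)] [(array([[ 0.4363, -0.4206,  0.    ]]), 0.67)]
top [(array([[ 0.5348, -0.3887,  0.04  ]]), 0.62)] [(array([[ 0.5382, -0.4028,  0.    ]]), 0.74), (array([[ 0.4582, -0.4055,  0.    ]]), 0.69)] [(array([[ 0.4421, -0.4274,  0.    ]]), 0.67), (array([[0.6682, 0.453 , 0.    ]]), 0.28)]
ring top [ 0.4648806  -0.40021707  0.03857737]
```

```bash
python3 - <<'E'
from h import *
go([.4383,-.42,.014],Rdown(60))
E
```

```text
t 13.88 at [ 0.4328 -0.4248  0.2415] q [ 1.32  0.5  -0.81  1.64  0.38  1.18  1.47]
twist total [ 0.19 -0.07 -0.22] n>= 1 | linear: now-frame [ 0.2275 -0.0033  0.0071] target-frame [ 0.2275 -0.0024  0.0069] len 0.2276
```

Call:
servo_tool(
  plan=[
    {"linear":[0.035,-0.001,0.0035],"twist":[0,0,0],"fingers":-1},
    {"linear":[0.035,-0.0015,0.0035],"twist":[0,0,0],"fingers":-1},
    {"linear":[0.035,0,0],"twist":[0,0,0],"fingers":-1},
    {"linear":[0.035,0,0],"twist":[0,0,0],"fingers":-1},
    {"linear":[0.03,0,0],"twist":[0,0,0],"fingers":-1},
    {"linear":[0.025,0,0],"twist":[0,0,0],"fingers":-1},
    {"linear":[0.02,0,0],"twist":[0,0,0],"fingers":-1},
    {"linear":[0.012,0,0],"twist":[0,0,0],"fingers":-1},
    {"linear":[0,0,0],"twist":[0,0,0],"fingers":-1},
  ],
)

```text
time_s: 14.63
position: [0.436, -0.4183, 0.0118]
eef_rot: [-0.813, 1.415, 0.825]
ft_force: [-0.1, -0.9, -0.7]
gripper_width: 0.0917
```

Call:
servo_tool(
  plan=[
    {"linear":[0,0,0],"twist":[0,0,0],"fingers":1},
    {"linear":[0,0,0],"twist":[0,0,0],"fingers":1},
    {"linear":[0,0,0],"twist":[0,0,0],"fingers":1},
    {"linear":[0,0,0],"twist":[0,0,0],"fingers":1},
    {"linear":[0,0,0],"twist":[0,0,0],"fingers":1},
    {"linear":[0,0,0],"twist":[0,0,0],"fingers":1},
    {"linear":[0,0,0],"twist":[0,0,0],"fingers":1},
  ],
  squeeze=20,
)

```text
time_s: 15.22
position: [0.4378, -0.4198, 0.015]
eef_rot: [-0.817, 1.414, 0.82]
ft_force: [-1.3, -0.0, 3.5]
gripper_width: 0.0513
```

Call:
servo_tool(
  plan=[
    {"linear":[-0.012,0,0],"twist":[0,0,0],"fingers":1},
    {"linear":[0,0,0],"twist":[6.9,0,0],"fingers":1},
    {"linear":[0,0,0],"twist":[6.9,0,0],"fingers":1},
    {"linear":[0,0,0],"twist":[6.9,0,0],"fingers":1},
    {"linear":[0,0,0],"twist":[6.9,0,0],"fingers":1},
    {"linear":[0,0,0],"twist":[6.9,0,0],"fingers":1},
    {"linear":[0,0,0],"twist":[6.9,0,0],"fingers":1},
    {"linear":[0,0,0],"twist":[6.9,0,0],"fingers":1},
    {"linear":[0,0,0],"twist":[6.9,0,0],"fingers":1},
    {"linear":[0,0,0],"twist":[6.9,0,0],"fingers":1},
    {"linear":[0,0,0],"twist":[6.9,0,0],"fingers":1},
    {"linear":[0,0,0],"twist":[6.9,0,0],"fingers":1},
  ],
)

```text
time_s: 16.22
position: [0.4374, -0.4191, 0.0267]
eef_rot: [0.22, 1.564, -0.218]
ft_force: [0.0, 0.3, -3.7]
gripper_width: 0.0511
```

Call:
servo_tool(
  plan=[
    {"linear":[0,0,0],"twist":[6.9,0,0],"fingers":1},
    {"linear":[0,0,0],"twist":[6.9,0,0],"fingers":1},
    {"linear":[0,0,0],"twist":[6.9,0,0],"fingers":1},
    {"linear":[0,0,0],"twist":[6.9,0,0],"fingers":1},
    {"linear":[0,0,0],"twist":[6.9,0,0],"fingers":1},
    {"linear":[0,0,0],"twist":[6.9,0,0],"fingers":1},
    {"linear":[0,0,0],"twist":[5.7,0,0],"fingers":1},
    {"linear":[0,0,0],"twist":[0,0,0],"fingers":1},
  ],
)

```text
time_s: 16.88
position: [0.4378, -0.4188, 0.0267]
eef_rot: [0.855, 1.401, -0.855]
ft_force: [-1.0, -0.1, -4.2]
gripper_width: 0.0514
```

```bash
python3 - <<'E'
from h import *
go([.4636,-.3992,.0275],Rdown(60-123)); 
E
```

```text
t 16.88 at [ 0.4378 -0.4188  0.0267] q [ 0.82  0.65 -0.14  1.79  0.13  0.71 -0.49]
twist total [ 0.08 -0.2   0.16] n>= 1 | linear: now-frame [-0.0009  0.0319 -0.0057] target-frame [-0.0008  0.0319 -0.0058] len 0.0324
```

Call:
servo_tool(
  plan=[
    {"linear":[0,0.016,-0.003],"twist":[0,0,0],"fingers":1},
    {"linear":[0,0.016,-0.003],"twist":[0,0,0],"fingers":1},
    {"linear":[0.006,0,0],"twist":[0,0,0],"fingers":1},
    {"linear":[0.005,0,0],"twist":[0,0,0],"fingers":1},
    {"linear":[0,0,0],"twist":[0,0,0],"fingers":1},
    {"linear":[0,0,0],"twist":[0,0,0],"fingers":1},
  ],
)

```text
time_s: 17.38
position: [0.4621, -0.3999, 0.015]
eef_rot: [0.851, 1.403, -0.854]
ft_force: [-0.2, -0.7, -3.1]
gripper_width: 0.0517
```

```bash
python3 - <<'E'
from h import *
go([.4636,-.3992,.015],Rdown(60-123)); 
p,d,o=snap("top"); crop(p,420,150,560,330,"t6",4)
E
```

```text
t 17.38 at [ 0.4621 -0.3999  0.015 ] q [ 0.77  0.67 -0.14  1.78  0.14  0.7  -0.54]
twist total [ 0.26 -0.21  0.23] n>= 1 | linear: now-frame [-0.0001  0.0017  0.    ] target-frame [-0.      0.0017  0.    ] len 0.0017
```

View pics/t6.png

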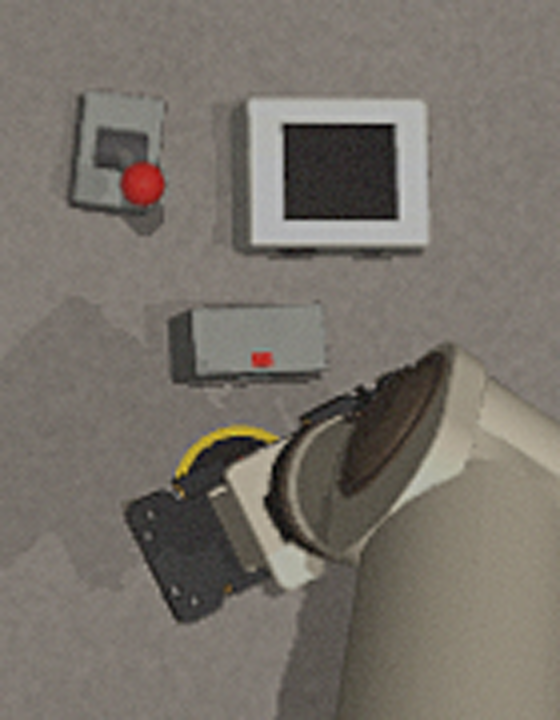

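Call:
servo_tool(
  plan=[
    {"linear":[0.001,0.0015,0],"twist":[0,0,0],"fingers":1},
    {"linear":[0,0,0],"twist":[0,0,0],"fingers":1},
    {"linear":[0,0,0],"twist":[0,0,0],"fingers":-1},
    {"linear":[0,0,0],"twist":[0,0,0],"fingers":-1},
    {"linear":[0,0,0],"twist":[0,0,0],"fingers":-1},
    {"linear":[0,0,0],"twist":[0,0,0],"fingers":-1},
    {"linear":[-0.03,0,0],"twist":[0,0,0],"fingers":-1},
    {"linear":[-0.04,0,0],"twist":[0,0,0],"fingers":-1},
    {"linear":[-0.04,0,0],"twist":[0,0,0],"fingers":-1},
    {"linear":[-0.04,0,0],"twist":[0,0,0],"fingers":-1},
    {"linear":[-0.04,0,0],"twist":[0,0,0],"fingers":-1},
    {"linear":[-0.04,0,0],"twist":[0,0,0],"fingers":-1},
  ],
)

```text
time_s: 18.43
position: [0.4655, -0.3988, 0.2466]
eef_rot: [0.852, 1.401, -0.853]
ft_force: [0.9, -0.4, -0.3]
gripper_width: 0.0919
```

```bash
cat > s4.py <<'E'
from plan import *
q0=ctrl.observe()['qpos'];R0,p0=FK(q0);print(q0.round(2),p0.round(3))
g=np.array([.126,.992,0]); Rl=Rlie(g,40); pl=np.array([.424,.3045,.010])-Rl[:,0]*.1
Rs=Rstand(40,90)
for mid in (None,[.5,0,.3],[.55,.1,.3],[.5,.3,.25]):
    q=q0;n=0
    if mid is not None: q,e,a,n=path(q,R0,np.array(mid))
    q1,e1,a1,n1=path(q,Rl,pl); q2,e2,a2,_=path(q1,Rl,pl+Rl[:,0]*.1); q3,e3,a3,_=path(q2,Rl,pl+[0,0,.15]); q4,e4,a4,_=path(q3,Rs,np.array([.565,.05,.26]));q5,e5,a5,_=path(q4,Rs,np.array([.565,.05,.10]))
    print(mid,n+n1,q.round(2));[print('   ',x) for x in [(q1.round(2),e1.round(3),a1.round(1)),(q2.round(2),e2.round(3),a2.round(1)),(q4.round(2),e4.round(3),a4.round(1)),(q5.round(2),e5.round(3),a5.round(1))]]
E
python3 s4.py
python3 - <<'E'
from h import *
p,d,o=snap("wrist","w6")
p,d,o=snap("scene"); crop(p,80,200,200,280,"s6",5)
E
```

```text
[ 0.8   0.39 -0.18  1.63  0.08  1.13 -0.49] [ 0.466 -0.399  0.247]
None 27 [ 0.8   0.39 -0.18  1.63  0.08  1.13 -0.49]
    (array([-0.65,  0.95, -0.52,  1.36,  0.62,  1.65, -1.43]), np.float64(0.0), np.float64(0.0))
    (array([-0.59,  0.99, -0.49,  1.52,  0.67,  1.48, -1.48]), np.float64(0.0), np.float64(0.0))
    (array([ 0.96,  0.67, -0.86,  1.73, -0.4 ,  1.15,  0.38]), np.float64(0.0), np.float64(0.0))
    (array([ 0.89,  0.9 , -0.77,  1.78, -0.32,  0.93,  0.5 ]), np.float64(0.0), np.float64(0.0))
[0.5, 0, 0.3] 29 [ 0.33  0.15 -0.43  1.83  0.07  1.18 -1.21]
    (array([-0.62,  0.97, -0.56,  1.36,  0.65,  1.67, -1.45]), np.float64(0.0), np.float64(0.0))
    (array([-0.56,  1.  , -0.53,  1.52,  0.7 ,  1.5 , -1.5 ]), np.float64(0.0), np.float64(0.0))
    (array([ 1.03,  0.72, -0.98,  1.73, -0.31,  1.13,  0.3 ]), np.float64(0.0), np.float64(0.0))
    (array([ 0.95,  0.95, -0.86,  1.77, -0.21,  0.91,  0.41]), np.float64(0.0), np.float64(0.0))
[0.55, 0.1, 0.3] 30 [ 0.15  0.27 -0.46  1.69  0.13  1.21 -1.43]
    (array([-0.63,  0.96, -0.53,  1.36,  0.63,  1.66, -1.44]), np.float64(0.0), np.float64(0.0))
    (array([-0.57,  0.99, -0.51,  1.52,  0.68,  1.49, -1.49]), np.float64(0.0), np.float64(0.0))
    (array([ 0.99,  0.69, -0.91,  1.73, -0.37,  1.14,  0.35]), np.float64(0.0), np.float64(0.0))
    (array([ 0.92,  0.92, -0.81,  1.78, -0.28,  0.92,  0.47]), np.float64(0.0), np.float64(0.0))
[0.5, 0.3, 0.25] 36 [-0.15  0.38 -0.56  1.7   0.22  1.13 -1.86]
    (array([-0.62,  0.96, -0.55,  1.36,  0.65,  1.67, -1.45]), np.float64(0.0), np.float64(0.0))
    (array([-0.56,  1.  , -0.53,  1.52,  0.7 ,  1.49, -1.49]), np.float64(0.0), np.float64(0.0))
    (array([ 1.01,  0.71, -0.96,  1.73, -0.33,  1.13,  0.31]), np.float64(0.0), np.float64(0.0))
    (array([ 0.94,  0.94, -0.84,  1.78, -0.24,  0.92,  0.43]), np.float64(0.0), np.float64(0.0))
```

View pics/w6.png

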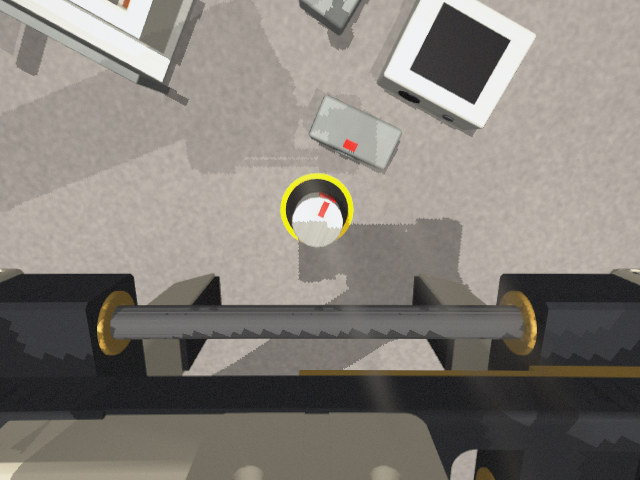

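View pics/s6.png

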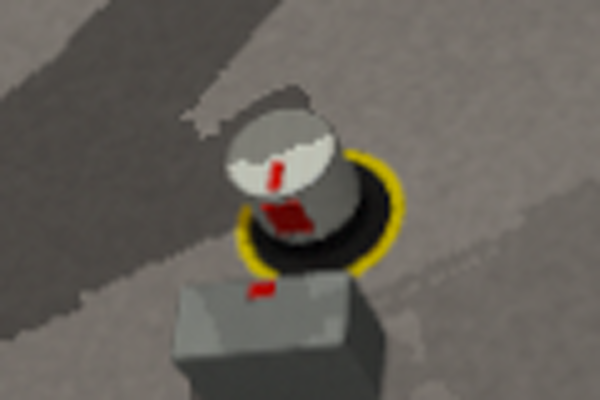

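```bash
cat > txm.py <<'E'
from h import *
def txm(box):
    p,d,o=snap("wrist"); x0,y0,x1,y1=box
    h=cv2.cvtColor(p,cv2.COLOR_RGB2HSV).astype(int)
    b=np.zeros(d.shape,bool);b[y0:y1,x0:x1]=1
    red=((h[...,0]<6)|(h[...,0]>174))&(h[...,1]>150)&b
    top=cloud(red,d,"wrist",o);top=top[top[:,2]>.053]
    Y=cloud(b,d,"wrist",o);Y=Y[(Y[:,2]>.052)&(Y[:,2]<.062)]
    c=cv2.minEnclosingCircle(Y[:,:2].astype(np.float32));dd=top.mean(0)[:2]-np.array(c[0])
    y=(abs(h[...,0]-29)<5)&(h[...,1]>150);y[290:]=0
    Z=cloud(y,d,"wrist",o);Z=Z[abs(Z[:,2])<.01]
    from scipy.optimize import least_squares
    q=least_squares(lambda q:np.hypot(Z[:,0]-q[0],Z[:,1]-q[1])-q[2],[.464,-.4,.04]).x
    print('tx',np.round(c[0],4),c[1],'az',np.degrees(np.arctan2(dd[1],dd[0])),'ring',q.round(4))
txm((280,170,360,250))
E
python3 txm.py
python3 - <<'E'
from h import *
# sync block top face edges from wrist depth
p,d,o=snap("wrist");b=np.zeros(d.shape,bool);b[90:175,300:410]=1
X=cloud(b,d,"wrist",o);X=X[(X[:,2]>.055)&(X[:,2]<.066)]
print(cv2.minAreaRect(X[:,:2].astype(np.float32)))
g=np.array([.126,.992,0]); Rl=Rlie(g,40); pl=np.array([.424,.3045,.010])-Rl[:,0]*.1
go(pl,Rl)
E
```

```text
tx [ 0.4607 -0.4012] 0.025975562632083893 az 3.811735163581928 ring [ 0.4631 -0.3993  0.0389]
((0.5532126426696777, -0.3935070037841797), (0.040592364966869354, 0.0804159864783287), 3.6194398403167725)
t 18.63 at [ 0.4664 -0.3997  0.2462] q [ 0.8   0.39 -0.18  1.63  0.08  1.12 -0.49]
twist total [-53.16 -19.34 -36.67] n>= 10 | linear: now-frame [ 0.1585  0.3214 -0.6986] target-frame [-0.3646  0.6829 -0.1308] len 0.7851
```

Call:
servo_tool(
  plan=[
    {"linear":[0,0.017,-0.037],"twist":[0,0,0],"fingers":-0.3},
    {"linear":[0,0.017,-0.037],"twist":[0,0,0],"fingers":-0.3},
    {"linear":[0,0.017,-0.037],"twist":[0,0,0],"fingers":-0.3},
    {"linear":[0,0.017,-0.037],"twist":[0,0,0],"fingers":-0.3},
    {"linear":[0,0.017,-0.037],"twist":[0,0,0],"fingers":-0.3},
    {"linear":[0,0.017,-0.037],"twist":[0,0,0],"fingers":-0.3},
    {"linear":[0,0.017,-0.037],"twist":[0,0,0],"fingers":-0.3},
    {"linear":[0,0.017,-0.037],"twist":[0,0,0],"fingers":-0.3},
    {"linear":[0,0.017,-0.037],"twist":[0,0,0],"fingers":-0.3},
    {"linear":[0,0.017,-0.037],"twist":[0,0,0],"fingers":-0.3},
    {"linear":[0,0.017,-0.037],"twist":[0,0,0],"fingers":-0.3},
    {"linear":[0,0.017,-0.037],"twist":[0,0,0],"fingers":-0.3},
  ],
)

```text
time_s: 19.63
position: [0.4419, 0.0906, 0.2433]
eef_rot: [0.851, 1.404, -0.855]
ft_force: [1.5, -0.3, -0.2]
gripper_width: 0.0596
```

Call:
servo_tool(
  plan=[
    {"linear":[0,0.017,-0.037],"twist":[0,0,0],"fingers":-0.3},
    {"linear":[0,0.017,-0.037],"twist":[0,0,0],"fingers":-0.3},
    {"linear":[0,0.017,-0.037],"twist":[0,0,0],"fingers":-0.3},
    {"linear":[0,0.017,-0.037],"twist":[0,0,0],"fingers":-0.3},
    {"linear":[0,0.017,-0.037],"twist":[0,0,0],"fingers":-0.3},
    {"linear":[0,0.017,-0.037],"twist":[0,0,0],"fingers":-0.3},
  ],
)

```text
time_s: 20.13
position: [0.4314, 0.3341, 0.2432]
eef_rot: [0.85, 1.403, -0.856]
ft_force: [0.2, 0.6, 1.2]
gripper_width: 0.0597
```

Call:
servo_tool(
  plan=[
    {"linear":[0,0,0],"twist":[-5.3,-1.93,-3.67],"fingers":-0.3},
    {"linear":[0,0,0],"twist":[-5.3,-1.93,-3.67],"fingers":-0.3},
    {"linear":[0,0,0],"twist":[-5.3,-1.93,-3.67],"fingers":-0.3},
    {"linear":[0,0,0],"twist":[-5.3,-1.93,-3.67],"fingers":-0.3},
    {"linear":[0,0,0],"twist":[-5.3,-1.93,-3.67],"fingers":-0.3},
    {"linear":[0,0,0],"twist":[-5.3,-1.93,-3.67],"fingers":-0.3},
    {"linear":[0,0,0],"twist":[-5.3,-1.93,-3.67],"fingers":-0.3},
    {"linear":[0,0,0],"twist":[-5.3,-1.93,-3.67],"fingers":-0.3},
    {"linear":[0,0,0],"twist":[-5.3,-1.93,-3.67],"fingers":-0.3},
    {"linear":[0,0,0],"twist":[-5.3,-1.93,-3.67],"fingers":-0.3},
  ],
)

```text
time_s: 20.97
position: [0.4325, 0.3325, 0.243]
eef_rot: [-0.46, 1.549, -0.644]
ft_force: [-0.1, -0.1, -0.1]
gripper_width: 0.06
```

```bash
cat > mic.py <<'E'
from h import *
def blobs(n):
    p,d,o=snap(n); h=cv2.cvtColor(p,cv2.COLOR_RGB2HSV).astype(int)
    m=(abs(h[...,0]-112)<12)&(h[...,1]>130)&(h[...,2]>60); N,l,s,c=cv2.connectedComponentsWithStats(m.astype(np.uint8))
    for i in range(1,N):
        if s[i][4]<100: continue
        X=cloud(l==i,d,n,o); T=X[(X[:,2]>.018)&(X[:,2]<.03)]
        if len(T)<50: continue
        print(n,c[i].round(),np.round(cv2.minAreaRect(T[:,:2].astype(np.float32))[0],4),[np.round(v,4) for v in cv2.minAreaRect(T[:,:2].astype(np.float32))[1:]],T[:,2].mean().round(4))
E
python3 - <<'E'
from mic import *
g=np.array([.126,.992,0]); Rl=Rlie(g,40); pl=np.array([.424,.3045,.010])-Rl[:,0]*.1
go(pl,Rl); snap("wrist","w7"); blobs("wrist"); blobs("top"); snap("top","t7")
E
```

```text
t 20.97 at [0.4325 0.3325 0.243 ] q [-0.51  0.77 -0.68  1.37  0.63  1.86 -1.37]
twist total [ 0.33 -0.27  0.23] n>= 1 | linear: now-frame [ 0.0965  0.128  -0.0037] target-frame [ 0.097   0.1276 -0.0049] len 0.1604
wrist [575.  68.] [0.6459 0.2873] [array([0.1087, 0.0254]), np.float64(85.6004)] 0.0233
wrist [617.   5.] [0.6511 0.3441] [array([0.0057, 0.0224]), np.float64(79.8367)] 0.0222
wrist [319.  45.] [0.4286 0.3416] [array([0.0052, 0.0221]), np.float64(80.5668)] 0.0224
wrist [317. 103.] [0.4209 0.2845] [array([0.1087, 0.0228]), np.float64(81.932)] 0.0239
top [201. 190.] [0.6475 0.2873] [array([0.1169, 0.0234]), np.float64(85.1005)] 0.024
top [198. 284.] [0.4222 0.2837] [array([0.1123, 0.0226]), np.float64(82.4194)] 0.0241
```

View pics/w7.png

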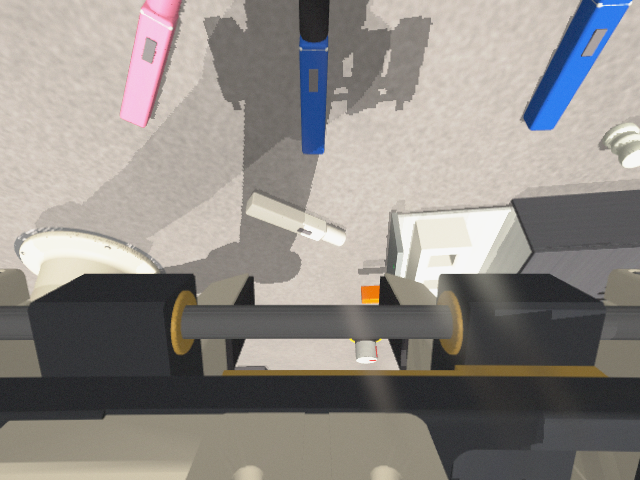

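View pics/t7.png

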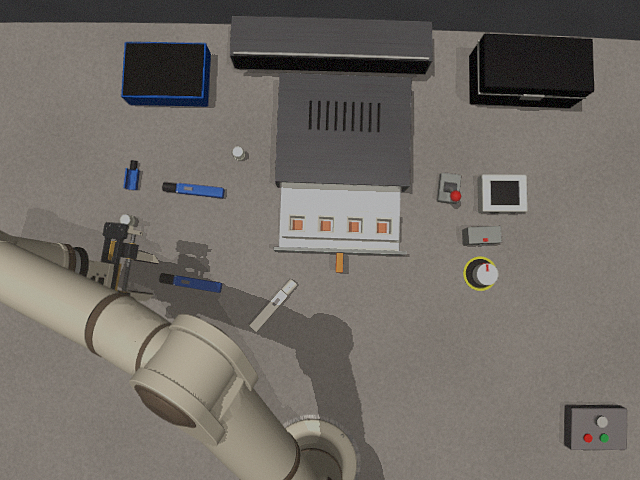

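```bash
python3 - <<'E'
from h import *
g=np.array([.137,.9906,0]); Rl=Rlie(g,40); pt=np.array([.4246,.3072,.010])
go(pt-Rl[:,0]*.06,Rl); go(pt,Rl)
E
```

```text
t 21.17 at [0.4319 0.333  0.2433] q [-0.51  0.77 -0.68  1.37  0.62  1.86 -1.38]
twist total [ 0.46  0.06 -0.06] n>= 1 | linear: now-frame [ 0.136   0.1295 -0.0028] target-frame [ 0.1358  0.1296 -0.0037] len 0.1878
t 21.17 at [0.4319 0.333  0.2433] q [-0.51  0.77 -0.68  1.37  0.62  1.86 -1.38]
twist total [ 0.46  0.06 -0.06] n>= 1 | linear: now-frame [ 0.196   0.1294 -0.0029] target-frame [ 0.1958  0.1296 -0.0037] len 0.2349
```

Call:
servo_tool(
  plan=[
    {"linear":[0.027,0.026,-0.0007],"twist":[0.4,0,0],"fingers":-0.3},
    {"linear":[0.027,0.026,-0.0007],"twist":[0,0,0],"fingers":-0.3},
    {"linear":[0.027,0.026,-0.0007],"twist":[0,0,0],"fingers":-0.3},
    {"linear":[0.027,0.026,-0.0007],"twist":[0,0,0],"fingers":-0.3},
    {"linear":[0.027,0.025,-0.0007],"twist":[0,0,0],"fingers":-0.3},
    {"linear":[0,0,0],"twist":[0,0,0],"fingers":-0.3},
  ],
)

```text
time_s: 21.67
position: [0.4293, 0.3412, 0.0523]
eef_rot: [-0.45, 1.549, -0.657]
ft_force: [-0.4, -1.6, -0.3]
gripper_width: 0.0596
```

```bash
python3 - <<'E'
from mic import *
g=np.array([.137,.9906,0]); Rl=Rlie(g,40); pt=np.array([.4246,.3072,.010])
go(pt,Rl); snap("wrist","w8"); blobs("wrist")
E
```

```text
t 21.67 at [0.4293 0.3412 0.0523] q [-0.56  1.01 -0.61  1.42  0.7   1.63 -1.5 ]
twist total [ 0.08 -0.18  0.32] n>= 1 | linear: now-frame [0.0544 0.0012 0.0002] target-frame [0.0545 0.0009 0.    ] len 0.0545
wrist [314. 267.] [0.4234 0.3048] [array([0.0856, 0.0232]), np.float64(82.1942)] 0.0238
```

View pics/w8.png

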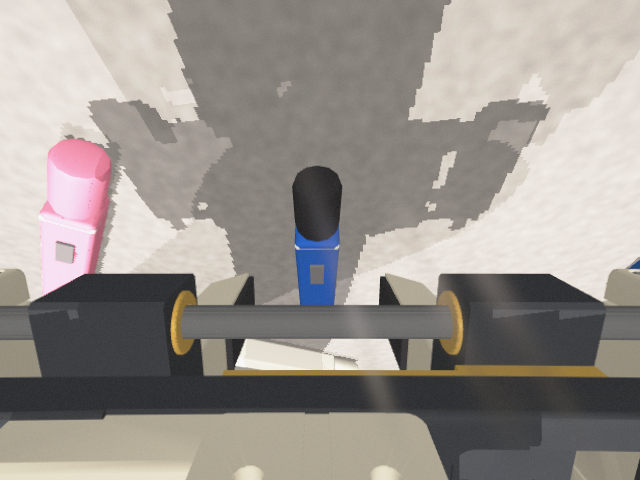

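Call:
servo_tool(
  plan=[
    {"linear":[0.025,0.0005,0],"twist":[0,0,0],"fingers":-0.3},
    {"linear":[0.019,0.0005,0],"twist":[0,0,0],"fingers":-0.3},
    {"linear":[0.01,0,0],"twist":[0,0,0],"fingers":-0.3},
    {"linear":[0,0,0],"twist":[0,0,0],"fingers":-0.3},
    {"linear":[0,0,0],"twist":[0,0,0],"fingers":1},
    {"linear":[0,0,0],"twist":[0,0,0],"fingers":1},
    {"linear":[0,0,0],"twist":[0,0,0],"fingers":1},
    {"linear":[0,0,0],"twist":[0,0,0],"fingers":1},
    {"linear":[0,0,0],"twist":[0,0,0],"fingers":1},
    {"linear":[0,0,0],"twist":[0,0,0],"fingers":1},
  ],
  squeeze=40,
)

```text
time_s: 22.6
position: [0.4264, 0.3127, 0.017]
eef_rot: [-0.445, 1.544, -0.649]
ft_force: [-0.2, 1.0, -0.3]
gripper_width: 0.0241
```

Call:
servo_tool(
  plan=[
    {"linear":[0,0,0],"twist":[0,0,0],"fingers":0},
    {"linear":[0,0,0],"twist":[0,0,0],"fingers":-0.1},
    {"linear":[0,0,0],"twist":[0,0,0],"fingers":-0.1},
    {"linear":[0.009,0,0],"twist":[0,0,0],"fingers":-0.1},
    {"linear":[0,0,0],"twist":[0,0,0],"fingers":-0.1},
  ],
)

```text
time_s: 23.02
position: [0.4255, 0.3048, 0.0088]
eef_rot: [-0.447, 1.544, -0.651]
ft_force: [0.2, -0.5, -0.5]
gripper_width: 0.0496
```

```bash
python3 - <<'E'
from mic import *
g=np.array([.137,.9906,0]); Rl=Rlie(g,40); pt=np.array([.4246,.3072,.010])
go(pt,Rl)
E
```

```text
t 23.02 at [0.4255 0.3048 0.0088] q [-0.52  1.02 -0.59  1.51  0.74  1.53 -1.53]
twist total [0.07 0.12 0.02] n>= 1 | linear: now-frame [-0.0024  0.001  -0.0012] target-frame [-0.0024  0.001  -0.0012] len 0.0028
```

Close, then lift straight up and check.

Call:
servo_tool(
  plan=[
    {"linear":[0,0.003,-0.001],"twist":[0,0,0],"fingers":-0.1},
    {"linear":[0,0,0],"twist":[0,0,0],"fingers":1},
    {"linear":[0,0,0],"twist":[0,0,0],"fingers":1},
    {"linear":[0,0,0],"twist":[0,0,0],"fingers":1},
    {"linear":[0,0,0],"twist":[0,0,0],"fingers":1},
    {"linear":[0,0,0],"twist":[0,0,0],"fingers":1},
    {"linear":[0,0,0],"twist":[0,0,0],"fingers":1},
    {"linear":[-0.01,-0.008,0],"twist":[0,0,0],"fingers":1},
    {"linear":[-0.02,-0.016,0],"twist":[0,0,0],"fingers":1},
    {"linear":[-0.03,-0.024,0],"twist":[0,0,0],"fingers":1},
    {"linear":[-0.03,-0.024,0],"twist":[0,0,0],"fingers":1},
    {"linear":[-0.03,-0.024,0],"twist":[0,0,0],"fingers":1},
  ],
  squeeze=45,
)

```text
time_s: 24.02
position: [0.4249, 0.312, 0.1638]
eef_rot: [-0.446, 1.545, -0.65]
ft_force: [1.1, -0.8, -1.9]
gripper_width: 0.0239
```

```bash
python3 - <<'E'
from h import *
go([.565,.05,.26],Rstand(40,90))
p,d,o=snap("wrist","w9"); p,d,o=snap("scene"); crop(p,300,100,520,300,"s9",3)
E
```

```text
t 24.02 at [0.4249 0.312  0.1638] q [-0.49  0.82 -0.66  1.48  0.65  1.72 -1.44]
twist total [-8.52  0.8  89.77] n>= 13 | linear: now-frame [ 0.0809 -0.2464  0.174 ] target-frame [-0.2625 -0.0948  0.1401] len 0.3123
```

View pics/w9.png

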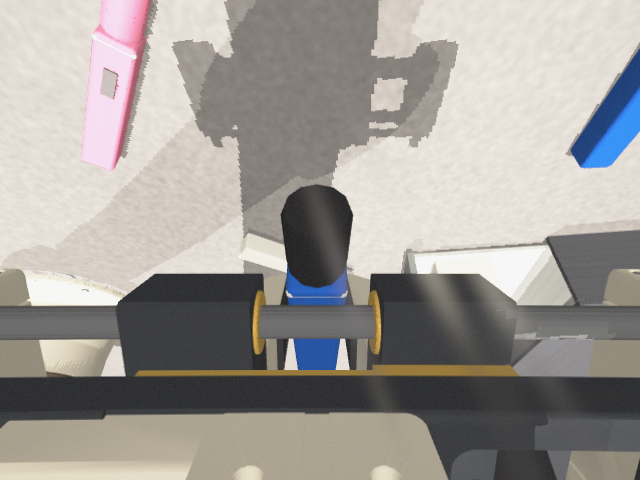

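View pics/s9.png

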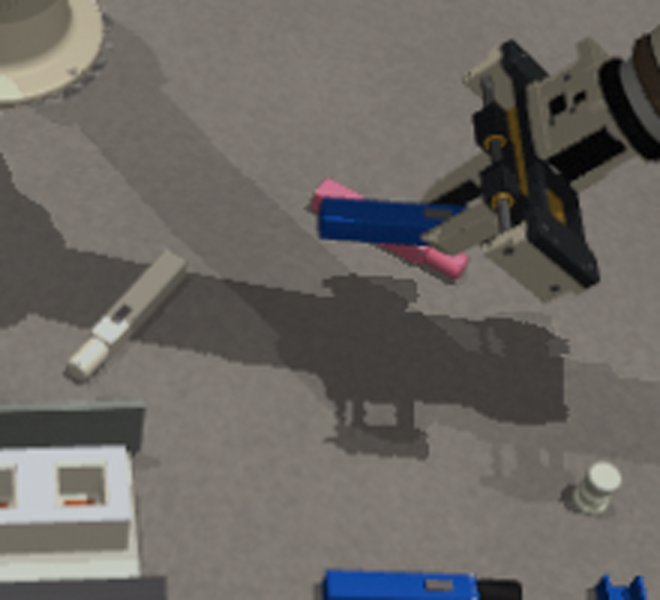

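Call:
servo_tool(
  plan=[
    {"linear":[-0.03,-0.025,0],"twist":[0,0,0],"fingers":1},
    {"linear":[-0.03,-0.025,0],"twist":[0,0,0],"fingers":1},
    {"linear":[-0.02,-0.018,0],"twist":[0,0,0],"fingers":1},
    {"linear":[0,0,0],"twist":[-0.65,0.06,6.9],"fingers":1},
    {"linear":[0,0,0],"twist":[-0.65,0.06,6.9],"fingers":1},
    {"linear":[0,0,0],"twist":[-0.65,0.06,6.9],"fingers":1},
    {"linear":[0,0,0],"twist":[-0.65,0.06,6.9],"fingers":1},
    {"linear":[0,0,0],"twist":[-0.65,0.06,6.9],"fingers":1},
    {"linear":[0,0,0],"twist":[-0.65,0.06,6.9],"fingers":1},
    {"linear":[0,0,0],"twist":[-0.65,0.06,6.9],"fingers":1},
    {"linear":[0,0,0],"twist":[-0.65,0.06,6.9],"fingers":1},
    {"linear":[0,0,0],"twist":[-0.65,0.06,6.9],"fingers":1},
  ],
)

```text
time_s: 25.12
position: [0.4252, 0.3109, 0.2672]
eef_rot: [0.342, 1.558, 0.274]
ft_force: [-1.0, 0.0, -2.2]
gripper_width: 0.0234
```

```bash
python3 - <<'E'
from h import *
go([.565,.05,.26],Rstand(40,90))
E
```

```text
t 25.12 at [0.4252 0.3109 0.2672] q [ 0.54  0.26 -1.11  1.98 -0.14  0.85 -0.49]
twist total [-2.5   0.55 27.51] n>= 4 | linear: now-frame [-0.0933 -0.2375  0.1503] target-frame [-0.1953 -0.1732  0.1398] len 0.2961
```

Call:
servo_tool(
  plan=[
    {"linear":[-0.0104,-0.0264,0.0167],"twist":[0,0,0],"fingers":1},
    {"linear":[-0.0104,-0.0264,0.0167],"twist":[0,0,0],"fingers":1},
    {"linear":[-0.0104,-0.0264,0.0167],"twist":[0,0,0],"fingers":1},
    {"linear":[-0.0104,-0.0264,0.0167],"twist":[0,0,0],"fingers":1},
    {"linear":[-0.0104,-0.0264,0.0167],"twist":[0,0,0],"fingers":1},
    {"linear":[-0.0104,-0.0264,0.0167],"twist":[0,0,0],"fingers":1},
    {"linear":[-0.0104,-0.0264,0.0167],"twist":[0,0,0],"fingers":1},
    {"linear":[-0.0104,-0.0264,0.0167],"twist":[0,0,0],"fingers":1},
    {"linear":[-0.0104,-0.0264,0.0167],"twist":[0,0,0],"fingers":1},
  ],
)

```text
time_s: 25.87
position: [0.5647, 0.0484, 0.2594]
eef_rot: [0.34, 1.564, 0.271]
ft_force: [1.7, 0.7, -1.0]
gripper_width: 0.0236
```

Call:
servo_tool(
  plan=[
    {"linear":[0,0,0],"twist":[-0.6,0.1,6.9],"fingers":1},
    {"linear":[0,0,0],"twist":[-0.6,0.1,6.9],"fingers":1},
    {"linear":[0,0,0],"twist":[-0.6,0.1,6.9],"fingers":1},
    {"linear":[0,0,0],"twist":[-0.6,0.1,6.9],"fingers":1},
    {"linear":[0,0,0],"twist":[0,0,0],"fingers":1},
  ],
)

```text
time_s: 26.28
position: [0.5639, 0.0441, 0.2531]
eef_rot: [0.702, 1.466, 0.675]
ft_force: [-1.5, -2.1, -3.6]
gripper_width: 0.0234
```

```bash
python3 - <<'E'
from mic import *
go([.565,.05,.26],Rstand(40,90))
p,d,o=snap("wrist","w10"); p,d,o=snap("scene","s10"); p,d,o=snap("top","t10")
E
```

```text
t 26.28 at [0.5639 0.0441 0.2531] q [ 1.08  0.79 -1.06  1.72 -0.23  1.11  0.23]
twist total [-1.03  0.03 -0.46] n>= 1 | linear: now-frame [0.0002 0.0091 0.001 ] target-frame [0.0001 0.0091 0.0011] len 0.0092
```

View pics/w10.png

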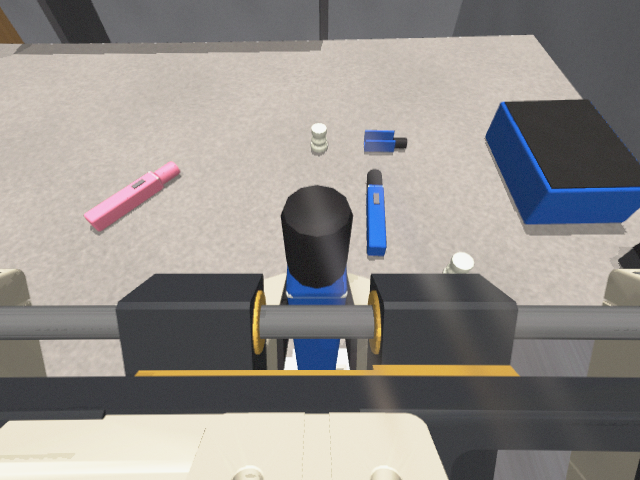

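View pics/s10.png

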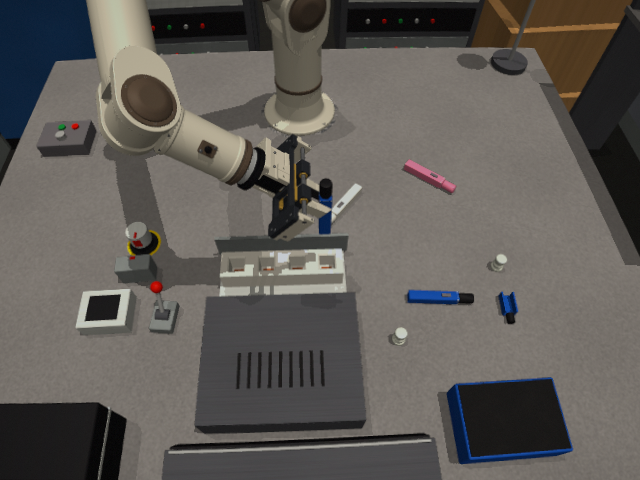

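View pics/t10.png

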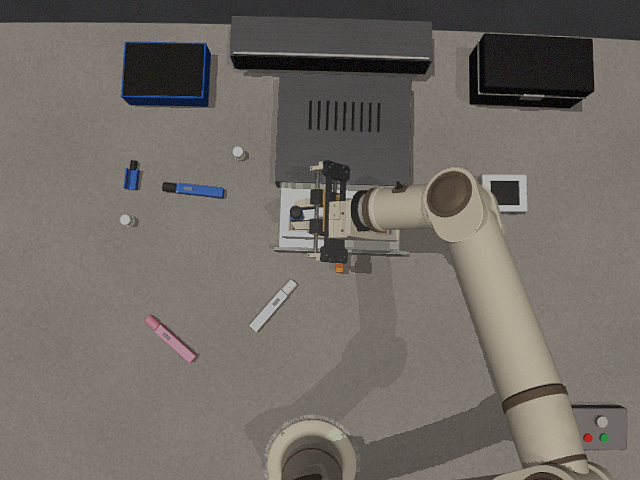

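```bash
cat > held.py <<'E'
from mic import *
def held():
    o,R=pose(); P0=o['position']; print('tcp',P0.round(4))
    p,d,o=snap("scene"); h=cv2.cvtColor(p,cv2.COLOR_RGB2HSV).astype(int)
    m=(abs(h[...,0]-112)<12)&(h[...,1]>130)&(h[...,2]>40)
    X=cloud(m,d,"scene"); X=X[np.linalg.norm(X-P0,axis=1)<.13]
    print('scene blue',len(X),np.percentile(X,[2,50,98],axis=0).round(4).tolist())
    dk=(h[...,2]<45); Y=cloud(dk,d,"scene");Y=Y[(np.hypot(Y[:,0]-P0[0],Y[:,1]-P0[1])<.05)&(Y[:,2]>P0[2]+.02)]
    if len(Y): print('scene dark',len(Y),np.percentile(Y,[2,50,98],axis=0).round(4).tolist())
    p,d,o=snap("top");h=cv2.cvtColor(p,cv2.COLOR_RGB2HSV).astype(int)
    dk=(h[...,2]<60); Y=cloud(dk,d,"top");Y=Y[(np.hypot(Y[:,0]-P0[0],Y[:,1]-P0[1])<.035)&(Y[:,2]>P0[2]+.05)]
    if len(Y): print('top dark',len(Y),np.percentile(Y,[2,50,98],axis=0).round(4).tolist(), cv2.minEnclosingCircle(Y[Y[:,2]>Y[:,2].max()-.012][:,:2].astype(np.float32)))
    p,d,o=snap("wrist");h=cv2.cvtColor(p,cv2.COLOR_RGB2HSV).astype(int)
    b=np.zeros(d.shape,bool);b[180:270,270:365]=1
    Y=cloud((h[...,2]<70)&b,d,"wrist",o);Y=Y[np.linalg.norm(Y-P0,axis=1)<.2]
    if len(Y):
        print('wrist dark',len(Y),np.percentile(Y,[2,50,98],axis=0).round(4).tolist()); T=Y[Y[:,2]>np.percentile(Y[:,2],98)-.008]; print('cap',cv2.minEnclosingCircle(T[:,:2].astype(np.float32)))
held()
E
python3 held.py
```

```text
tcp [0.5645 0.0511 0.2603]
scene blue 322 [[0.5675, 0.0355, 0.1867], [0.5753, 0.0472, 0.2308], [0.5775, 0.057, 0.2969]]
scene dark 392 [[0.533, 0.0056, 0.2839], [0.5708, 0.0383, 0.3281], [0.5971, 0.056, 0.345]]
top dark 69 [[0.5541, 0.0365, 0.3146], [0.5646, 0.0456, 0.3291], [0.5744, 0.0568, 0.3339]] ((0.5649558305740356, 0.04625292494893074), 0.011381055228412151)
wrist dark 3181 [[0.5535, 0.0368, 0.3081], [0.5616, 0.0418, 0.3269], [0.5748, 0.0559, 0.3308]]
cap ((0.5639776587486267, 0.048148784786462784), 0.011944202706217766)
```

```bash
python3 - <<'E'
import cv2
p=cv2.imread("pics/s2.png"); cv2.imwrite("pics/c_s2.png",cv2.resize(p[225:305,205:365],None,fx=5,fy=5,interpolation=cv2.INTER_CUBIC))
p=cv2.imread("pics/w3.png"); cv2.imwrite("pics/c_w3.png",cv2.resize(p[90:270,150:480],None,fx=2.4,fy=2.4,interpolation=cv2.INTER_CUBIC))
E
```

```text
(no output)
```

View pics/c_s2.png

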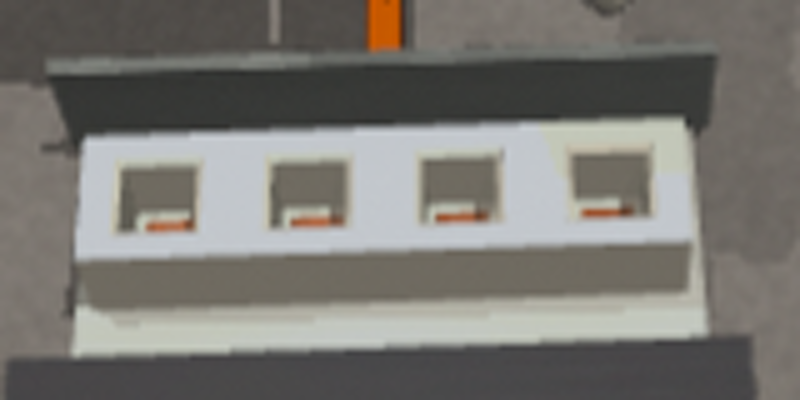

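View pics/c_w3.png

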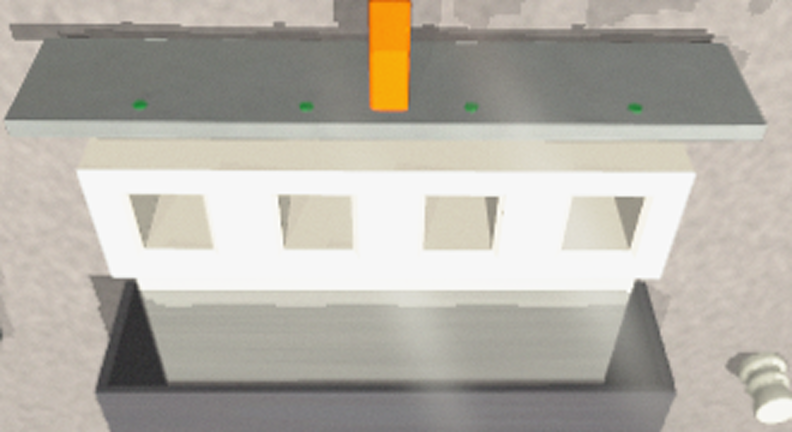

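```bash
python3 - <<'E'
from h import *
f=lambda pts:[[205+x/5-.4,225+y/5-.4] for x,y in pts]
print(atz(f([[568,150],[652,147],[570,221],[654,216],[418,155],[500,150],[420,226],[500,222],[117,163],[200,160],[117,235],[198,232]]),.06,"scene").round(4).tolist())
t=lambda pts:[[265+x/5-.4,180+y/5-.4] for x,y in pts]
print(atz(t([[122,179],[199,181],[122,252],[197,254],[415,187],[490,190],[413,261],[488,264]]),.06,"top").round(4).tolist())
E
```

```text
[[0.5514, 0.032, 0.06], [0.5515, 0.0702, 0.06], [0.5884, 0.0311, 0.06], [0.5876, 0.0687, 0.06], [0.551, -0.0361, 0.06], [0.55, 0.0012, 0.06], [0.588, -0.0357, 0.06], [0.5876, -0.0001, 0.06], [0.5493, -0.1726, 0.06], [0.5493, -0.135, 0.06], [0.5868, -0.1705, 0.06], [0.5868, -0.1344, 0.06]]
[[0.587, 0.0663, 0.06], [0.587, 0.0303, 0.06], [0.5527, 0.0653, 0.06], [0.5527, 0.0303, 0.06], [0.5869, -0.0709, 0.06], [0.5864, -0.1061, 0.06], [0.5521, -0.0707, 0.06], [0.5516, -0.1058, 0.06]]
```

```bash
python3 - <<'E'
from h import *
o,R=pose(); go(o['position']+[.006,.0025,-.105],Rstand(40,90))
E
```

```text
t 26.58 at [0.5648 0.0525 0.2618] q [ 1.07  0.77 -1.07  1.72 -0.23  1.11  0.22]
twist total [ 0.07 -0.08  0.34] n>= 1 | linear: now-frame [ 0.0699 -0.0784  0.006 ] target-frame [ 0.0694 -0.0788  0.006 ] len 0.1052
```

Call:
servo_tool(
  plan=[
    {"linear":[0.014,-0.0157,0.0012],"twist":[0,0,0],"fingers":1},
    {"linear":[0.014,-0.0157,0.0012],"twist":[0,0,0],"fingers":1},
    {"linear":[0.014,-0.0157,0.0012],"twist":[0,0,0],"fingers":1},
    {"linear":[0.014,-0.0157,0.0012],"twist":[0,0,0],"fingers":1},
    {"linear":[0.014,-0.0157,0.0012],"twist":[0,0,0],"fingers":1},
    {"linear":[0,0,0],"twist":[0,0,0],"fingers":1},
    {"linear":[0,0,0],"twist":[0,0,0],"fingers":1},
  ],
)

```text
time_s: 27.17
position: [0.5704, 0.0544, 0.1557]
eef_rot: [0.68, 1.465, 0.678]
ft_force: [-0.2, 0.4, -1.4]
gripper_width: 0.0237
```

```bash
python3 held.py; python3 - <<'E'
from h import *
p,d,o=snap("scene"); crop(p,200,160,380,310,"s11",4)
E
```

```text
tcp [0.5704 0.0544 0.1557]
scene blue 240 [[0.5714, 0.0388, 0.0846], [0.5814, 0.0511, 0.1281], [0.5838, 0.0614, 0.1942]]
scene dark 300 [[0.5394, 0.0091, 0.1789], [0.5768, 0.0413, 0.2239], [0.6021, 0.0591, 0.2407]]
top dark 50 [[0.5607, 0.0389, 0.2078], [0.571, 0.0471, 0.2241], [0.5805, 0.058, 0.2296]] ((0.5705788731575012, 0.04933064803481102), 0.011514818295836449)
wrist dark 3157 [[0.5601, 0.0381, 0.203], [0.5679, 0.0432, 0.222], [0.5813, 0.0573, 0.2258]]
cap ((0.5708255171775818, 0.049002908170223236), 0.011737753637135029)
```

View pics/s11.png

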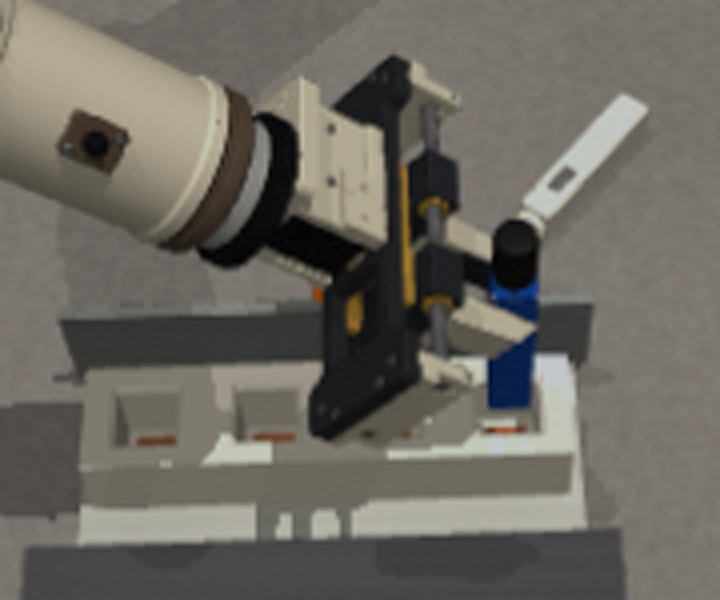

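Call:
servo_tool(
  plan=[
    {"linear":[0.0077,-0.0092,-0.0002],"twist":[0,0,0],"fingers":1},
    {"linear":[0.0077,-0.0092,-0.0002],"twist":[0,0,0],"fingers":1},
    {"linear":[0.0077,-0.0092,-0.0002],"twist":[0,0,0],"fingers":1},
    {"linear":[0.0077,-0.0092,-0.0002],"twist":[0,0,0],"fingers":1},
    {"linear":[0.0064,-0.0077,0],"twist":[0,0,0],"fingers":1},
    {"linear":[0,0,0],"twist":[0,0,0],"fingers":1},
    {"linear":[0,0,0],"twist":[0,0,0],"fingers":1},
  ],
)

```text
time_s: 27.95
position: [0.5692, 0.0534, 0.0954]
eef_rot: [0.685, 1.464, 0.678]
ft_force: [0.1, -0.4, -2.0]
gripper_width: 0.0234
```

```bash
python3 held.py; python3 - <<'E'
from h import *
p,d,o=snap("scene"); crop(p,200,160,380,310,"s12",4)
E
```

```text
tcp [0.5692 0.0534 0.0954]
scene blue 131 [[0.5705, 0.0385, 0.0512], [0.5803, 0.0511, 0.112], [0.5826, 0.0596, 0.1354]]
scene dark 286 [[0.5392, 0.0071, 0.1206], [0.5753, 0.0403, 0.1644], [0.601, 0.0607, 0.1796]]
top dark 43 [[0.5593, 0.0379, 0.1537], [0.5719, 0.0469, 0.1633], [0.5788, 0.0576, 0.1685]] ((0.5696771144866943, 0.047834016382694244), 0.01084430143237114)
wrist dark 3366 [[0.5582, 0.0376, 0.1421], [0.5665, 0.0425, 0.1615], [0.5795, 0.0567, 0.1655]]
cap ((0.5691375136375427, 0.04880138114094734), 0.011877595447003841)
```

View pics/s12.png

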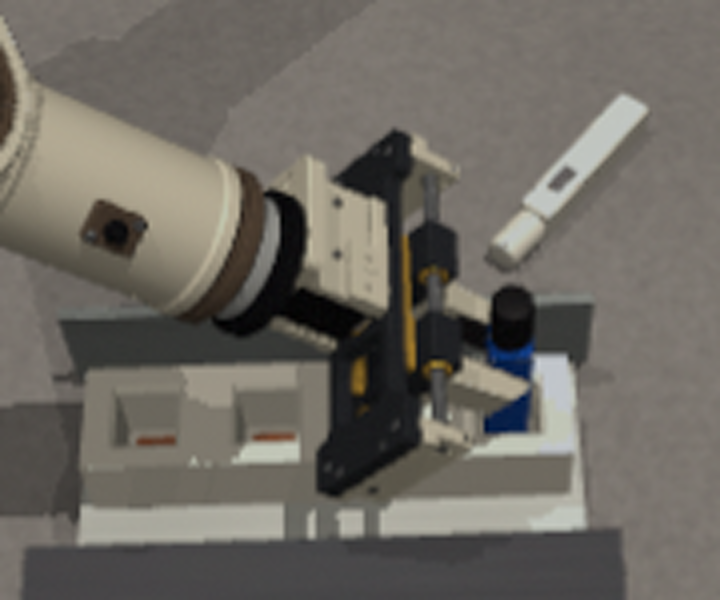

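Call:
servo_tool(
  plan=[
    {"linear":[0,0,0],"twist":[0,0,0],"fingers":0.3},
    {"linear":[0,0,0],"twist":[0,0,0],"fingers":0},
    {"linear":[0,0,0],"twist":[0,0,0],"fingers":-0.1},
    {"linear":[0,0,0],"twist":[0,0,0],"fingers":-0.1},
    {"linear":[-0.02,0,0],"twist":[0,0,0],"fingers":-0.1},
    {"linear":[-0.03,0,0],"twist":[0,0,0],"fingers":-0.1},
    {"linear":[-0.04,0,0],"twist":[0,0,0],"fingers":-0.1},
    {"linear":[-0.04,0,0],"twist":[0,0,0],"fingers":-0.1},
    {"linear":[-0.02,0.025,0],"twist":[0,0,0],"fingers":-0.3},
    {"linear":[-0.02,0.025,0],"twist":[0,0,0],"fingers":-0.3},
    {"linear":[-0.02,0.025,0],"twist":[0,0,0],"fingers":-0.3},
  ],
)

```text
time_s: 29.07
position: [0.5699, -0.0448, 0.2777]
eef_rot: [0.685, 1.463, 0.677]
ft_force: [-0.1, -1.3, -0.6]
gripper_width: 0.059
```

```bash
python3 - <<'E'
from mic import *
p,d,o=snap("scene","s13"); p,d,o=snap("top","t13"); blobs("top")
E
cat > s5.py <<'E'
from plan import *
q0=ctrl.observe()['qpos'];R0,p0=FK(q0);print(q0.round(2),p0.round(3))
g=np.array([.084,.996,0]); Rl=Rlie(g,40); pt=np.array([.6475,.3065,.010]);pl=pt-Rl[:,0]*.1
Rs=Rstand(40,90)
for mids in ([],[(R0,[.5,-.25,.35])],[(R0,[.55,.1,.4])],[(Rdown(0),[.55,.1,.35])],[(Rdown(0),[.55,-.1,.35])],[(Rdown(0),[.55,-.25,.35])],[(Rdown(0),[.55,.3,.3])]):
    q=q0;n=0;tr=[]
    for R,p in mids: q,e,a,k=path(q,R,np.array(p));n+=k;tr.append(q.round(2))
    seq=[(Rl,pl+[0,0,.1]),(Rl,pl),(Rl,pt),(Rl,pt+[0,0,.25]),(Rl,[.57,-.09,.27]),(Rs,[.57,-.09,.27]),(Rs,[.57,-.09,.09])]
    print(mids and mids[0][1],n,*tr)
    for R,p in seq: q,e,a,k=path(q,R,np.array(p)); print('   ',k,q.round(2),e.round(3),a.round(1))
E
python3 s5.py
```

```text
top [201. 190.] [0.6477 0.2867] [array([0.116 , 0.0233]), np.float64(85.3156)] 0.0239
[ 1.14  0.79 -1.03  1.59 -0.2   1.28  0.28] [ 0.572 -0.044  0.279]
[] 0
    15 [-0.62  1.1  -0.39  0.74  0.75  1.92 -0.95] 0.002 0.0
    4 [-0.62  1.2  -0.39  0.78  0.76  1.81 -1.01] 0.0 0.0
    4 [-0.54  1.19 -0.38  0.99  0.77  1.64 -1.08] 0.0 0.0
    9 [-0.54  0.94 -0.4   0.9   0.74  1.92 -0.92] 0.0 0.0
    14 [-0.    0.46 -0.37  1.71  0.79  1.43 -0.74] 0.0 0.0
    16 [ 0.94  0.68 -0.6   1.54 -0.44  1.41  0.54] 0.0 0.0
    6 [ 0.9   0.92 -0.54  1.59 -0.37  1.17  0.68] 0.0 0.0
[0.5, -0.25, 0.35] 8 [ 1.33  0.81 -0.99  1.32 -0.13  1.69  0.4 ]
    22 [-0.59  1.13 -0.52  0.73  0.85  1.96 -0.98] 0.0 0.0
    4 [-0.58  1.22 -0.51  0.77  0.86  1.85 -1.04] 0.0 0.0
    4 [-0.49  1.21 -0.51  0.98  0.87  1.68 -1.12] 0.0 0.0
    9 [-0.49  0.97 -0.54  0.89  0.83  1.96 -0.95] 0.0 0.0
    14 [ 0.12  0.49 -0.54  1.71  0.85  1.48 -0.78] 0.0 0.0
    16 [ 1.07  0.76 -0.83  1.53 -0.29  1.37  0.42] 0.0 0.0
    7 [ 1.02  0.99 -0.74  1.59 -0.2   1.14  0.54] 0.0 0.0
[0.55, 0.1, 0.4] 7 [ 1.12  0.56 -1.19  1.67 -0.37  1.25  
[... 1608 characters left out ...]
 [-0.46  0.98 -0.62  0.89  0.89  1.98 -0.97] 0.0 0.0
    14 [ 0.2   0.51 -0.64  1.7   0.89  1.52 -0.81] 0.0 0.0
    16 [ 1.15  0.82 -0.98  1.53 -0.18  1.35  0.33] 0.0 0.0
    7 [ 1.09  1.05 -0.87  1.59 -0.07  1.13  0.44] 0.0 0.0
[0.55, 0.3, 0.3] 12 [ 0.04  0.48 -0.83  1.52  0.36  1.3  -0.83]
    7 [-0.6   1.12 -0.47  0.73  0.82  1.95 -0.97] 0.0 0.0
    4 [-0.59  1.21 -0.47  0.77  0.82  1.84 -1.03] 0.0 0.0
    4 [-0.5   1.21 -0.46  0.98  0.84  1.67 -1.11] 0.0 0.0
    9 [-0.51  0.96 -0.49  0.9   0.8   1.94 -0.94] 0.0 0.0
    14 [ 0.08  0.48 -0.48  1.71  0.83  1.46 -0.76] 0.0 0.0
    16 [ 1.03  0.72 -0.75  1.54 -0.35  1.38  0.47] 0.0 0.0
    7 [ 0.98  0.96 -0.67  1.59 -0.26  1.15  0.59] 0.0 0.0
```

View pics/s13.png

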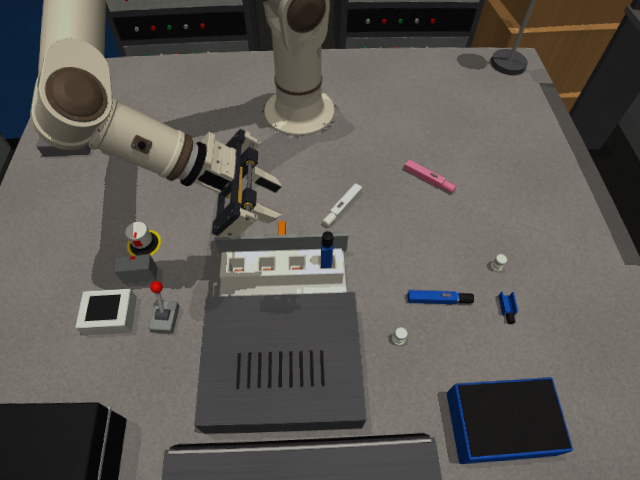

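View pics/t13.png

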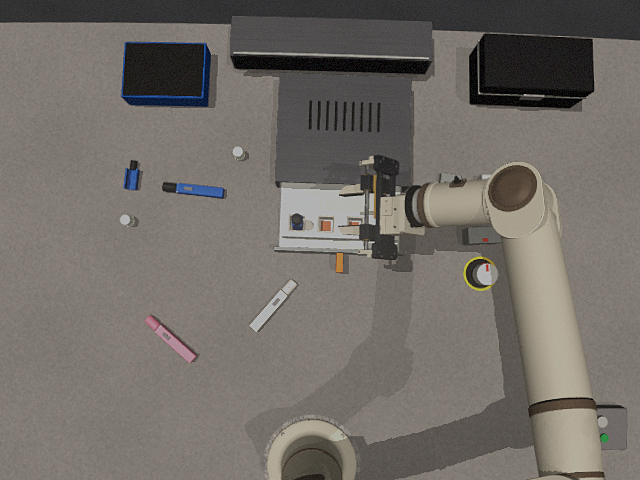

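```bash
cat > s6.py <<'E'
from plan import *
q0=ctrl.observe()['qpos'];R0,p0=FK(q0)
g=np.array([.084,.996,0]); Rl=Rlie(g,30); pt=np.array([.6494,.3092,.009]);pl=pt-Rl[:,0]*.1
Rs=Rstand(30,90)
q=q0
for R,p in [(Rl,[.57,-.05,.3]),(Rl,[.65,.36,.25]),(Rl,pl),(Rl,pt),(Rl,pt+[0,0,.25]),(Rl,[.57,-.05,.28]),(Rs,[.57,-.09,.28]),(Rs,[.57,-.09,.09])]: q,e,a,k=path(q,R,np.array(p)); print('   ',k,q.round(2),e.round(3),a.round(1))
go([.57,-.05,.3],Rl); go(pl+[0,0,.1],Rl)
E
python3 s6.py
```

```text
14 [ 0.27  0.44 -0.72  1.65  0.74  1.49 -0.71] 0.0 0.0
    15 [-0.45  0.98 -0.67  0.86  0.82  1.89 -1.  ] 0.0 0.0
    6 [-0.43  1.11 -0.65  0.97  0.85  1.7  -1.1 ] 0.0 0.0
    4 [-0.36  1.14 -0.63  1.12  0.89  1.54 -1.15] 0.0 0.0
    9 [-0.36  0.9  -0.68  0.99  0.81  1.84 -1.  ] 0.0 0.0
    13 [ 0.28  0.47 -0.72  1.67  0.76  1.46 -0.74] 0.0 0.0
    16 [ 1.19  0.94 -1.02  1.5  -0.23  1.41  0.35] 0.0 0.0
    7 [ 1.13  1.18 -0.9   1.52 -0.11  1.23  0.49] 0.0 0.0
t 29.22 at [ 0.5711 -0.0439  0.279 ] q [ 1.14  0.79 -1.03  1.59 -0.2   1.28  0.28]
twist total [  5.03  -0.79 -79.76] n>= 12 | linear: now-frame [-0.0182  0.0121 -0.0011] target-frame [-0.0151 -0.0159 -0.0006] len 0.0219
t 29.22 at [ 0.5711 -0.0439  0.279 ] q [ 1.14  0.79 -1.03  1.59 -0.2   1.28  0.28]
twist total [  5.03  -0.79 -79.76] n>= 12 | linear: now-frame [0.3618 0.1964 0.0814] target-frame [-0.132   0.3954  0.0483] len 0.4196
```

Call:
servo_tool(
  plan=[
    {"linear":[-0.01,0.012,0],"twist":[0.42,-0.07,-6.65],"fingers":-0.3},
    {"linear":[-0.01,0.012,0],"twist":[0.42,-0.07,-6.65],"fingers":-0.3},
    {"linear":[0,0,0],"twist":[0.42,-0.07,-6.65],"fingers":-0.3},
    {"linear":[0,0,0],"twist":[0.42,-0.07,-6.65],"fingers":-0.3},
    {"linear":[0,0,0],"twist":[0.42,-0.07,-6.65],"fingers":-0.3},
    {"linear":[0,0,0],"twist":[0.42,-0.07,-6.65],"fingers":-0.3},
    {"linear":[0,0,0],"twist":[0.42,-0.07,-6.65],"fingers":-0.3},
    {"linear":[0,0,0],"twist":[0.42,-0.07,-6.65],"fingers":-0.3},
    {"linear":[0,0,0],"twist":[0.42,-0.07,-6.65],"fingers":-0.3},
    {"linear":[0,0,0],"twist":[0.42,-0.07,-6.65],"fingers":-0.3},
    {"linear":[0,0,0],"twist":[0.42,-0.07,-6.65],"fingers":-0.3},
    {"linear":[0,0,0],"twist":[0.42,-0.07,-6.65],"fingers":-0.3},
  ],
)

```text
time_s: 30.22
position: [0.5703, -0.0419, 0.3077]
eef_rot: [-0.351, 1.554, -0.479]
ft_force: [0.4, -0.9, -1.6]
gripper_width: 0.0598
```

```bash
cat > gA.py <<'E'
from h import *
g=np.array([.084,.996,0]); Rl=Rlie(g,30); pt=np.array([.6494,.3092,.009]);pl=pt-Rl[:,0]*.1
E
python3 -c "
from gA import *
go(pl+[0,0,.12],Rl)"
```

```text
t 30.22 at [ 0.5703 -0.0419  0.3077] q [ 0.27  0.45 -0.73  1.63  0.74  1.52 -0.72]
twist total [ 0.07 -0.09  0.28] n>= 1 | linear: now-frame [-0.1255  0.3974  0.0496] target-frame [-0.1235  0.3981  0.0493] len 0.4197
```

Call:
servo_tool(
  plan=[
    {"linear":[-0.0114,0.036,0.0045],"twist":[0,0,0],"fingers":-0.3},
    {"linear":[-0.0114,0.036,0.0045],"twist":[0,0,0],"fingers":-0.3},
    {"linear":[-0.0114,0.036,0.0045],"twist":[0,0,0],"fingers":-0.3},
    {"linear":[-0.0114,0.036,0.0045],"twist":[0,0,0],"fingers":-0.3},
    {"linear":[-0.0114,0.036,0.0045],"twist":[0,0,0],"fingers":-0.3},
    {"linear":[-0.0114,0.036,0.0045],"twist":[0,0,0],"fingers":-0.3},
    {"linear":[-0.0114,0.036,0.0045],"twist":[0,0,0],"fingers":-0.3},
    {"linear":[-0.0114,0.036,0.0045],"twist":[0,0,0],"fingers":-0.3},
    {"linear":[-0.0114,0.036,0.0045],"twist":[0,0,0],"fingers":-0.3},
    {"linear":[-0.0114,0.036,0.0045],"twist":[0,0,0],"fingers":-0.3},
    {"linear":[-0.0114,0.036,0.0045],"twist":[0,0,0],"fingers":-0.3},
    {"linear":[0,0,0],"twist":[0,0,0],"fingers":-0.3},
  ],
)

```text
time_s: 31.22
position: [0.649, 0.3661, 0.2094]
eef_rot: [-0.357, 1.564, -0.466]
ft_force: [-0.8, 1.7, -2.0]
gripper_width: 0.06
```

```bash
python3 -c "
from gA import *
from mic import blobs
go(pl,Rl); blobs('wrist'); blobs('top'); snap('wrist','w14')"
```

```text
t 31.22 at [0.649  0.3661 0.2094] q [-0.45  1.02 -0.68  0.88  0.83  1.85 -1.02]
twist total [ 0.88 -0.44 -0.02] n>= 1 | linear: now-frame [0.1019 0.0511 0.0068] target-frame [0.1019 0.0512 0.0052] len 0.1141
wrist [344.   3.] [0.6708 0.4457] [array([0.0039, 0.0487]), np.float64(86.404)] 0.0236
wrist [594. 107.] [0.8592 0.3573] [array([0.0036, 0.1517]), np.float64(0.0521)] 0.0241
wrist [324. 184.] [0.6474 0.2911] [array([0.1141, 0.0235]), np.float64(85.4583)] 0.0241
top [201. 190.] [0.6479 0.2874] [array([0.1154, 0.023 ]), np.float64(84.9091)] 0.024
```

View pics/w14.png

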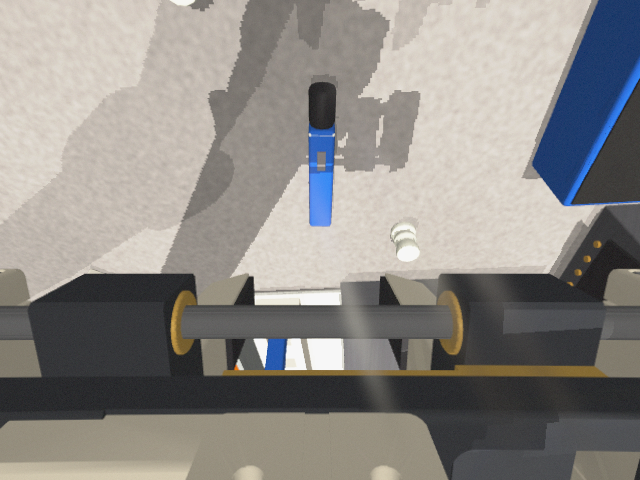

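Call:
servo_tool(
  plan=[
    {"linear":[0.026,0.013,0.0015],"twist":[0.8,-0.4,0],"fingers":-0.3},
    {"linear":[0.026,0.013,0.0015],"twist":[0,0,0],"fingers":-0.3},
    {"linear":[0.026,0.013,0.0013],"twist":[0,0,0],"fingers":-0.3},
    {"linear":[0.026,0.013,0.0013],"twist":[0,0,0],"fingers":-0.3},
    {"linear":[0.025,0,0],"twist":[0,0,0],"fingers":-0.3},
    {"linear":[0.025,0,0],"twist":[0,0,0],"fingers":-0.3},
    {"linear":[0,0,0],"twist":[0,0,0],"fingers":-0.3},
    {"linear":[0,0,0],"twist":[0,0,0],"fingers":-0.3},
  ],
)

```text
time_s: 32.03
position: [0.658, 0.3222, 0.0592]
eef_rot: [-0.337, 1.547, -0.488]
ft_force: [0.1, -0.3, 1.7]
gripper_width: 0.0596
```

```bash
python3 -c "
from gA import *
go(pt,Rl); snap('wrist','w15')"
```

```text
t 32.03 at [0.658  0.3222 0.0592] q [-0.38  1.11 -0.65  1.05  0.88  1.62 -1.13]
twist total [-0.87  0.08  0.09] n>= 1 | linear: now-frame [ 0.0502  0.0132 -0.0078] target-frame [ 0.0503  0.0133 -0.0075] len 0.0525
```

View pics/w15.png

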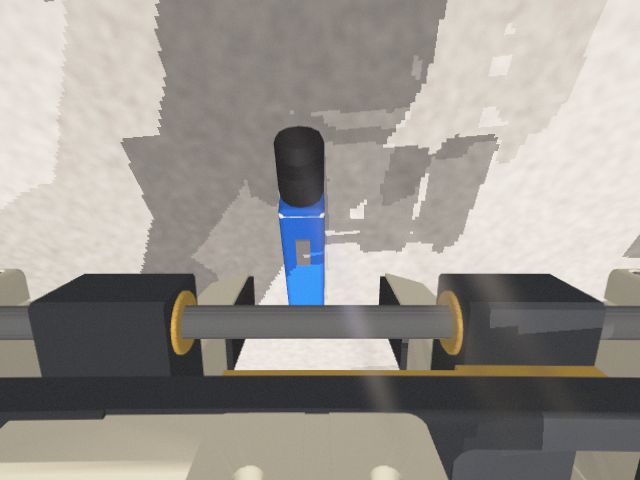

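Call:
servo_tool(
  plan=[
    {"linear":[0,0.0135,-0.0076],"twist":[-0.8,0,0],"fingers":-0.3},
    {"linear":[0,0,0],"twist":[0,0,0],"fingers":-0.3},
    {"linear":[0.025,0,0],"twist":[0,0,0],"fingers":-0.3},
    {"linear":[0.018,0,0],"twist":[0,0,0],"fingers":-0.3},
    {"linear":[0,0,0],"twist":[0,0,0],"fingers":-0.3},
    {"linear":[0,0,0],"twist":[0,0,0],"fingers":-0.3},
  ],
)

```text
time_s: 32.58
position: [0.6483, 0.3174, 0.0148]
eef_rot: [-0.349, 1.551, -0.473]
ft_force: [-1.6, -0.1, 0.6]
gripper_width: 0.0599
```

```bash
python3 -c "
from gA import *
go(pt,Rl); snap('wrist','w16')"
```

```text
t 32.58 at [0.6483 0.3174 0.0148] q [-0.37  1.15 -0.64  1.1   0.89  1.56 -1.15]
twist total [ 0.17  0.15 -0.05] n>= 1 | linear: now-frame [ 0.0091 -0.0041  0.0017] target-frame [ 0.0091 -0.0041  0.0018] len 0.0101
```

View pics/w16.png

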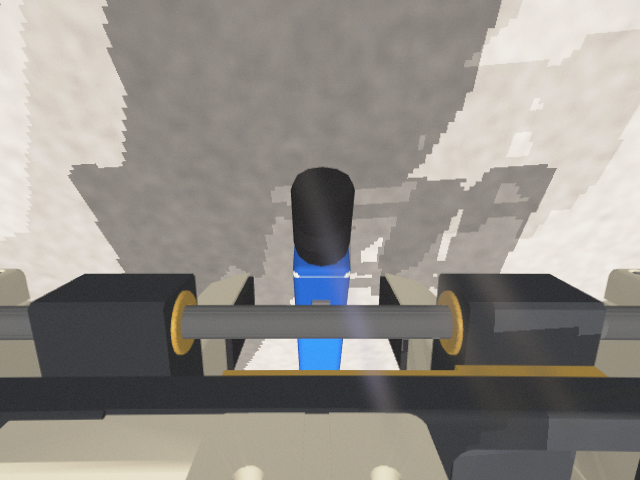

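Centred. Go the last bit, close, lift.

Call:
servo_tool(
  plan=[
    {"linear":[0.008,-0.004,0.0015],"twist":[0,0,0],"fingers":-0.3},
    {"linear":[0,0,0],"twist":[0,0,0],"fingers":0},
    {"linear":[0,0,0],"twist":[0,0,0],"fingers":1},
    {"linear":[0,0,0],"twist":[0,0,0],"fingers":1},
    {"linear":[0,0,0],"twist":[0,0,0],"fingers":1},
    {"linear":[0,0,0],"twist":[0,0,0],"fingers":1},
    {"linear":[0,0,0],"twist":[0,0,0],"fingers":1},
    {"linear":[0,0,0],"twist":[0,0,0],"fingers":1},
  ],
  squeeze=45,
)

```text
time_s: 33.3
position: [0.6498, 0.3094, 0.01]
eef_rot: [-0.347, 1.55, -0.473]
ft_force: [0.1, 0.1, 0.7]
gripper_width: 0.0232
```

Call:
servo_tool(
  plan=[
    {"linear":[-0.01,-0.006,0],"twist":[0,0,0],"fingers":1},
    {"linear":[-0.02,-0.0115,0],"twist":[0,0,0],"fingers":1},
    {"linear":[-0.03,-0.0173,0],"twist":[0,0,0],"fingers":1},
    {"linear":[-0.03,-0.0173,0],"twist":[0,0,0],"fingers":1},
    {"linear":[-0.03,-0.0173,0],"twist":[0,0,0],"fingers":1},
    {"linear":[-0.03,-0.0173,0],"twist":[0,0,0],"fingers":1},
    {"linear":[-0.03,-0.0173,0],"twist":[0,0,0],"fingers":1},
    {"linear":[-0.03,-0.0173,0],"twist":[0,0,0],"fingers":1},
    {"linear":[-0.02,-0.0115,0],"twist":[0,0,0],"fingers":1},
    {"linear":[0,0,0],"twist":[0,0,0],"fingers":1},
  ],
)

```text
time_s: 34.13
position: [0.6505, 0.3104, 0.2834]
eef_rot: [-0.34, 1.544, -0.47]
ft_force: [1.1, -0.1, -1.2]
gripper_width: 0.0234
```

```bash
python3 -c "
from gA import *
go([.57,-.05,.30],Rl);snap('scene','s17')"
```

```text
t 34.13 at [0.6505 0.3104 0.2834] q [-0.36  0.89 -0.7   0.96  0.82  1.87 -0.98]
twist total [-0.18  0.51 -0.47] n>= 1 | linear: now-frame [ 0.1654 -0.3267 -0.0504] target-frame [ 0.1686 -0.3251 -0.0499] len 0.3696
```

View pics/s17.png

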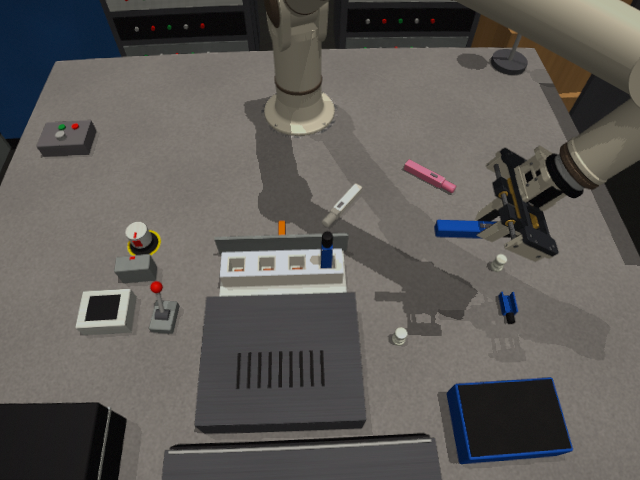

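Call:
servo_tool(
  plan=[
    {"linear":[0.0165,-0.0327,-0.005],"twist":[0,0,0],"fingers":1},
    {"linear":[0.0165,-0.0327,-0.005],"twist":[0,0,0],"fingers":1},
    {"linear":[0.0165,-0.0327,-0.005],"twist":[0,0,0],"fingers":1},
    {"linear":[0.0165,-0.0327,-0.005],"twist":[0,0,0],"fingers":1},
    {"linear":[0.0165,-0.0327,-0.005],"twist":[0,0,0],"fingers":1},
    {"linear":[0.0165,-0.0327,-0.005],"twist":[0,0,0],"fingers":1},
    {"linear":[0.0165,-0.0327,-0.005],"twist":[0,0,0],"fingers":1},
    {"linear":[0.0165,-0.0327,-0.005],"twist":[0,0,0],"fingers":1},
    {"linear":[0.0165,-0.0327,-0.005],"twist":[0,0,0],"fingers":1},
    {"linear":[0.0165,-0.0327,-0.005],"twist":[0,0,0],"fingers":1},
  ],
)

```text
time_s: 35.02
position: [0.568, -0.0536, 0.2941]
eef_rot: [-0.348, 1.553, -0.473]
ft_force: [1.6, 0.1, -0.8]
gripper_width: 0.0235
```

```bash
python3 -c "
from gA import *
go([.57,-.09,.30],Rstand(30,90))"
```

```text
t 35.02 at [ 0.568  -0.0536  0.2941] q [ 0.3   0.45 -0.74  1.66  0.75  1.48 -0.72]
twist total [-5.02  1.28 89.89] n>= 13 | linear: now-frame [ 0.0129 -0.0342  0.0049] target-frame [-0.0345 -0.0131  0.002 ] len 0.0369
```

Call:
servo_tool(
  plan=[
    {"linear":[0,-0.02,0],"twist":[0,0,0],"fingers":1},
    {"linear":[0,0,0],"twist":[-0.39,0.1,6.92],"fingers":1},
    {"linear":[0,0,0],"twist":[-0.39,0.1,6.92],"fingers":1},
    {"linear":[0,0,0],"twist":[-0.39,0.1,6.92],"fingers":1},
    {"linear":[0,0,0],"twist":[-0.39,0.1,6.92],"fingers":1},
    {"linear":[0,0,0],"twist":[-0.39,0.1,6.92],"fingers":1},
    {"linear":[0,0,0],"twist":[-0.39,0.1,6.92],"fingers":1},
    {"linear":[0,0,0],"twist":[-0.39,0.1,6.92],"fingers":1},
    {"linear":[0,0,0],"twist":[-0.39,0.1,6.92],"fingers":1},
    {"linear":[0,0,0],"twist":[-0.39,0.1,6.92],"fingers":1},
    {"linear":[0,0,0],"twist":[-0.39,0.1,6.92],"fingers":1},
    {"linear":[0,0,0],"twist":[-0.39,0.1,6.92],"fingers":1},
  ],
)

```text
time_s: 36.02
position: [0.5679, -0.0702, 0.3051]
eef_rot: [0.645, 1.477, 0.624]
ft_force: [0.7, -0.9, -2.0]
gripper_width: 0.0236
```

Call:
servo_tool(
  plan=[
    {"linear":[0,0,0],"twist":[-0.39,0.1,6.92],"fingers":1},
    {"linear":[0,0,0],"twist":[-0.39,0.1,6.92],"fingers":1},
    {"linear":[0,0,0],"twist":[0,0,0],"fingers":1},
  ],
)

```text
time_s: 36.27
position: [0.5661, -0.0737, 0.2964]
eef_rot: [0.835, 1.414, 0.817]
ft_force: [-1.4, -1.7, -4.7]
gripper_width: 0.0238
```

```bash
python3 -c "
from gA import *
go([.57,-.09,.30],Rstand(30,90))"; python3 held.py
```

```text
t 36.27 at [ 0.5661 -0.0737  0.2964] q [ 1.19  0.9  -1.01  1.52 -0.29  1.4   0.35]
twist total [-0.69  0.06 -0.74] n>= 1 | linear: now-frame [-0.016  -0.0047  0.004 ] target-frame [-0.0159 -0.005   0.0039] len 0.0171
tcp [ 0.5661 -0.0737  0.2964]
scene blue 444 [[0.5655, -0.086, 0.227], [0.5766, -0.0724, 0.2785], [0.5784, -0.0633, 0.3338]]
scene dark 306 [[0.5501, -0.1195, 0.3174], [0.5726, -0.0775, 0.3595], [0.5816, -0.0656, 0.369]]
top dark 73 [[0.5561, -0.0849, 0.3489], [0.5658, -0.0754, 0.369], [0.576, -0.0651, 0.3739]] ((0.5669868588447571, -0.07585759460926056), 0.011265147477388382)
wrist dark 4275 [[0.5563, -0.0842, 0.3432], [0.5667, -0.082, 0.3622], [0.5777, -0.0744, 0.374]]
cap ((0.5669887661933899, -0.07369639724493027), 0.011741335503757)
```

Call:
servo_tool(
  plan=[
    {"linear":[-0.0113,-0.0065,0.0025],"twist":[-0.5,0,-0.5],"fingers":1},
    {"linear":[0.0145,-0.025,0],"twist":[0,0,0],"fingers":1},
    {"linear":[0.0145,-0.025,0],"twist":[0,0,0],"fingers":1},
    {"linear":[0.0145,-0.025,0],"twist":[0,0,0],"fingers":1},
    {"linear":[0.0145,-0.025,0],"twist":[0,0,0],"fingers":1},
    {"linear":[0.0145,-0.025,0],"twist":[0,0,0],"fingers":1},
    {"linear":[0,0,0],"twist":[0,0,0],"fingers":1},
    {"linear":[0,0,0],"twist":[0,0,0],"fingers":1},
  ],
)

```text
time_s: 37.08
position: [0.5727, -0.0812, 0.1633]
eef_rot: [0.796, 1.41, 0.818]
ft_force: [0.5, 0.7, -0.6]
gripper_width: 0.0238
```

```bash
python3 held.py; python3 - <<'E'
from h import *
go([.57,-.09,.14],Rstand(30,90))
p,d,o=snap("scene"); crop(p,200,160,380,310,"s18",4)
E
```

```text
tcp [ 0.5727 -0.0812  0.1633]
scene blue 321 [[0.5707, -0.0934, 0.0941], [0.5837, -0.0795, 0.1427], [0.5862, 0.0404, 0.2044]]
scene dark 226 [[0.5539, -0.1269, 0.1841], [0.5772, -0.0851, 0.2288], [0.5905, -0.0721, 0.2356]]
top dark 45 [[0.5623, -0.093, 0.2181], [0.5718, -0.0846, 0.2342], [0.5819, -0.0738, 0.2392]] ((0.5728727579116821, -0.08452111482620239), 0.011411734856665134)
wrist dark 3781 [[0.5616, -0.0957, 0.205], [0.571, -0.0932, 0.2252], [0.5832, -0.0856, 0.236]]
cap ((0.5722923874855042, -0.08483421057462692), 0.011744101531803608)
t 37.23 at [ 0.5739 -0.0822  0.1647] q [ 1.14  1.05 -0.92  1.53 -0.18  1.28  0.47]
twist total [0.93 0.1  0.59] n>= 1 | linear: now-frame [ 0.0059 -0.0251 -0.0043] target-frame [ 0.0056 -0.0253 -0.0039] len 0.0262
```

View pics/s18.png

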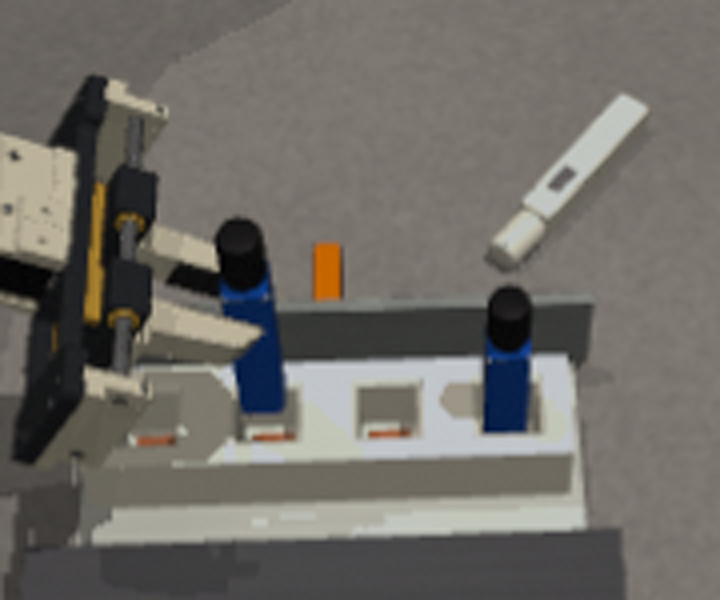

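Call:
servo_tool(
  plan=[
    {"linear":[-0.003,-0.0017,-0.0038],"twist":[0.7,0,0.5],"fingers":1},
    {"linear":[0,0,0],"twist":[0,0,0],"fingers":1},
    {"linear":[0.0083,-0.0145,0],"twist":[0,0,0],"fingers":1},
    {"linear":[0.0083,-0.0145,0],"twist":[0,0,0],"fingers":1},
    {"linear":[0.0083,-0.0145,0],"twist":[0,0,0],"fingers":1},
    {"linear":[0.008,-0.0138,0],"twist":[0,0,0],"fingers":1},
    {"linear":[0,0,0],"twist":[0,0,0],"fingers":1},
    {"linear":[0,0,0],"twist":[0,0,0],"fingers":1},
  ],
)

```text
time_s: 37.95
position: [0.5679, -0.0855, 0.0928]
eef_rot: [0.82, 1.413, 0.817]
ft_force: [-0.4, 1.4, -1.6]
gripper_width: 0.0235
```

```bash
python3 held.py; python3 - <<'E'
from h import *
p,d,o=snap("scene"); crop(p,200,160,380,310,"s19",4)
E
```

```text
tcp [ 0.5679 -0.0855  0.0928]
scene blue 249 [[0.565, -0.0971, 0.0508], [0.5786, -0.08, 0.0982], [0.5815, 0.0428, 0.1373]]
scene dark 190 [[0.5514, -0.1314, 0.1138], [0.5723, -0.0887, 0.1596], [0.5824, -0.076, 0.1666]]
top dark 39 [[0.5578, -0.0972, 0.1461], [0.5677, -0.0888, 0.1642], [0.5775, -0.0779, 0.171]] ((0.5678315162658691, -0.08905774354934692), 0.011165653355419636)
wrist dark 3081 [[0.5569, -0.0996, 0.1353], [0.5647, -0.097, 0.1544], [0.5784, -0.0903, 0.1659]]
cap ((0.5675466060638428, -0.08968345075845718), 0.01153075136244297)
```

View pics/s19.png

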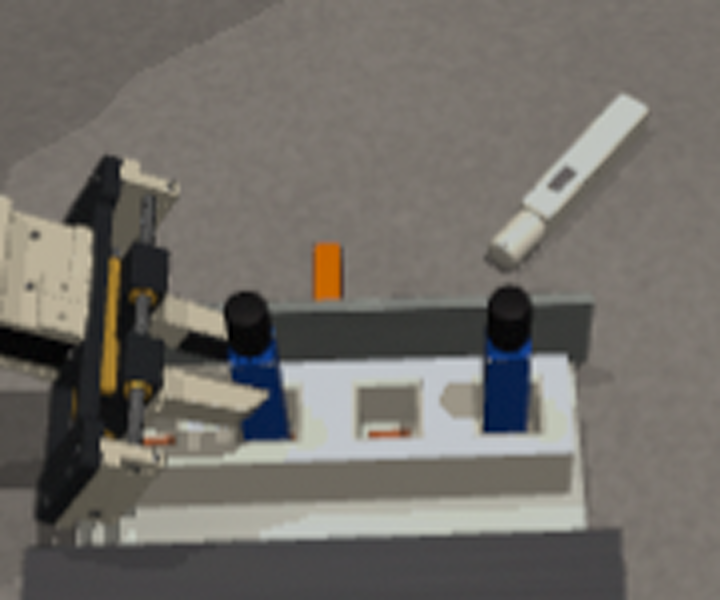

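Call:
servo_tool(
  plan=[
    {"linear":[0,0,0],"twist":[0,0,0],"fingers":0.3},
    {"linear":[0,0,0],"twist":[0,0,0],"fingers":0},
    {"linear":[0,0,0],"twist":[0,0,0],"fingers":-0.1},
    {"linear":[0,0,0],"twist":[0,0,0],"fingers":-0.1},
    {"linear":[-0.02,0,0],"twist":[0,0,0],"fingers":-0.1},
    {"linear":[-0.03,0,0],"twist":[0,0,0],"fingers":-0.1},
    {"linear":[-0.04,0,0],"twist":[0,0,0],"fingers":-0.1},
    {"linear":[-0.025,0.025,0],"twist":[0,0,0],"fingers":-0.1},
    {"linear":[-0.015,0.035,0],"twist":[0,0,0],"fingers":1},
    {"linear":[-0.015,0.035,0],"twist":[0,0,0],"fingers":1},
    {"linear":[-0.015,0.035,0],"twist":[0,0,0],"fingers":1},
  ],
)

```text
time_s: 39.07
position: [0.5684, -0.16, 0.2893]
eef_rot: [0.818, 1.411, 0.816]
ft_force: [0.5, 0.2, 0.5]
gripper_width: 0.0352
```

```bash
cat > s7.py <<'E'
from plan import *
q0=ctrl.observe()['qpos'];R0,p0=FK(q0);print(q0.round(2),p0.round(3))
for az in (90,60,30,0,-30,-90):
    q=q0; print(az)
    for R,p in [(Rdown(az),[.54,-.25,.3]),(Rdown(az),[.58,-.31,.22]),(Rdown(az),[.59,-.314,.09]),(Rdown(az),[.70,-.314,.09])]:
        q,e,a,k=path(q,R,np.array(p)); print('   ',k,q.round(2),e.round(3),a.round(1))
go([.54,-.25,.3],Rdown(90)); p,d,o=snap("scene","s20")
E
python3 s7.py
```

```text
[ 1.19  0.95 -0.95  1.37 -0.24  1.54  0.39] [ 0.569 -0.16   0.289]
90
    18 [ 1.24  0.61 -1.26  1.59  0.59  1.37  1.49] 0.0 0.0
    4 [ 1.16  0.77 -1.14  1.53  0.71  1.31  1.51] 0.0 0.0
    5 [ 1.1   0.91 -1.03  1.59  0.84  1.14  1.44] 0.0 0.0
    4 [ 0.9   1.03 -0.98  1.29  0.85  1.25  1.47] 0.0 0.0
60
    14 [ 1.17  0.52 -1.1   1.6   0.48  1.32  1.05] 0.0 0.0
    4 [ 1.1   0.69 -1.    1.53  0.6   1.25  1.06] 0.0 0.0
    5 [ 1.03  0.84 -0.89  1.59  0.72  1.07  0.99] 0.0 0.0
    4 [ 0.85  0.97 -0.86  1.29  0.74  1.2   1.  ] 0.0 0.0
30
    12 [ 1.08  0.46 -0.95  1.6   0.38  1.28  0.6 ] 0.0 0.0
    4 [ 1.02  0.63 -0.86  1.53  0.5   1.21  0.6 ] 0.0 0.0
    5 [ 0.96  0.78 -0.77  1.6   0.62  1.02  0.53] 0.0 0.0
    4 [ 0.8   0.93 -0.74  1.3   0.63  1.15  0.53] 0.0 0.0
0
    11 [ 1.    0.41 -0.81  1.6   0.31  1.26  0.13] 0.0 0.0
    4 [ 0.95  0.59 -0.74  1.53  0.42  1.18  0.14] 0.0 0.0
    5 [ 0.9   0.74 -0.66  1.6   0.52  0.98  0.07] 0.0 0.0
    4 [ 0.75  0.89 -0.64  1.3   0.54  1.12  0.06] 0.0 0.0
-30
    12 [ 0.91  0.38 -0.69  1.6   0.25  1.25 -0.34] 0.0 0.0
    4 [ 0.88  0.56 -0.63  1.53  0.35  1.16 -0.33] 0.0 0.0
    5 [ 0.84  0.72 -0.56  1.6   0.44  0.96 -0.4 ] 0.0 0.0
    4 [ 0.7   0.87 -0.54  1.3   0.46  1.1  -0.42] 0.0 0.0
-90
    18 [ 0.78  0.35 -0.5   1.61  0.17  1.23 -1.33] 0.0 0.0
    4 [ 0.77  0.52 -0.45  1.54  0.24  1.14 -1.31] 0.0 0.0
    5 [ 0.73  0.68 -0.41  1.6   0.32  0.92 -1.36] 0.0 0.0
    4 [ 0.62  0.84 -0.39  1.3   0.33  1.06 -1.39] 0.0 0.0
t 39.07 at [ 0.5684 -0.16    0.2893] q [ 1.19  0.95 -0.95  1.37 -0.24  1.54  0.39]
twist total [-80.98  46.83 -46.78] n>= 15 | linear: now-frame [-0.0834 -0.0356 -0.0283] target-frame [-0.0107  0.0284 -0.09  ] len 0.095
```

View pics/s20.png

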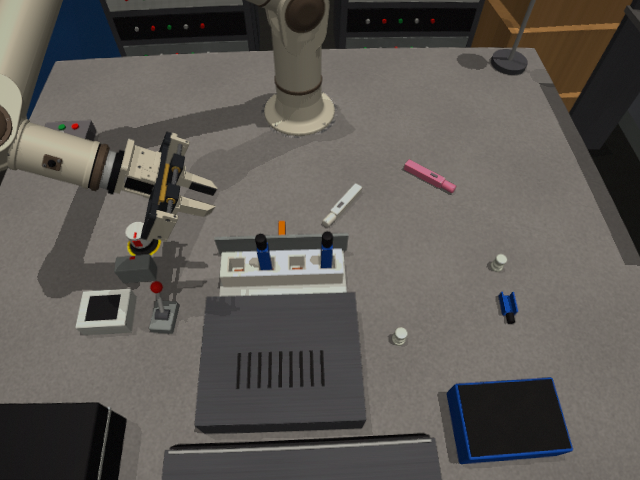

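```bash
cat > s8.py <<'E'
from plan import *
q=ctrl.observe()['qpos']
for R,p in [(Rdown(90),[.52,-.16,.3]),(Rdown(90),[.475,-.0535,.25]),(Rdown(90),[.475,-.0535,.04]),(Rdown(90),[.475,-.0535,.25]),(Rdown(90),[.58,-.31,.22]),(Rdown(90),[.59,-.314,.09]),(Rdown(90),[.70,-.314,.09])]:
        q,e,a,k=path(q,R,np.array(p)); print('   ',k,q.round(2),e.round(3),a.round(1))
go([.52,-.16,.3],Rdown(90))
E
python3 s8.py
```

```text
18 [ 1.22  0.52 -1.32  1.72  0.52  1.32  1.37] 0.0 0.0
    5 [ 1.17  0.44 -1.37  1.93  0.48  1.17  1.19] 0.0 0.0
    8 [ 0.85  0.7  -0.99  2.09  0.84  0.81  0.9 ] 0.0 0.0
    7 [ 1.16  0.44 -1.36  1.93  0.47  1.16  1.19] 0.0 0.0
    10 [ 1.15  0.76 -1.12  1.53  0.69  1.3   1.52] 0.0 0.0
    5 [ 1.09  0.9  -1.01  1.59  0.82  1.13  1.45] 0.0 0.0
    4 [ 0.9   1.02 -0.97  1.29  0.83  1.24  1.48] 0.0 0.0
t 39.12 at [ 0.571  -0.1583  0.2986] q [ 1.19  0.94 -0.96  1.36 -0.24  1.55  0.39]
twist total [-80.61  47.09 -46.34] n>= 15 | linear: now-frame [-0.0024  0.0008 -0.0509] target-frame [-0.0014  0.051  -0.0017] len 0.051
```

Call:
servo_tool(
  plan=[
    {"linear":[0,0,-0.025],"twist":[0,0,0],"fingers":0},
    {"linear":[0,0,-0.025],"twist":[0,0,0],"fingers":0},
    {"linear":[0,0,0],"twist":[-5.4,3.13,-3.1],"fingers":0},
    {"linear":[0,0,0],"twist":[-5.4,3.13,-3.1],"fingers":0},
    {"linear":[0,0,0],"twist":[-5.4,3.13,-3.1],"fingers":0},
    {"linear":[0,0,0],"twist":[-5.4,3.13,-3.1],"fingers":0},
    {"linear":[0,0,0],"twist":[-5.4,3.13,-3.1],"fingers":0},
    {"linear":[0,0,0],"twist":[-5.4,3.13,-3.1],"fingers":0},
    {"linear":[0,0,0],"twist":[-5.4,3.13,-3.1],"fingers":0},
    {"linear":[0,0,0],"twist":[-5.4,3.13,-3.1],"fingers":0},
    {"linear":[0,0,0],"twist":[-5.4,3.13,-3.1],"fingers":0},
    {"linear":[0,0,0],"twist":[-5.4,3.13,-3.1],"fingers":0},
  ],
)

```text
time_s: 40.12
position: [0.519, -0.1595, 0.2878]
eef_rot: [-0.535, 1.377, 1.157]
ft_force: [0.2, -1.2, -0.1]
gripper_width: 0.0461
```

Call:
servo_tool(
  plan=[
    {"linear":[0,0,0],"twist":[-5.4,3.13,-3.1],"fingers":0},
    {"linear":[0,0,0],"twist":[-5.4,3.13,-3.1],"fingers":0},
    {"linear":[0,0,0],"twist":[-5.4,3.13,-3.1],"fingers":0},
    {"linear":[0,0,0],"twist":[-5.4,3.13,-3.1],"fingers":0},
    {"linear":[0,0,0],"twist":[-5.4,3.13,-3.1],"fingers":0},
    {"linear":[0,0,0],"twist":[0,0,0],"fingers":0},
  ],
)

```text
time_s: 40.62
position: [0.5172, -0.1565, 0.2881]
eef_rot: [-1.219, 1.207, 1.219]
ft_force: [-1.1, 0.5, 0.8]
gripper_width: 0.0463
```

```bash
python3 - <<'E'
from h import *
go([.4735,-.0535,.15],Rdown(90))
p,d,o=snap("top","t21")
h=cv2.cvtColor(p,cv2.COLOR_RGB2HSV).astype(int);m=(abs(h[...,0]-14)<6)&(h[...,1]>180)&(h[...,2]>120)
X=cloud(m,d,"top");X=X[X[:,2]>.05];print(len(X),np.percentile(X,[2,50,98],axis=0).round(4))
E
```

```text
t 40.62 at [ 0.5172 -0.1565  0.2881] q [ 1.22  0.54 -1.33  1.74  0.54  1.31  1.35]
twist total [ 0.71 -0.14 -0.15] n>= 1 | linear: now-frame [0.1379 0.0421 0.1039] target-frame [0.1381 0.0437 0.103 ] len 0.1777
40 [[ 0.4601 -0.0603  0.0622]
 [ 0.4738 -0.0554  0.0658]
 [ 0.5019 -0.0458  0.0714]]
```

View pics/t21.png

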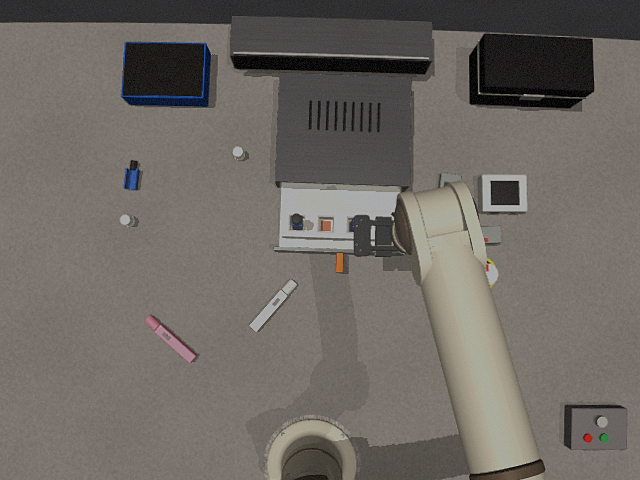

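Call:
servo_tool(
  plan=[
    {"linear":[0.005,0.009,0.021],"twist":[0,0,0],"fingers":0},
    {"linear":[0.005,0.009,0.021],"twist":[0,0,0],"fingers":0},
    {"linear":[0.005,0.009,0.021],"twist":[0,0,0],"fingers":0},
    {"linear":[0.005,0.009,0.021],"twist":[0,0,0],"fingers":0},
    {"linear":[0.005,0.007,0.02],"twist":[0,0,0],"fingers":0},
    {"linear":[0.035,0,0],"twist":[0,0,0],"fingers":0},
    {"linear":[0.035,0,0],"twist":[0,0,0],"fingers":0},
    {"linear":[0.035,0,0],"twist":[0,0,0],"fingers":0},
    {"linear":[0,0,0],"twist":[0,0,0],"fingers":0},
  ],
)

```text
time_s: 41.42
position: [0.4709, -0.0571, 0.1525]
eef_rot: [-1.198, 1.218, 1.22]
ft_force: [-1.3, 0.6, -0.2]
gripper_width: 0.0462
```

```bash
python3 - <<'E'
from h import *
go([.474,-.0535,.038],Rdown(90))
p,d,o=snap("wrist","w21")
h=cv2.cvtColor(p,cv2.COLOR_RGB2HSV).astype(int);m=(abs(h[...,0]-14)<6)&(h[...,1]>180)&(h[...,2]>120)
X=cloud(m,d,"wrist",o);X=X[X[:,2]>.05];print(len(X),np.percentile(X,[2,50,98],axis=0).round(4))
E
```

```text
t 41.42 at [ 0.4709 -0.0571  0.1525] q [ 1.03  0.57 -1.22  2.02  0.63  1.02  1.07]
twist total [-0.11  0.22 -0.83] n>= 1 | linear: now-frame [ 0.1145 -0.0048  0.0032] target-frame [ 0.1145 -0.0031  0.0036] len 0.1146
892 [[ 0.4576 -0.0595  0.0644]
 [ 0.4835 -0.0544  0.0659]
 [ 0.5005 -0.0456  0.0672]]
```

View pics/w21.png

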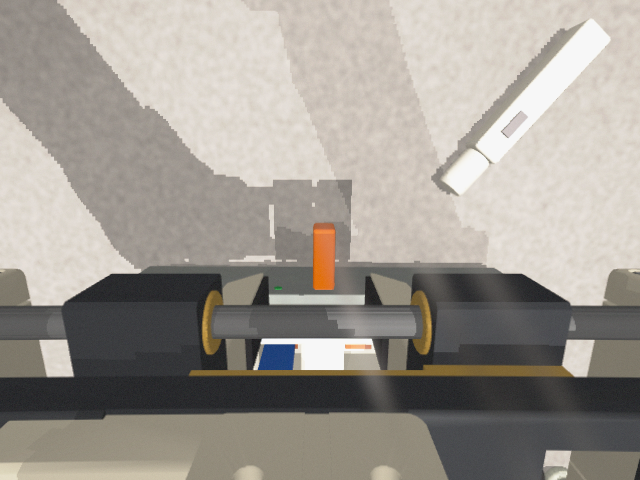

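Call:
servo_tool(
  plan=[
    {"linear":[0.035,-0.003,0.0035],"twist":[0,0,0],"fingers":0},
    {"linear":[0.035,0,0],"twist":[0,0,0],"fingers":0},
    {"linear":[0.03,0,0],"twist":[0,0,0],"fingers":0},
    {"linear":[0.015,0,0],"twist":[0,0,0],"fingers":0},
    {"linear":[0,0,0],"twist":[0,0,0],"fingers":0},
    {"linear":[0,0,0],"twist":[0,0,0],"fingers":1},
    {"linear":[0,0,0],"twist":[0,0,0],"fingers":1},
    {"linear":[0,0,0],"twist":[0,0,0],"fingers":1},
    {"linear":[0,0,0],"twist":[0,0,0],"fingers":1},
    {"linear":[0,0,0],"twist":[0,0,0],"fingers":1},
    {"linear":[0,0,0],"twist":[0,0,0],"fingers":1},
    {"linear":[0,0,0],"twist":[0,0,0],"fingers":1},
  ],
  squeeze=40,
)

```text
time_s: 42.47
position: [0.4783, -0.0515, 0.0439]
eef_rot: [-1.209, 1.208, 1.213]
ft_force: [-0.5, 1.9, 7.0]
gripper_width: 0.016
```

Call:
servo_tool(
  plan=[
    {"linear":[0,0.003,0],"twist":[0,0,0],"fingers":1},
    {"linear":[0,0.003,0],"twist":[0,0,0],"fingers":1},
    {"linear":[0,0,0],"twist":[0,0,0],"fingers":1},
    {"linear":[0,0,0],"twist":[0,0,0],"fingers":1},
  ],
)

```text
time_s: 42.8
position: [0.4782, -0.0515, 0.044]
eef_rot: [-1.211, 1.198, 1.207]
ft_force: [18.2, 3.6, -16.0]
gripper_width: 0.0156
```

Call:
servo_tool(
  plan=[
    {"linear":[0,-0.004,0],"twist":[0,0,0],"fingers":1},
    {"linear":[0,0,0],"twist":[0,0,0],"fingers":0},
    {"linear":[0,0,0],"twist":[0,0,0],"fingers":0},
    {"linear":[0,0,0],"twist":[0,0,0],"fingers":0},
    {"linear":[0,0,0],"twist":[0,0,0],"fingers":0},
    {"linear":[-0.03,0,0],"twist":[0,0,0],"fingers":0},
    {"linear":[-0.04,0,0],"twist":[0,0,0],"fingers":0},
    {"linear":[-0.04,0,0],"twist":[0,0,0],"fingers":0},
    {"linear":[-0.04,0,0],"twist":[0,0,0],"fingers":0},
    {"linear":[-0.03,0,0],"twist":[0,0,0],"fingers":0},
    {"linear":[-0.03,0,0],"twist":[0,0,0],"fingers":1},
  ],
)

```text
time_s: 43.72
position: [0.4756, -0.0525, 0.2544]
eef_rot: [-1.209, 1.21, 1.215]
ft_force: [0.1, -0.6, 0.2]
gripper_width: 0.0423
```

```bash
python3 - <<'E'
from h import *
go([.57,-.315,.23],Rdown(90))
p,d,o=snap("top","t22")
h=cv2.cvtColor(p,cv2.COLOR_RGB2HSV).astype(int);m=((h[...,0]<5)|(h[...,0]>175))&(h[...,1]>180)&(h[...,2]>100)
X=cloud(m,d,"top");X=X[X[:,2]>.085];print(len(X),np.percentile(X,[2,50,98],axis=0).round(4))
E
cat > s9.py <<'E'
from plan import *
q=ctrl.observe()['qpos']
for R,p in [(Rdown(90),[.57,-.315,.23]),(Rdown(90),[.59,-.315,.08]),(Rdown(90),[.70,-.322,.08]),(Rdown(90),[.6,-.32,.25]),]:
        q,e,a,k=path(q,R,np.array(p)); print('   ',k,q.round(2),e.round(3),a.round(1))
E
python3 s9.py
```

```text
t 43.72 at [ 0.4756 -0.0525  0.2544] q [ 1.17  0.44 -1.38  1.92  0.47  1.18  1.19]
twist total [ 0.18  0.02 -0.23] n>= 1 | linear: now-frame [ 0.0239 -0.0936 -0.2628] target-frame [ 0.0244 -0.0944 -0.2625] len 0.28
78 [[ 0.6281 -0.3253  0.0983]
 [ 0.6376 -0.3138  0.1054]
 [ 0.6477 -0.3046  0.1133]]
    10 [ 1.18  0.75 -1.15  1.53  0.69  1.32  1.53] 0.0 0.0
    6 [ 1.09  0.91 -1.01  1.59  0.84  1.12  1.44] 0.0 0.0
    4 [ 0.91  1.04 -0.97  1.29  0.85  1.24  1.48] 0.0 0.0
    7 [ 1.12  0.77 -1.13  1.43  0.69  1.38  1.54] 0.0 0.0
```

View pics/t22.png

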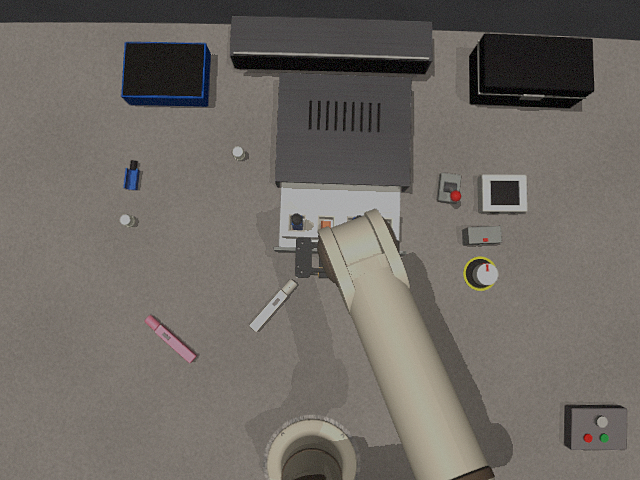

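```bash
python3 - <<'E'
from h import *
go([.588,-.309,.23],Rdown(83.5))
E
```

```text
t 43.77 at [ 0.4788 -0.0518  0.2592] q [ 1.17  0.44 -1.38  1.91  0.47  1.18  1.19]
twist total [ 6.7  -0.02  0.14] n>= 1 | linear: now-frame [ 0.0296 -0.1082 -0.2575] target-frame [ 0.0292 -0.1376 -0.2431] len 0.2809
```

Call:
servo_tool(
  plan=[
    {"linear":[0,-0.0135,-0.0322],"twist":[0,0,0],"fingers":1},
    {"linear":[0,-0.0135,-0.0322],"twist":[0,0,0],"fingers":1},
    {"linear":[0,-0.0135,-0.0322],"twist":[0,0,0],"fingers":1},
    {"linear":[0,-0.0135,-0.0322],"twist":[0,0,0],"fingers":1},
    {"linear":[0,-0.0135,-0.0322],"twist":[0,0,0],"fingers":1},
    {"linear":[0,-0.0135,-0.0322],"twist":[0,0,0],"fingers":1},
    {"linear":[0,-0.0135,-0.0322],"twist":[0,0,0],"fingers":1},
    {"linear":[0,-0.0135,-0.0322],"twist":[0,0,0],"fingers":1},
    {"linear":[0,0,0],"twist":[6.6,0,0],"fingers":1},
    {"linear":[0,0,0],"twist":[0,0,0],"fingers":1},
  ],
)

```text
time_s: 44.6
position: [0.5842, -0.3123, 0.2502]
eef_rot: [-1.115, 1.266, 1.125]
ft_force: [0.2, 0.5, -0.8]
gripper_width: 0.0005
```

```bash
python3 - <<'E'
from h import *
go([.588,-.309,.08],Rdown(83.5))
E
```

```text
t 44.6 at [ 0.5842 -0.3123  0.2502] q [ 1.14  0.73 -1.12  1.47  0.66  1.36  1.43]
twist total [-0.42  0.11 -0.33] n>= 1 | linear: now-frame [ 0.1702 -0.0043  0.0034] target-frame [ 0.1702 -0.0034  0.0038] len 0.1703
```

Call:
servo_tool(
  plan=[
    {"linear":[0.034,-0.002,0.0035],"twist":[0,0,0],"fingers":1},
    {"linear":[0.034,0,0],"twist":[0,0,0],"fingers":1},
    {"linear":[0.034,0,0],"twist":[0,0,0],"fingers":1},
    {"linear":[0.034,0,0],"twist":[0,0,0],"fingers":1},
    {"linear":[0.034,0,0],"twist":[0,0,0],"fingers":1},
    {"linear":[0,0,0],"twist":[0,0,0],"fingers":1},
  ],
)

```text
time_s: 45.1
position: [0.5812, -0.3038, 0.0748]
eef_rot: [-1.119, 1.265, 1.143]
ft_force: [-1.8, -0.4, -1.7]
gripper_width: 0.0003
```

```bash
python3 - <<'E'
from h import *
go([.638,-.315,.08],Rdown(83.5))
p,d,o=snap("wrist","w23")
E
```

```text
t 45.1 at [ 0.5812 -0.3038  0.0748] q [ 1.08  0.9  -0.99  1.61  0.82  1.11  1.33]
twist total [ 0.34  0.24 -0.87] n>= 1 | linear: now-frame [-0.0061 -0.0576 -0.005 ] target-frame [-0.0052 -0.0577 -0.0047] len 0.0581
```

View pics/w23.png

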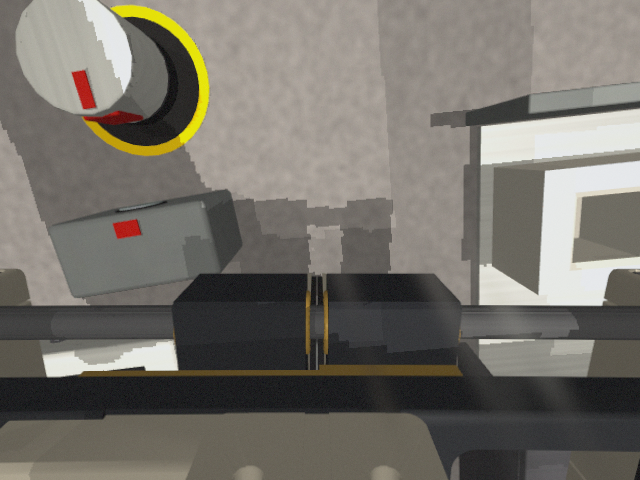

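Call:
servo_tool(
  plan=[
    {"linear":[-0.005,-0.015,-0.005],"twist":[0,0,0],"fingers":1},
    {"linear":[0,-0.015,0],"twist":[0,0,0],"fingers":1},
    {"linear":[0,-0.015,0],"twist":[0,0,0],"fingers":1},
    {"linear":[0,-0.015,0],"twist":[0,0,0],"fingers":1},
    {"linear":[0,-0.015,0],"twist":[0,0,0],"fingers":1},
    {"linear":[0,-0.015,0],"twist":[0,0,0],"fingers":1},
    {"linear":[0,-0.01,0],"twist":[0,0,0],"fingers":1},
    {"linear":[0,-0.005,0],"twist":[0,0,0],"fingers":1},
    {"linear":[0,0,0],"twist":[0,0,0],"fingers":1},
  ],
)

```text
time_s: 45.9
position: [0.6856, -0.3215, 0.0899]
eef_rot: [-1.119, 1.27, 1.14]
ft_force: [-20.1, 3.9, 12.9]
gripper_width: 0.0007
```

```bash
python3 - <<'E'
from h import *
go([.692,-.3215,.08],Rdown(83.5))
p,d,o=snap("scene"); crop(p,90,220,270,350,"s23",4)
E
```

```text
t 45.9 at [ 0.6856 -0.3215  0.0899] q [ 0.91  1.01 -0.96  1.3   0.82  1.26  1.38]
twist total [ 0.22  0.04 -0.93] n>= 1 | linear: now-frame [ 0.0098 -0.0066  0.0007] target-frame [ 0.0099 -0.0064  0.0007] len 0.0118
```

View pics/s23.png

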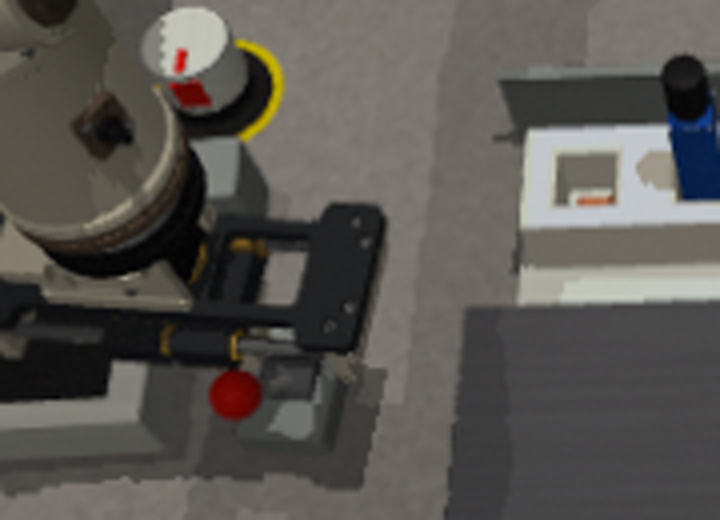

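```bash
cat > ball.py <<'E'
from h import *
for n in ("scene","top"):
    p,d,o=snap(n);h=cv2.cvtColor(p,cv2.COLOR_RGB2HSV).astype(int);m=((h[...,0]<5)|(h[...,0]>175))&(h[...,1]>180)&(h[...,2]>80)
    X=cloud(m,d,n);X=X[(X[:,2]>.078)&(X[:,1]<-.25)&(X[:,2]<.13)&(X[:,0]>.6)]
    if len(X)<5: print(n,'none');continue
    from scipy.optimize import least_squares
    c=least_squares(lambda c:np.linalg.norm(X-c,axis=1)-.013,X.mean(0)-[0,0,.01]).x
    print(n,len(X),'centre',c.round(4),'med',np.median(X,0).round(4),'max',X.max(0).round(4))
E
python3 ball.py
```

```text
scene 105 centre [ 0.7066 -0.3202  0.0921] med [ 0.7112 -0.318   0.1017] max [ 0.7205 -0.3083  0.1078]
top none
```

Call:
servo_tool(
  plan=[
    {"linear":[0,-0.004,0],"twist":[0,0,0],"fingers":1},
    {"linear":[0,0,0],"twist":[0,0,0],"fingers":1},
    {"linear":[0,0,0],"twist":[0,0,0],"fingers":1},
  ],
)

```text
time_s: 46.3
position: [0.686, -0.3216, 0.0899]
eef_rot: [-1.116, 1.274, 1.145]
ft_force: [-30.5, 6.3, 17.9]
gripper_width: 0.0006
```

```bash
python3 ball.py
```

```text
scene 102 centre [ 0.707  -0.3203  0.0923] med [ 0.7118 -0.3178  0.1011] max [ 0.7196 -0.3086  0.1074]
top none
```

Call:
servo_tool(
  plan=[
    {"linear":[0,0.01,0],"twist":[0,0,0],"fingers":1},
    {"linear":[0,0.02,0],"twist":[0,0,0],"fingers":1},
    {"linear":[0,0.03,0],"twist":[0,0,0],"fingers":1},
    {"linear":[-0.04,0.02,0],"twist":[0,0,0],"fingers":1},
    {"linear":[-0.04,0,0],"twist":[0,0,0],"fingers":1},
    {"linear":[-0.04,0,0],"twist":[0,0,0],"fingers":1},
    {"linear":[-0.04,0,0],"twist":[0,0,0],"fingers":1},
    {"linear":[0,0.03,0.015],"twist":[0,0,0],"fingers":1},
    {"linear":[0,0.03,0.025],"twist":[0,0,0],"fingers":1},
    {"linear":[0,0.03,0.025],"twist":[0,0,0],"fingers":1},
    {"linear":[0,0.03,0.025],"twist":[0,0,0],"fingers":1},
    {"linear":[0,0,0.035],"twist":[0,0,0],"fingers":1},
  ],
)

```text
time_s: 47.4
position: [0.5062, -0.1783, 0.2459]
eef_rot: [-1.124, 1.27, 1.128]
ft_force: [1.0, -0.5, -1.0]
gripper_width: 0.0006
```

```bash
python3 ball.py; python3 - <<'E'
from h import *
p,d,o=snap("scene","s24");p,d,o=snap("top","t24");print(o['time_s'],o['position'],o['ft_force'])
p,d,o=snap("wrist","w24")
E
```

```text
scene 113 centre [ 0.7065 -0.3205  0.0923] med [ 0.7103 -0.3175  0.101 ] max [ 0.7203 -0.3075  0.1063]
top 84 centre [ 0.7088 -0.3228  0.0919] med [ 0.7065 -0.3209  0.1013] max [ 0.718  -0.3097  0.1085]
47.55 [ 0.51221654 -0.17354229  0.248058  ] [ 0.52587952 -0.03126137 -0.21646593]
```

View pics/s24.png

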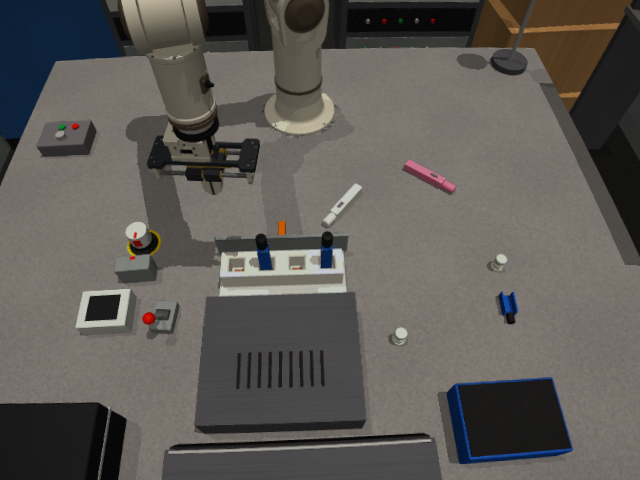

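View pics/t24.png

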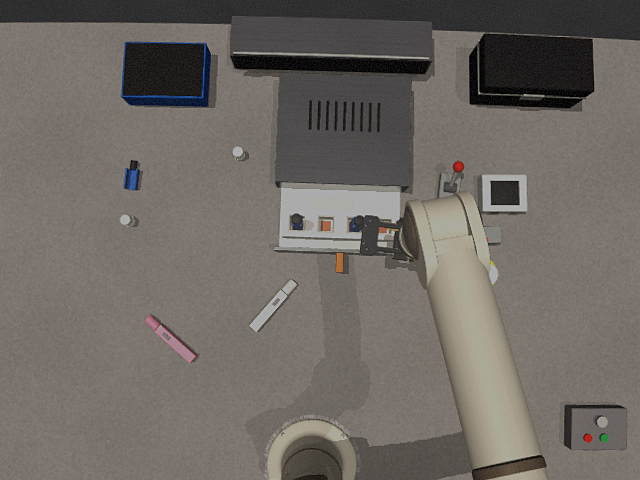

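```bash
python3 - <<'E'
from h import *
from scipy.optimize import least_squares
for n in ("scene","top"):
    p=cv2.imread(f"pics/{n}0.png")[:,:,::-1];d=np.load(f"pics/{n}0.npy")
    h=cv2.cvtColor(np.ascontiguousarray(p),cv2.COLOR_RGB2HSV).astype(int);m=((h[...,0]<5)|(h[...,0]>175))&(h[...,1]>180)&(h[...,2]>80)
    X=cloud(m,d,n);X=X[(X[:,2]>.078)&(X[:,1]<-.25)&(X[:,2]<.13)&(X[:,0]>.6)]
    print(n,least_squares(lambda c:np.linalg.norm(X-c,axis=1)-.013,X.mean(0)-[0,0,.01]).x.round(4))
p=cv2.imread("pics/s24.png"); cv2.imwrite("pics/c_s24.png",cv2.resize(p[205:345,90:360],None,fx=2.9,fy=2.9,interpolation=cv2.INTER_CUBIC))
E
```

```text
scene [ 0.6365 -0.3138  0.0958]
top [ 0.6391 -0.3148  0.0957]
```

View pics/c_s24.png

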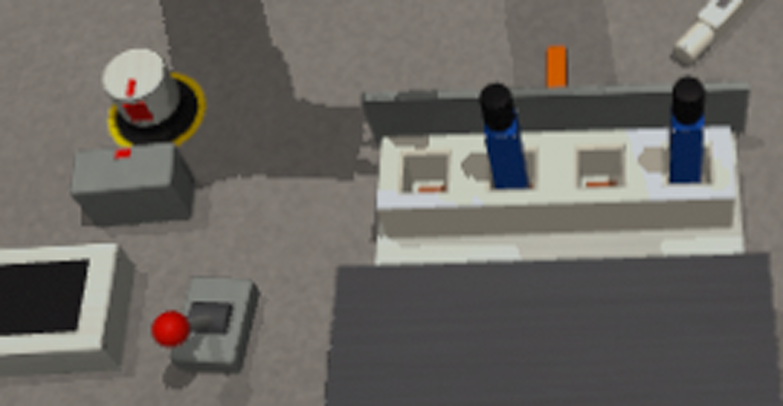

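View pics/w24.png

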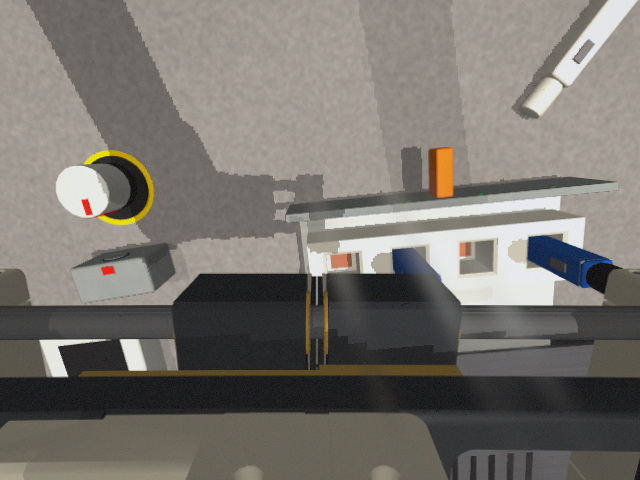

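```bash
sed -i 's/^txm(/#txm(/' txm.py; python3 - <<'E'
from txm import *
txm((50,150,140,222))
p,d,o=snap("scene")
b=np.zeros(d.shape,bool);b[210:260,110:170]=1
X=cloud(b,d,"scene");T=X[(X[:,2]>.052)&(X[:,2]<.06)];print(cv2.minEnclosingCircle(T[:,:2].astype(np.float32)))
h=cv2.cvtColor(p,cv2.COLOR_RGB2HSV).astype(int);y=(abs(h[...,0]-29)<5)&(h[...,1]>150)&(h[...,2]>90)&b
n=np.column_stack(np.nonzero(y)[::-1]);Z=atz(n,0,"scene")
from scipy.optimize import least_squares
print('ring scene',least_squares(lambda q:np.hypot(Z[:,0]-q[0],Z[:,1]-q[1])-.0385,[.464,-.4]).x)
E
```

```text
tx [ 0.4604 -0.4005] 0.026737309992313385 az 1.6402135773991176 ring [ 0.4633 -0.3992  0.0387]
((0.4950202405452728, -0.388516902923584), 0.062175992876291275)
ring scene [ 0.46161576 -0.39887998]
```

```bash
python3 -c "
from rig import ctrl
print(ctrl.finish_job())"
```

```text
the job is handed in; nothing more can be done
None
```

The job is done and handed in at about 48 s. I got no verdict back, so the results below rest on my own checks.

- **Tray:** It is out at its stop. A second pull of 18 N on the tab, well over the 4 N slide friction, did not move it. It travelled only about 0.13 m because it started partly out.
- **Microphones:** Only two blue microphones were in the scene. Each stands grille-up in a well of its own, with one empty well between them. The last pictures show both seated. I left the pink and white look-alikes alone.
- **Charge lever:** I pushed it over last. Adding 10 N moved it no further, and the ball now reads 92 mm above the shelf on both fixed cameras, which matches "on". It moved about 70 mm rather than 77 mm because it started partly over (the ball read 96 mm at the start).
- **Transmitter:** It stands upright on the ring, about 3 mm off centre. The window heading read 3.8° just after placing and 1.6° in the last check; the sync block faces along 3.6°.
- **Other items:** The DI box, standoffs and clip look untouched in the final pictures.

One check failed: a scene-camera fit of the transmitter's position gave a nonsense radius of 62 mm, so its final position rests on the wrist camera alone.

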